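Put tools away under the sliding till of a tool chest

TASK

Put the loose tools and small parts away in the tool chest: open its lid, swing up the stay that lies folded inside its right end, let the lid down until it rests on the stay and let go, then push the till to the left until it clicks, so that the tool bay under it is uncovered. Lay the spanners and the pliers in that bay, below the till's level, then slide the till back to the right over them until it clicks home; the small parts (bearing, bolt, nipple) belong in the till. Leave the lid propped on its stay, and do not disturb the jar, the oil can and the tin that stand about.

Things in the scene. Friction and masses are not known exactly. Their poses are not given: they have to be found in the camera images.
- chest: grey steel tool chest, fixed, 210 (x) x 460 (y) x 95 mm high without lid, walls 6 mm; origin under its centre on the bench, x to its back (hinge), y to its left. A divider at y = +36 mm (50 mm high) parts the tool bay on the right (y -224 to +33, x -99 to +99, floor 6 mm up) from a left bay that is already full. Inside, runner ledges 10 mm wide, 52 mm up, line the front and back
- lid (a joint): lid angle in rad: 0 shut, 1.57 upright, stop at 1.72. The lid (0.8 kg, 214 mm deep, 26 mm high) turns about the chest's y axis on its back edge. Let go above about 1.5 rad it leans back against its stop, unsecured; lower down it falls shut, or on to the raised stay. Resting on the stay it stands at about 1.33; a light push tips it back off the stay
- lid_hinge (a point): middle of the lid's hinge line, at the top of the chest's back wall, 107 mm behind and 96 mm above the chest's origin
- lid_handle (a point): middle of the lid's handle: a round bar 10 mm thick, 52 mm wide along y, 27 mm in front of the lid's front edge, 241 mm from the hinge and 12 mm above the hinge line when shut; it can be held over its two ends (52 mm), which lets it turn between the fingers, or across the bar (10 mm)
- stay (a joint): stay angle in rad: 0 folded forward (level, pointing to the chest's front), 1.57 upright, stop at 1.78 leaning back, where it stays by itself. A steel rod 8 mm thick that turns almost freely about the chest's y axis. When the lid comes down on its tip, that settles in a catch under the lid, the stay at about 1.66; raised to less than about 1.65 it would miss the catch
- stay_hinge (a point): pivot of the stay: 35 mm in front of and 6 mm above the lid's hinge line, 180 mm to the right of the chest's middle, 44 mm from the right wall
- stay_tip (a point): centre of the black roller at the stay's tip, 133 mm from the pivot, 16 mm in diameter, 16 mm wide along y. It spins freely on its pin, so the stay can be swung up by holding the roller over its two ends; folded, nothing is beside or under it for 25 mm
- till (a joint): till travel in m: 0 at home on the right, 0.185 at the left end. A spring ball clicks over a ridge 6.5 mm before either end (about 3 N); runs with about 1 N of friction
- till_floor (a point): centre of the inner floor of the till, an open aluminium tray 185 (x) x 180 (y) x 32 mm, walls 4 mm, that slides along the chest's y on the runners, its underside 52 mm above the bench, its middle 55 mm to the right of the chest's middle when at home; axes as the chest's
- till_right_grip (a point): grip on the till's right end wall, 50 mm in front of the middle: an upright tab 12 mm thick (y), 50 mm wide (x), 92 mm above the bench here, 11 mm below its top
- till_left_grip (a point): the same grip on the till's left end wall
- tool_bay (a point): centre of the floor of the tool bay, 95 mm to the right of the chest's middle, 6 mm above the bench
- spanner_13_mid (a point): small steel combination spanner lying flat, 160 x 26 x 9 mm, long along its y axis, shank 14 mm wide; point at the middle, half-way up
- spanner_17_mid (a point): large steel combination spanner lying flat, 191 x 33 x 9 mm, long along its y axis, shank 18 mm wide; point at the middle, half-way up
- pliers_mid (a point): pliers with red handles lying flat, 176 x 54 x 13 mm, long along their y axis, jaws to -y; point at the middle, half-way up. The head is 21 mm wide and 11 mm high from 27 to 88 mm towards the jaws; the handles measure 54 mm across
- bearing_mid (a point): steel ball bearing lying flat, 40 mm diameter, 12 mm high; point at its centre
- hex_bolt_0_mid (a point): hexagon bolt with a nut, lying along its y axis, 68 mm long, head 22 mm wide and 19 mm high, shank 12 mm; the nut reaches from 17 to 26 mm on the -y side of the middle, the head is at +y; point at its centre
- brass_nipple_mid (a point): brass double nipple lying along its y axis, 46 mm long, hexagon 27 mm wide and 24 mm high in its middle, ends 16 mm thick; point at its centre
- screw_jar: white screw-top jar with a red lid, 63 mm diameter, 87 mm high; leave alone; origin under its centre
- oil_can: dark green pump oil can with a thin spout, 188 mm high; leave alone; origin near its foot
- grease_tin: low tin with a yellow body, 70 mm diameter, 46 mm high; leave alone; origin under its centre

How it is judged (in metres and radians):
On the way, in this order (a step that is already met when the one before it is completed fails the run):
1. the lid rests on its raised stay and the hand is off it (value of joint lid between 1.26 and 1.4 rad and value of joint stay above 1.58 rad and contact force between each of lid, stay and the fingers below 0.5 N), for 0.4 s.
2. the till is clicked in at the left end, the lid up and the stay raised (value of joint lid above 1.26 rad and value of joint stay above 1.58 rad and value of joint till above 0.18 m), for 0.2 s.
3. every tool lies in the uncovered tool bay (value of joint lid above 1.26 rad and value of joint stay above 1.58 rad and value of joint till above 0.177 m and x of spanner_13_mid in the frame of chest between -0.1 and 0.1 m and y of spanner_13_mid in the frame of chest between -0.225 and 0.034 m and z of spanner_13_mid in the frame of chest between 0 and 0.05 m and x of spanner_17_mid in the frame of chest between -0.1 and 0.1 m and y of spanner_17_mid in the frame of chest between -0.225 and 0.034 m and z of spanner_17_mid in the frame of chest between 0 and 0.05 m and x of pliers_mid in the frame of chest between -0.1 and 0.1 m and y of pliers_mid in the frame of chest between -0.225 and 0.034 m and z of pliers_mid in the frame of chest between 0 and 0.05 m), for 0.2 s.
At the end, for the whole second after the job is handed in: The lid rests on its stay (lid 1.26 to 1.40 rad, stay over 1.58 rad), the till is clicked in at home (within 5 mm of its right end), every spanner and the pliers lie in the tool bay below the till, every small part lies in the till, and all are at rest (value of joint lid between 1.26 and 1.4 rad and value of joint stay above 1.58 rad and value of joint till below 0.005 m and x of spanner_13_mid in the frame of chest between -0.1 and 0.1 m and y of spanner_13_mid in the frame of chest between -0.225 and 0.034 m and z of spanner_13_mid in the frame of chest between 0 and 0.05 m and x of spanner_17_mid in the frame of chest between -0.1 and 0.1 m and y of spanner_17_mid in the frame of chest between -0.225 and 0.034 m and z of spanner_17_mid in the frame of chest between 0 and 0.05 m and x of pliers_mid in the frame of chest between -0.1 and 0.1 m and y of pliers_mid in the frame of chest between -0.225 and 0.034 m and z of pliers_mid in the frame of chest between 0 and 0.05 m and x of bearing_mid in the frame of till_floor between -0.09 and 0.09 m and y of bearing_mid in the frame of till_floor between -0.088 and 0.088 m and z of bearing_mid in the frame of till_floor between 0 and 0.03 m and x of hex_bolt_0_mid in the frame of till_floor between -0.09 and 0.09 m and y of hex_bolt_0_mid in the frame of till_floor between -0.088 and 0.088 m and z of hex_bolt_0_mid in the frame of till_floor between 0 and 0.03 m and x of brass_nipple_mid in the frame of till_floor between -0.09 and 0.09 m and y of brass_nipple_mid in the frame of till_floor between -0.088 and 0.088 m and z of brass_nipple_mid in the frame of till_floor between 0 and 0.03 m and linear speed of each of spanner_13, spanner_17, pliers, bearing, hex_bolt_0, brass_nipple below 0.03 m/s); the robot touches nothing.
It fails at once if the jar, the oil can or the tin is moved by more than 30 mm (distance of any of screw_jar, oil_can, grease_tin from where it was at the start of the episode above 0.03 m).
Of spanner_13, spanner_17, pliers only 2 to 3 are there at a start; the rules pass over those that are not, and their reading is None.
Of bearing, hex_bolt_0, brass_nipple only 1 to 2 are there at a start; the rules pass over those that are not, and their reading is None.
At some moment in a run one of bearing, hex_bolt_0, brass_nipple may be knocked a few centimetres aside while the robot is not near it.
Once in a run the grip may slacken for a moment while it holds something.
It also fails if it takes over 210 s, if anything falls off the work surface, if the arm or the gripper's body presses on something with over 40 N, if the wrist force passes 120 N, or if a joint passes its speed limit or range.

ROBOT

A 7-joint arm with a two-finger parallel gripper is mounted at the origin on a cart in front of the work surface, level with it; the furniture and walls round the work are solid. World frame = base frame: x ahead of the robot, y to its left, z up, the work surface at z = 0. Lengths are in m, angles in degrees, forces in N, time in s.
With the tool pointing down it reaches from about 0.35 to 0.9 m from the base axis. Payload 7.2 kg.
Tool frame: the origin (TCP) lies between the finger pads; the fingertips stand 25 mm ahead of it and the grasp point (between the pads) lies 6 mm ahead of it (robot.tip_reach is the distance from the TCP to the fingertips, in m); z points along the fingers, x is the direction in which the jaws open and shut, and the axes are right-handed (so a half turn about z gives the same grasp; the last joint's range is limited). The gripper opens to 88 mm and grips with 3 to 60 N. Pads are 20 mm wide; open, the fingers measure 115 mm over their backs; the gripper's body (75 mm by 178 mm) begins 61 mm behind the grasp point.
Start: joints at [-78.507, 23.554, -0.728, 91.456, 0.321, 64.991, -4.71], TCP at [0.166, 0.603, 0.248] pointing down, gripper open.
Joint ranges: [-169.25, 169.25], [-16.82, 113.86], [-84.01, 82.57], [7.8, 145.47], [-59.2, 239.2], [7.22, 106.19], [-163.78, 163.78]. Speed limits (degrees/s): [136.94, 136.94, 172.46, 172.46, 180, 180, 180].

INTERFACE

Orientations are given as [roll, pitch, yaw] about the fixed x, y, z axes, in that order (R = Rz(yaw) Ry(pitch) Rx(roll)).
In Python, from plant import status, eyes, ticket, robot gives the robot as it stands.
- The arm moves only by the tool send_rows, never from a script. Its argument "rows" is a list of rows, each an object of numbers: "ax", "ay", "az": the turn, a rotation vector about the world's x, y, z in degrees; "dx", "dy", "dz": the shift along the world's x, y, z in m; "jaw": the opening, from 0 (shut) to 1 (fully open). In form: [{"ax": .., "ay": .., "az": .., "dx": .., "dy": .., "dz": .., "jaw": ..}, ...]. A call has 1 to 12 rows; each row shifts and turns the pose as measured when the row begins; what a row does not reach is not made up. A row lasts 1/12 s, in which the tool goes at most 41.7 mm and 7.16 degrees, less where a joint would pass 70% of its speed; a pose out of reach is approached as far as the arm can. A call is refused whole if a number of a shift passes 0.0417 or a number of a turn 7.16, either way. A call with a gripper value outside its range is refused whole. The fingers move at their own pace and stop on an object; "newtons" is the grip in N (left out, the last holds). Time passes only in rows, so rows that do not move let the fingers close. It gives the time, the measured TCP pose, the force and the opening at its end, in the units of the state.
- status.read_state(): the state, without advancing time (a new reading comes with each control period).
- eyes.capture(name): name is "scene" or "side" or "wrist"; returns (picture, depth): 420x560x3 uint8, red, green, blue; 420x560 float32, m along the optical axis (not along the pixel's ray), 0 where there is no reading.
- eyes.camera_params(name): a dict with "mtx" (3x3 intrinsics, pixels), "R" (3x3) and "t" (3): a world point X has camera coordinates R X + t. Camera axes: x right, y down, z forward; pixel columns grow to the right and rows downward; lengths in m; the calibration is good to about 2 mm. A picture is of the moment at which its call begins: read the wrist's pose just before it. camera_params takes no time and is no camera call; for the wrist camera it gives the pose at the moment of the call.
- ticket.job_done(): hands the job in, once; it reports no verdict.
The state is a dict: "time_s": time; "joint_positions": joint angles; "qvel": joint speeds; "effort": joint torques, N m; "tool_pos": TCP position; "tool_rot": TCP orientation; "contact_force": force on the tool from outside, world axes, zero at the start; "torque": the same for the moment, N m; "finger_gap": opening from 0.0 (shut) to 1.0 (fully open).
Only numpy, scipy, OpenCV 4.12 (cv2) and the standard library are available. Lean on these libraries where they do the work, as an engineer would, in place of code of your own. Each camera call takes 0.05 s, during which the arm holds its last target.

## Working session

There is one attempt and no reset: what is moved stays moved. The work goes in short steps, Python scripts to look and compute and a tool call to move; the robot and the scene stay as the last step left them, time stands still between calls to the robot, and variables do not carry over. Pictures are saved under pics/ and viewed, and the job is handed in when it is done.

Besides the shell and the picture viewer there is one more tool, called after ">>>" by a JSON object that holds its "fn" and its "kwargs". send_rows: Moves the arm, as the interface text tells. Its arguments: {"type":"object","properties":{"rows":{"type":"array"},"newtons":{"type":"number"}},"required":["rows"]}

```bash
ls; mkdir -p pics
python3 - <<'E'
from plant import status, eyes, ticket, robot
import cv2
print(status.read_state()); print([x for x in dir(robot) if x[0]!='_'])
for n in ["scene","side","wrist"]:
    p,d=eyes.capture(n); cv2.imwrite(f"pics/{n}0.png",p[:,:,::-1]); 
    c=eyes.camera_params(n); print(n,c)
E
```

```text
pics
{'time_s': 0.0, 'joint_positions': array([-78.50594263,  23.59981463,  -0.72674063,  91.50349096,
         0.32079421,  64.98940206,  -4.70994702]), 'qvel': array([-0.08223646, -0.00881806,  0.03520708, -0.04529293, -0.04894501,
        0.1073854 , -0.02024901]), 'effort': array([ 1.30301356e-03, -5.87940001e+01,  6.42391127e-01, -2.91078007e+01,
       -5.37568086e-02,  1.79343950e-02,  1.11184315e-04]), 'tool_pos': array([0.16592111, 0.60209859, 0.24681538]), 'tool_rot': array([1.79992997e+02, 9.04009553e-02, 7.45980434e+01]), 'contact_force': array([ 0.21731148,  0.30877752, -0.00555907]), 'torque': array([ 0.0129354 , -0.09284036, -0.00329866]), 'finger_gap': 0.9990562614871938}
['Unreachable', 'tip_reach']
scene {'mtx': array([[401.99800683,   0.        , 281.32465781],
       [  0.        , 401.99800683, 208.3152061 ],
       [  0.        ,   0.        ,   1.        ]]), 'R': array([[ 0.66844831, -0.74375777,  0.00111393],
       [-0.65197272, -0.58667641, -0.48035649],
       [ 0.35792239,  0.32036723, -0.87707263]]), 't': array([-0.31501055,  0.41338151,  1.1522381 ])}
side {'mtx': array([[484.98011764,   0.        , 269.81332801],
       [  0.        , 484.98011764, 214.30589239],
       [  0.        ,   0.        ,   1.        ]]), 'R': array([[-0.90657079, -0.42157212,  0.02015808],
       [-0.29386676,  0.59622276, -0.74710156],
       [ 0.30293848, -0.68322425, -0.66440418]]), 't': array([0.48547522, 0.18293404, 1.27242328])}
wrist {'mtx': array([[323.96841496,   0.        , 281.82207895],
       [  0.        , 323.96841496, 210.20381844],
       [  0.        ,   0.        ,   1.        ]]), 'R': array([[ 0.26572733,  0.96404724, -0.00138217],
       [ 0.92899928, -0.2556832 ,  0.26755643],
       [ 0.25758364, -0.07238109, -0.9635412 ]]), 't': array([-0.62219043, -0.03427005,  0.3897107 ])}
```

View pics/scene0.png

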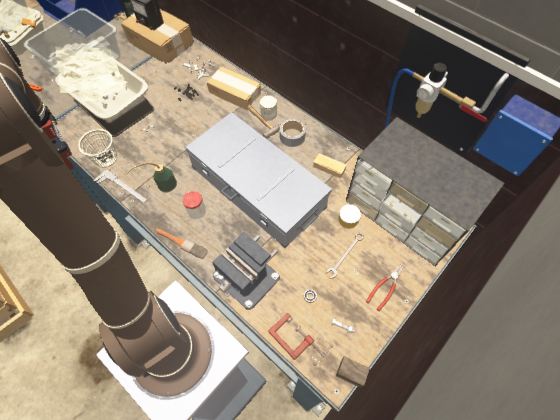

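View pics/side0.png

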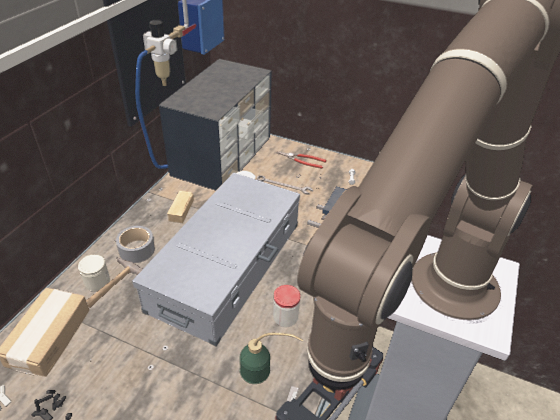

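View pics/wrist0.png

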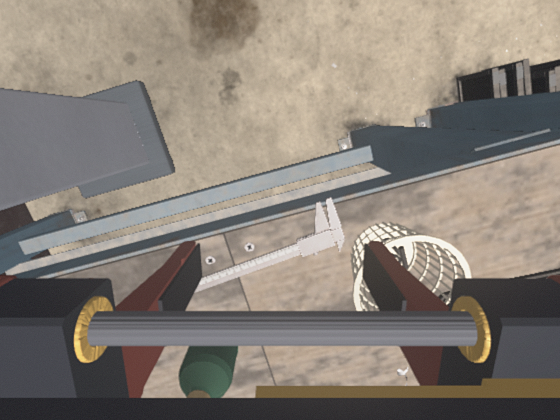

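```bash
cat > h.py <<'E'
from plant import status, eyes, ticket, robot
import numpy as np, cv2
from scipy.spatial.transform import Rotation as Rn
np.set_printoptions(precision=4,suppress=True)
def st():
    s=status.read_state(); print("t",round(s['time_s'],2),"pos",s['tool_pos'],"rpy",s['tool_rot'],"F",s['contact_force'],"gap",round(s['finger_gap'],3),"q",s['joint_positions'].round(1)); return s
def cap(n,name=None,crop=None,k=1):
    c=eyes.camera_params(n); p,d=eyes.capture(n)
    if name:
        im=p[:,:,::-1]
        if crop: x0,y0,x1,y1=crop; im=im[y0:y1,x0:x1]
        if k!=1: im=cv2.resize(im,None,fx=k,fy=k,interpolation=cv2.INTER_CUBIC)
        cv2.imwrite("pics/"+name+".png",im)
    return p,d,c
def cloud(d,c):
    v,u=np.mgrid[0:d.shape[0],0:d.shape[1]]
    K=c['mtx']; P=np.stack([(u-K[0,2])/K[0,0]*d,(v-K[1,2])/K[1,1]*d,d],-1)
    W=(P-c['t'])@c['R']; W[d<=0]=np.nan; return W
def proj(X,c):
    q=c['mtx']@(c['R']@np.asarray(X,float)+c['t']); return q[:2]/q[2]
def ray(u,v,c,z):
    K=c['mtx']; dr=c['R'].T@np.array([(u-K[0,2])/K[0,0],(v-K[1,2])/K[1,1],1]); o=-c['R'].T@c['t']
    return o+dr*(z-o[2])/dr[2]
E
python3 - <<'E'
from h import *
p,d,c=cap("scene","s1",(260,190,450,370),4)
np.save("sc.npy",d)
cv2.imwrite("pics/s1b.png",cv2.resize(p[100:250,130:350,::-1],None,fx=3.5,fy=3.5,interpolation=cv2.INTER_CUBIC))
W=cloud(d,c)
for uv in [(450,390),(260,330),(345,257),(420,300),(192,200),(163,177),(349,214),(260,170),(310,296),(343,325)]:
    print(uv,W[uv[1],uv[0]])
m=(np.abs(W[...,2]-0.121)<0.012)
m[:, :150]=0; m[:,340:]=0
n,l,s,ce=cv2.connectedComponentsWithStats(m.astype(np.uint8))
i=1+np.argmax(s[1:,4]); print(s[i],ce[i])
pts=W[l==i]; print(np.nanpercentile(pts[:,2],[5,50,95]))
r=cv2.minAreaRect(pts[:,:2].astype(np.float32)*1000); print(r, cv2.boxPoints(r))
E
```

```text
(450, 390) [ 0.2278 -0.4806  0.7   ]
(260, 330) [ 0.2157 -0.1454  0.    ]
(345, 257) [ 0.5646 -0.1911  0.002 ]
(420, 300) [ 0.6081 -0.4469 -0.0022]
(192, 200) [0.3563 0.2837 0.0863]
(163, 177) [0.3536 0.4281 0.0766]
(349, 214) [ 0.6762 -0.1144  0.0436]
(260, 170) [0.5699 0.182  0.1238]
(310, 296) [ 0.3921 -0.1893  0.0002]
(343, 325) [ 0.3861 -0.3187  0.0163]
[ 186  113  146  122 8057] [258.7484 172.1182]
[0.1176 0.1221 0.1259]
((554.381103515625, 201.08892822265625), (468.3956298828125, 250.03622436523438), 88.4194107055664) [[422.9507 -29.5714]
 [672.8918 -36.4682]
 [685.8115 431.7493]
 [435.8704 438.646 ]]
```

View pics/s1.png

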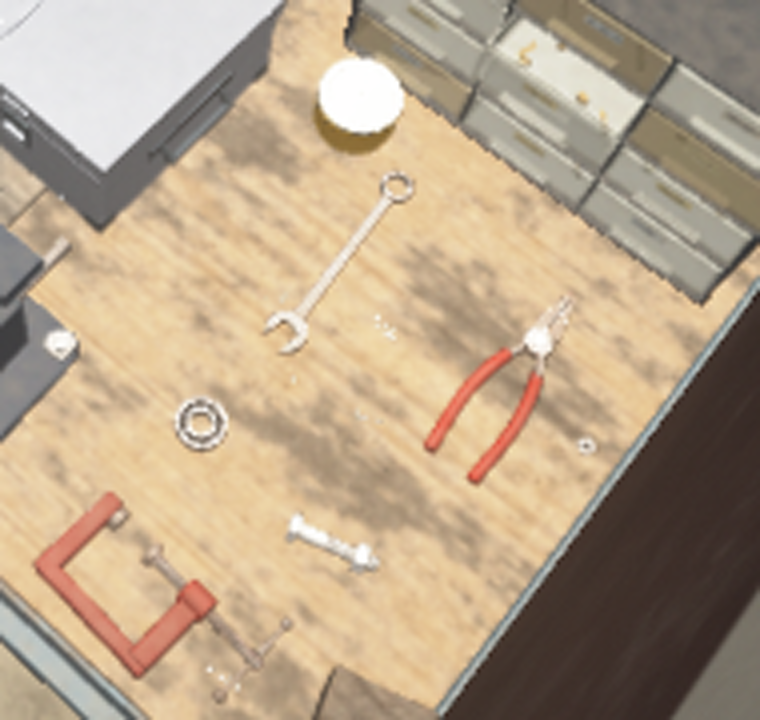

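View pics/s1b.png

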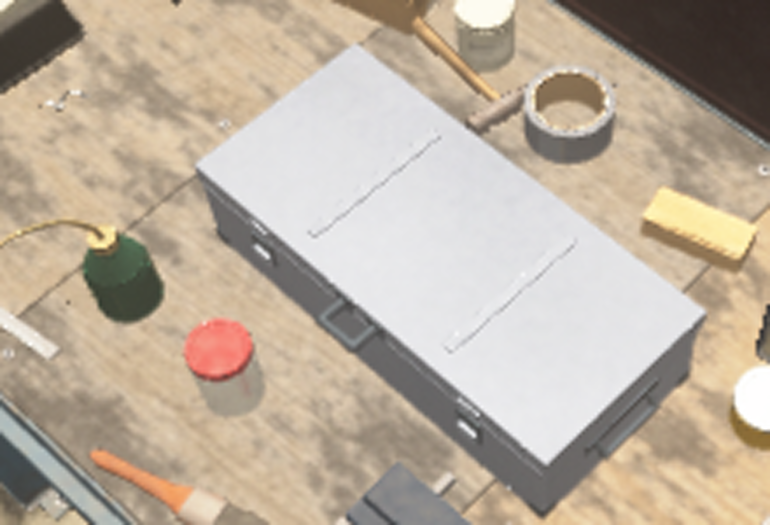

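Run:
```python
from h import *
c=eyes.camera_params("scene"); d=np.load("sc.npy"); W=cloud(d,c)
cs=[(186.3,147.1),(232.3,112.9),(331.4,190),(285.7,232.9)]
P=np.array([ray(*q,c,0.122) for q in cs]); print(P)
print([np.linalg.norm(P[i]-P[(i+1)%4]) for i in range(4)])
print([np.degrees(np.arctan2(*(P[(i+1)%4]-P[i])[[1,0]])) for i in range(4)])
# robust: points within top 
m=(W[...,2]>0.1165)&(W[...,2]<0.128); m[:,:150]=0;m[:,340:]=0
n,l,s,ce=cv2.connectedComponentsWithStats(m.astype(np.uint8)); i=1+np.argmax(s[1:,4])
pts=W[l==i]; print(pts.mean(0)); C=np.cov(pts[:,:2].T); w,v=np.linalg.eigh(C); print(v[:,1],np.sqrt(w*12))
# handle bar
f=lambda x,y:((x-260)*0+260+x/4,190+y/4)
def g(x,y,z): return ray(260+x/4,190+y/4,c,z)
print("spanner ring",g(397,187,.0045),"open",g(286,332,.0045))
a,b=g(397,187,.0045),g(286,332,.0045); print(np.linalg.norm(a-b))
print("bearing",g(202,424,.006)); print("bolt nut-end?",g(293,525,.008),g(372,560,.008))
print("pliers tip",g(567,300,.006),"ends",g(432,446,.006),g(476,477,.006),"pivot",g(538,342,.006))
print("tin",g(360,95,.046),"jar",ray(130+219/3.5,100+350/3.5,c,.087))
h=lambda x,y,z: ray(130+x/3.5,100+y/3.5,c,z)
print("handle",h(322,318,.108),h(352,345,.108))
```

```text
[[ 0.4723  0.4309  0.122 ]
 [ 0.682   0.4233  0.122 ]
 [ 0.6666 -0.0373  0.122 ]
 [ 0.458  -0.0293  0.122 ]]
[np.float64(0.20990267232225243), np.float64(0.46081067486036287), np.float64(0.20875451435238482), np.float64(0.46041508129447417)]
[np.float64(-2.080876113009796), np.float64(-91.92164052030964), np.float64(177.80927681959682), np.float64(88.2214263210847)]
[0.5659 0.1855 0.1222]
[0.0253 0.9997] [0.2149 0.4651]
spanner ring [ 0.6516 -0.1827  0.0045] open [ 0.4925 -0.1928  0.0045]
0.1593865383104745
bearing [ 0.3916 -0.1912  0.006 ]
bolt nut-end? [ 0.3777 -0.2903  0.008 ] [ 0.3965 -0.349   0.008 ]
pliers tip [ 0.6618 -0.342   0.006 ] ends [ 0.4951 -0.3317  0.006 ] [ 0.498  -0.3701  0.006 ] pivot [ 0.6174 -0.3447  0.006 ]
tin [ 0.6779 -0.1167  0.046 ] jar [0.3573 0.2819 0.087 ]
handle [0.4376 0.2251 0.108 ] [0.4359 0.1844 0.108 ]
```

>>> {"fn": "send_rows", "kwargs": {"rows": [{"dx": 0.0225, "dy": -0.0333, "az": 1.1, "jaw": 1}, {"dx": 0.0225, "dy": -0.0333, "az": 1.1}, {"dx": 0.0225, "dy": -0.0333, "az": 1.1}, {"dx": 0.0225, "dy": -0.0333, "az": 1.1}, {"dx": 0.0225, "dy": -0.0333, "az": 1.1}, {"dx": 0.0225, "dy": -0.0333, "az": 1.1}, {"dx": 0.0225, "dy": -0.0333, "az": 1.1}, {"dx": 0.0225, "dy": -0.0333, "az": 1.1}, {"dx": 0.0225, "dy": -0.0333, "az": 1.1}, {"dx": 0.0225, "dy": -0.0333, "az": 1.1}, {"dx": 0.0225, "dy": -0.0333, "az": 1.1}, {"dx": 0.0225, "dy": -0.0333, "az": 1.1}], "newtons": 30}}

```text
invalid input
```

Run:
```python
from h import *
st(); p,d,c=cap("wrist","w1"); cap("scene","s2"); cap("side","d2")
print("handle should be",proj([.436,.202,.108],c))
```

```text
t 0.2 pos [0.1659 0.6023 0.2471] rpy [179.9965   0.0538  74.6017] F [-0.303  -0.7083  0.0983] gap 0.997 q [-78.5  23.6  -0.7  91.5   0.3  65.   -4.7]
handle should be [ 18.2947 504.294 ]
```

View pics/w1.png

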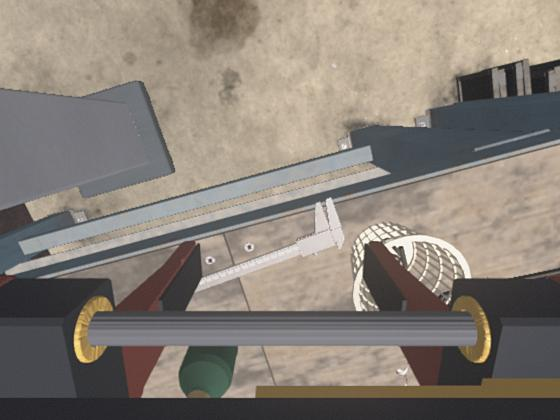

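View pics/s2.png

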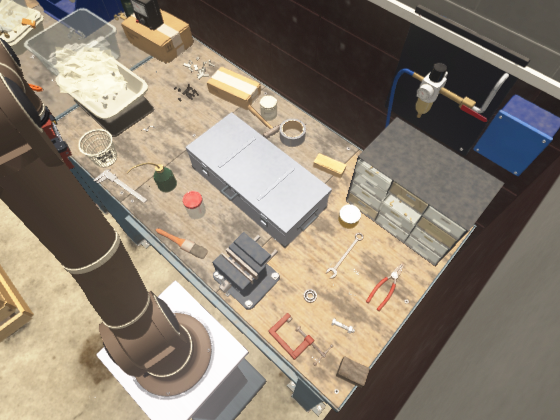

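View pics/d2.png

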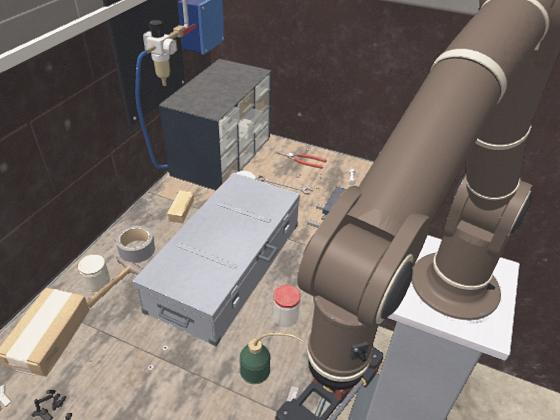

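>>> {"fn": "send_rows", "kwargs": {"rows": [{"ax": 0, "ay": 0, "az": 1.1, "dx": 0.0225, "dy": -0.0333, "dz": 0, "jaw": 1}, {"ax": 0, "ay": 0, "az": 1.1, "dx": 0.0225, "dy": -0.0333, "dz": 0, "jaw": 1}, {"ax": 0, "ay": 0, "az": 1.1, "dx": 0.0225, "dy": -0.0333, "dz": 0, "jaw": 1}, {"ax": 0, "ay": 0, "az": 1.1, "dx": 0.0225, "dy": -0.0333, "dz": 0, "jaw": 1}], "newtons": 30}}

```text
time_s: 0.68
tool_pos: [0.2495, 0.4717, 0.2455]
tool_rot: [-179.7, -0.0, 80.0]
contact_force: [0.5, -1.0, -0.7]
finger_gap: 1.002
```

>>> {"fn": "send_rows", "kwargs": {"rows": [{"ax": 0, "ay": 0, "az": 1.0, "dx": 0.0225, "dy": -0.033, "dz": 0, "jaw": 1}, {"ax": 0, "ay": 0, "az": 1.0, "dx": 0.0225, "dy": -0.033, "dz": 0, "jaw": 1}, {"ax": 0, "ay": 0, "az": 1.0, "dx": 0.0225, "dy": -0.033, "dz": 0, "jaw": 1}, {"ax": 0, "ay": 0, "az": 1.0, "dx": 0.0225, "dy": -0.033, "dz": 0, "jaw": 1}, {"ax": 0, "ay": 0, "az": 1.0, "dx": 0.0225, "dy": -0.033, "dz": 0, "jaw": 1}, {"ax": 0, "ay": 0, "az": 1.0, "dx": 0.0225, "dy": -0.033, "dz": 0, "jaw": 1}, {"ax": 0, "ay": 0, "az": 1.0, "dx": 0.0225, "dy": -0.033, "dz": 0, "jaw": 1}, {"ax": 0, "ay": 0, "az": 0, "dx": 0.01, "dy": -0.015, "dz": 0, "jaw": 1}]}}

```text
time_s: 1.35
tool_pos: [0.4239, 0.2092, 0.2476]
tool_rot: [-180.0, -0.2, 87.3]
contact_force: [0.4, 0.4, -0.0]
finger_gap: 0.997
```

Run:
```python
from h import *
st(); p,d,c=cap("wrist","w1"); cap("side","d2")
print("handle should be",proj([.436,.202,.108],c))
np.save("w.npy",d)
```

```text
t 1.35 pos [0.4239 0.2092 0.2476] rpy [-179.955    -0.2452   87.2859] F [ 0.3804  0.3807 -0.022 ] gap 0.997 q [-42.4   8.3  11.6 112.5  -2.2  59.2  57.6]
handle should be [276.5688 218.3317]
```

View pics/w1.png

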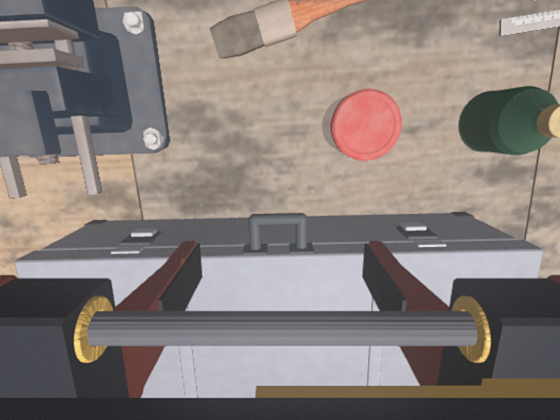

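View pics/d2.png

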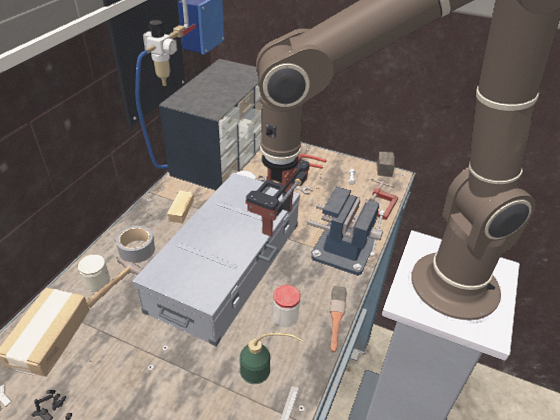

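>>> {"fn": "send_rows", "kwargs": {"rows": [{"ax": 0, "ay": 0, "az": 0.7, "dx": 0.012, "dy": -0.007, "dz": -0.02, "jaw": 1}, {"ax": 0, "ay": 0, "az": 0, "dx": 0, "dy": 0, "dz": -0.03, "jaw": 1}, {"ax": 0, "ay": 0, "az": 0, "dx": 0, "dy": 0, "dz": -0.03, "jaw": 1}, {"ax": 0, "ay": 0, "az": 0, "dx": 0, "dy": 0, "dz": -0.03, "jaw": 1}, {"ax": 0, "ay": 0, "az": 0, "dx": 0, "dy": 0, "dz": 0, "jaw": 1}]}}

```text
time_s: 1.87
tool_pos: [0.4363, 0.2072, 0.1369]
tool_rot: [179.7, -0.7, 87.9]
contact_force: [-0.5, 0.4, 0.3]
finger_gap: 0.996
```

>>> {"fn": "send_rows", "kwargs": {"rows": [{"ax": 0, "ay": 0, "az": 0, "dx": 0, "dy": -0.005, "dz": -0.012, "jaw": 1}, {"ax": 0, "ay": 0, "az": 0, "dx": 0, "dy": 0, "dz": -0.01, "jaw": 1}, {"ax": 0, "ay": 0, "az": 0, "dx": 0, "dy": 0, "dz": 0, "jaw": 1}]}}

```text
time_s: 2.12
tool_pos: [0.4353, 0.2052, 0.1153]
tool_rot: [179.8, -0.7, 88.1]
contact_force: [0.3, 0.2, -0.2]
finger_gap: 1.004
```

Run:
```python
from h import *
st(); p,d,c=cap("wrist","w2")
```

```text
t 2.12 pos [0.4353 0.2052 0.1153] rpy [179.805   -0.7209  88.0662] F [ 0.2707  0.2399 -0.1607] gap 1.004 q [-39.5  19.3  10.7 119.8  -6.1  40.9  63.3]
```

View pics/w2.png

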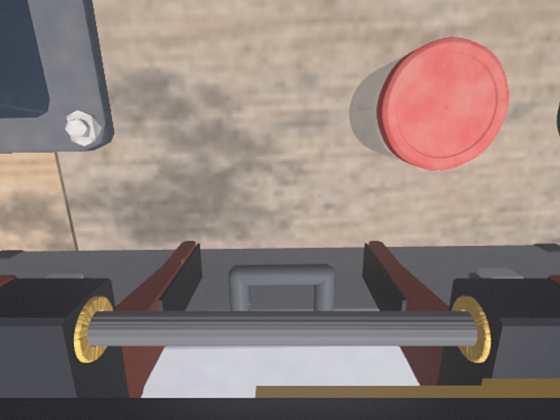

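>>> {"fn": "send_rows", "kwargs": {"rows": [{"ax": 0, "ay": 0, "az": 0, "dx": 0, "dy": 0, "dz": 0, "jaw": 0.5}, {"ax": 0, "ay": 0, "az": 0, "dx": 0, "dy": 0, "dz": 0, "jaw": 0.5}, {"ax": 0, "ay": 0, "az": 0, "dx": 0, "dy": 0, "dz": 0, "jaw": 0.5}, {"ax": 0, "ay": 0, "az": 0, "dx": 0, "dy": 0, "dz": 0, "jaw": 0.5}, {"ax": 0, "ay": 0, "az": 0, "dx": 0, "dy": 0, "dz": 0, "jaw": 0.5}, {"ax": 0, "ay": 0, "az": 0, "dx": 0, "dy": 0, "dz": 0, "jaw": 0.5}], "newtons": 35}}

```text
time_s: 2.67
tool_pos: [0.4374, 0.2052, 0.1205]
tool_rot: [179.5, -0.8, 88.1]
contact_force: [2.8, -17.3, -0.8]
finger_gap: 0.586
```

```bash
cat >> h.py <<'E'
Cc=np.array([.570,.197]); YAW=np.radians(-2.05); ex=np.array([np.cos(YAW),np.sin(YAW)]); ey=np.array([-np.sin(YAW),np.cos(YAW)])
def ch(x,y,z=0): 
    q=Cc+ex*x+ey*y; return np.array([q[0],q[1],z])
def toch(P): 
    q=np.asarray(P)[...,:2]-Cc; return np.stack([q@ex,q@ey,np.asarray(P)[...,2]],-1)
def hand(th):
    a=th+np.arctan2(.012,.241); R=np.hypot(.012,.241); return ch(.107-R*np.cos(a),0,.096+R*np.sin(a))
E
python3 - <<'E'
from h import *
for t in range(0,100,5): 
    a=np.radians(t); print(t,hand(a)+[0,0,.006],(hand(a+np.radians(5))-hand(a)).round(4))
E
```

```text
0 [0.4361 0.2018 0.114 ] [ 0.002  -0.0001  0.021 ]
5 [0.438  0.2017 0.135 ] [ 0.0038 -0.0001  0.0207]
10 [0.4418 0.2016 0.1557] [ 0.0056 -0.0002  0.0203]
15 [0.4474 0.2014 0.176 ] [ 0.0073 -0.0003  0.0197]
20 [0.4547 0.2011 0.1957] [ 0.009  -0.0003  0.019 ]
25 [0.4637 0.2008 0.2147] [ 0.0106 -0.0004  0.0182]
30 [0.4743 0.2004 0.2329] [ 0.0122 -0.0004  0.0172]
35 [0.4865 0.2    0.2501] [ 0.0136 -0.0005  0.016 ]
40 [0.5001 0.1995 0.2661] [ 0.015  -0.0005  0.0148]
45 [0.5151 0.199  0.2809] [ 0.0162 -0.0006  0.0134]
50 [0.5313 0.1984 0.2943] [ 0.0173 -0.0006  0.012 ]
55 [0.5486 0.1978 0.3063] [ 0.0183 -0.0007  0.0104]
60 [0.5669 0.1971 0.3167] [ 0.0191 -0.0007  0.0088]
65 [0.586  0.1964 0.3255] [ 0.0198 -0.0007  0.0071]
70 [0.6058 0.1957 0.3326] [ 0.0204 -0.0007  0.0053]
75 [0.6262 0.195  0.3379] [ 0.0207 -0.0007  0.0035]
80 [0.6469 0.1942 0.3414] [ 0.021  -0.0008  0.0017]
85 [0.6679 0.1935 0.3431] [ 0.021  -0.0008 -0.0001]
90 [0.6889 0.1927 0.343 ] [ 0.0209 -0.0007 -0.002 ]
95 [0.7099 0.192  0.341 ] [ 0.0207 -0.0007 -0.0038]
```

>>> {"fn": "send_rows", "kwargs": {"rows": [{"ax": 0, "ay": 0, "az": 0, "dx": 0.001, "dy": -0.003, "dz": 0.016, "jaw": 0.5}, {"ax": 0, "ay": 0, "az": 0, "dx": 0.004, "dy": 0, "dz": 0.021, "jaw": 0.5}, {"ax": 0, "ay": 0, "az": 0, "dx": 0.0056, "dy": 0, "dz": 0.0203, "jaw": 0.5}, {"ax": 0, "ay": 0, "az": 0, "dx": 0.0073, "dy": 0, "dz": 0.0197, "jaw": 0.5}, {"ax": 0, "ay": 0, "az": 0, "dx": 0.009, "dy": 0, "dz": 0.019, "jaw": 0.5}]}}

```text
time_s: 3.08
tool_pos: [0.4628, 0.2043, 0.2165]
tool_rot: [179.7, -0.8, 88.2]
contact_force: [5.0, 1.7, -8.1]
finger_gap: 0.581
```

Lid follows the arc (25°). Continue.

>>> {"fn": "send_rows", "kwargs": {"rows": [{"ax": 0, "ay": 0, "az": 0, "dx": 0.0106, "dy": -0.001, "dz": 0.0182, "jaw": 0.5}, {"ax": 0, "ay": 0, "az": 0, "dx": 0.0122, "dy": -0.001, "dz": 0.0172, "jaw": 0.5}, {"ax": 0, "ay": 0, "az": 0, "dx": 0.0136, "dy": 0, "dz": 0.016, "jaw": 0.5}, {"ax": 0, "ay": 0, "az": 0, "dx": 0.015, "dy": 0, "dz": 0.0148, "jaw": 0.5}, {"ax": 0, "ay": 0, "az": 0, "dx": 0.0162, "dy": 0, "dz": 0.0134, "jaw": 0.5}, {"ax": 0, "ay": 0, "az": 0, "dx": 0.0173, "dy": 0, "dz": 0.012, "jaw": 0.5}]}}

```text
time_s: 3.58
tool_pos: [0.548, 0.202, 0.3111]
tool_rot: [179.9, -0.8, 88.2]
contact_force: [4.0, 0.7, -10.8]
finger_gap: 0.581
```

>>> {"fn": "send_rows", "kwargs": {"rows": [{"ax": 0, "ay": 0, "az": 0, "dx": 0.019, "dy": -0.001, "dz": 0.0075, "jaw": 0.5}, {"ax": 0, "ay": 0, "az": 0, "dx": 0.0195, "dy": -0.001, "dz": 0.008, "jaw": 0.5}, {"ax": 0, "ay": 0, "az": 0, "dx": 0.02, "dy": -0.001, "dz": 0.0065, "jaw": 0.5}, {"ax": 0, "ay": 0, "az": 0, "dx": 0.0204, "dy": -0.001, "dz": 0.0045, "jaw": 0.5}, {"ax": 0, "ay": 0, "az": 0, "dx": 0.0207, "dy": -0.001, "dz": 0.003, "jaw": 0.5}, {"ax": 0, "ay": 0, "az": 0, "dx": 0.021, "dy": -0.001, "dz": 0.001, "jaw": 0.5}]}}

```text
time_s: 4.08
tool_pos: [0.6679, 0.1989, 0.3474]
tool_rot: [-179.6, -1.1, 88.4]
contact_force: [-0.5, 1.0, -0.6]
finger_gap: 0.581
```

>>> {"fn": "send_rows", "kwargs": {"rows": [{"ax": 0, "ay": 0, "az": 0, "dx": 0.018, "dy": -0.001, "dz": 0, "jaw": 0.5}, {"ax": 0, "ay": 0, "az": 0, "dx": 0.018, "dy": -0.001, "dz": -0.002, "jaw": 0.5}, {"ax": 0, "ay": 0, "az": 0, "dx": 0.01, "dy": 0, "dz": -0.0015, "jaw": 0.5}, {"ax": 0, "ay": 0, "az": 0, "dx": 0, "dy": 0, "dz": 0, "jaw": 0.5}]}}

```text
time_s: 4.42
tool_pos: [0.7189, 0.1975, 0.3441]
tool_rot: [-179.7, -1.2, 88.4]
contact_force: [2.7, 1.5, 1.7]
finger_gap: 0.58
```

>>> {"fn": "send_rows", "kwargs": {"rows": [{"ax": 0, "ay": 0, "az": 0, "dx": 0, "dy": 0, "dz": 0, "jaw": 1}, {"ax": 0, "ay": 0, "az": 0, "dx": 0, "dy": 0, "dz": 0, "jaw": 1}, {"ax": 0, "ay": 0, "az": 0, "dx": 0, "dy": 0, "dz": 0, "jaw": 1}, {"ax": 0, "ay": 0, "az": 0, "dx": 0, "dy": 0, "dz": 0, "jaw": 1}, {"ax": 0, "ay": 0, "az": 0, "dx": 0, "dy": 0, "dz": 0.02, "jaw": 1}, {"ax": 0, "ay": 0, "az": 0, "dx": 0, "dy": 0, "dz": 0.03, "jaw": 1}, {"ax": 0, "ay": 0, "az": 0, "dx": -0.02, "dy": 0, "dz": 0.03, "jaw": 1}, {"ax": 0, "ay": 0, "az": 0, "dx": -0.04, "dy": 0, "dz": 0, "jaw": 1}, {"ax": 0, "ay": 0, "az": 0, "dx": -0.04, "dy": -0.03, "dz": 0, "jaw": 1}, {"ax": 0, "ay": 0, "az": 0, "dx": -0.04, "dy": -0.03, "dz": 0, "jaw": 1}, {"ax": 0, "ay": 0, "az": 0, "dx": -0.04, "dy": -0.03, "dz": 0, "jaw": 1}]}}

```text
time_s: 5.33
tool_pos: [0.5497, 0.1251, 0.4196]
tool_rot: [-179.2, -1.1, 89.0]
contact_force: [0.7, -0.8, 0.4]
finger_gap: 1.004
```

Run:
```python
from h import *
st(); p,d,c=cap("wrist","w3");p,d,c=cap("scene","s3",(150,70,360,260),3.6);p,d,c=cap("side","d3")
```

```text
t 5.33 pos [0.5497 0.1251 0.4196] rpy [-179.1696   -1.1167   88.9704] F [ 0.7367 -0.79    0.411 ] gap 1.004 q [-30.4  12.3  16.8  84.9  -4.9  83.8  75.6]
```

View pics/w3.png

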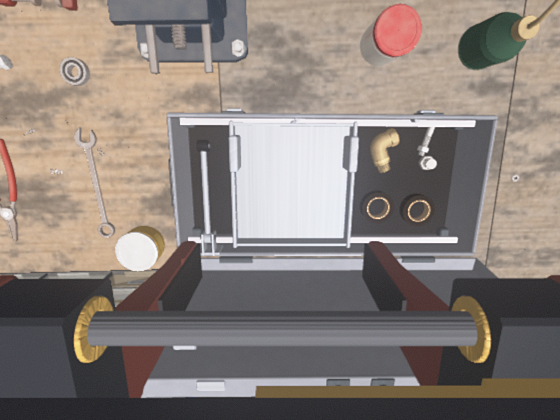

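View pics/s3.png

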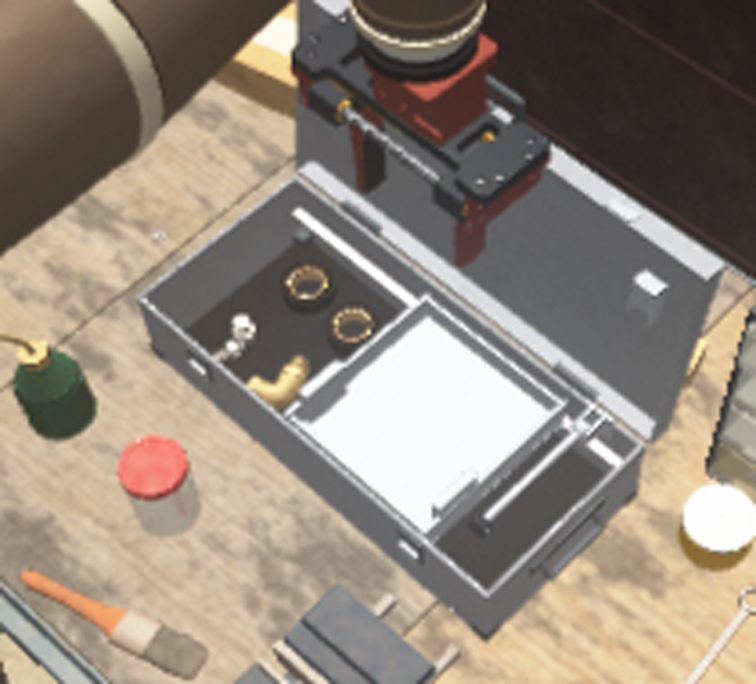

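View pics/d3.png

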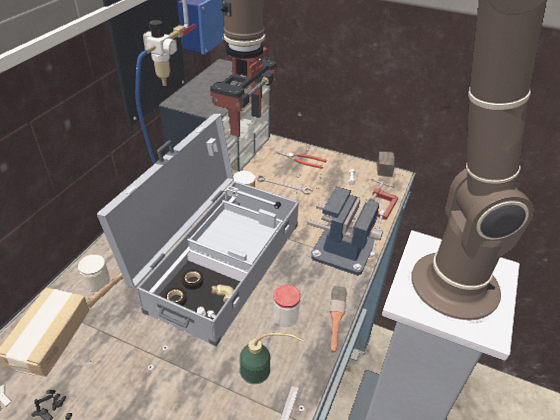

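Run:
```python
from h import *
c=eyes.camera_params("wrist")
r=ch(-.061,-.18,.102); print(r,proj(r,c)); print(toch(ray(205,146,c,.110)))
print("stay hinge",ch(.072,-.18,.102),proj(ch(.072,-.18,.102),c))
for n,q in {"FR":(-.105,-.23),"FL":(-.105,.23),"BR":(.105,-.23)}.items(): print(n,proj(ch(*q,.095),c))
for lab,u,v,z in [("till L wall",236,122,.084),("FLcorner",496,115,.095),("FRcorner",169,115,.095)]: print(lab,toch(ray(u,v,c,z)))
for t in range(0,102,6):
    a=np.radians(t); f=lambda a: ch(.072-.133*np.cos(a),-.18,.102+.133*np.sin(a))
    print(t,f(a),(f(a+np.radians(6))-f(a)))
```

```text
[0.5026 0.0193 0.102 ] [202.8013 143.6893]
[-0.0584 -0.1754  0.11  ]
stay hinge [0.6355 0.0145 0.102 ] [207.1679 235.1651]
FR [165.3879 109.9746]
FL [498.267  114.8897]
BR [176.1302 253.9569]
till L wall [-0.0906 -0.1358  0.084 ]
FLcorner [-0.1048  0.2268  0.095 ]
FRcorner [-0.0985 -0.2256  0.095 ]
0 [0.5026 0.0193 0.102 ] [ 0.0007 -0.      0.0139]
6 [0.5033 0.0193 0.1159] [ 0.0022 -0.0001  0.0137]
12 [0.5055 0.0192 0.1297] [ 0.0036 -0.0001  0.0134]
18 [0.5091 0.0191 0.1431] [ 0.005  -0.0002  0.013 ]
24 [0.5141 0.0189 0.1561] [ 0.0063 -0.0002  0.0124]
30 [0.5204 0.0187 0.1685] [ 0.0076 -0.0003  0.0117]
36 [0.528  0.0184 0.1802] [ 0.0088 -0.0003  0.0108]
42 [0.5367 0.0181 0.191 ] [ 0.0098 -0.0004  0.0098]
48 [0.5466 0.0177 0.2008] [ 0.0108 -0.0004  0.0088]
54 [0.5574 0.0173 0.2096] [ 0.0117 -0.0004  0.0076]
60 [0.5691 0.0169 0.2172] [ 0.0124 -0.0004  0.0063]
66 [0.5815 0.0165 0.2235] [ 0.013  -0.0005  0.005 ]
72 [0.5944 0.016  0.2285] [ 0.0134 -0.0005  0.0036]
78 [0.6079 0.0155 0.2321] [ 0.0137 -0.0005  0.0022]
84 [0.6216 0.015  0.2343] [ 0.0139 -0.0005  0.0007]
90 [0.6355 0.0145 0.235 ] [ 0.0139 -0.0005 -0.0007]
96 [0.6494 0.014  0.2343] [ 0.0137 -0.0005 -0.0022]
```

>>> {"fn": "send_rows", "kwargs": {"rows": [{"ax": 0, "ay": 0, "az": 0, "dx": -0.008, "dy": -0.02, "dz": -0.03, "jaw": 0.3}, {"ax": 0, "ay": 0, "az": 0, "dx": -0.008, "dy": -0.02, "dz": -0.032, "jaw": 0.3}, {"ax": 0, "ay": 0, "az": 0, "dx": -0.008, "dy": -0.02, "dz": -0.032, "jaw": 0.3}, {"ax": 0, "ay": 0, "az": 0, "dx": -0.008, "dy": -0.02, "dz": -0.032, "jaw": 0.3}, {"ax": 0, "ay": 0, "az": 0, "dx": -0.008, "dy": -0.02, "dz": -0.032, "jaw": 0.3}, {"ax": 0, "ay": 0, "az": 0, "dx": -0.008, "dy": -0.008, "dz": -0.032, "jaw": 0.3}, {"ax": 0, "ay": 0, "az": 0, "dx": 0, "dy": 0, "dz": -0.01, "jaw": 0.3}, {"ax": 0, "ay": 0, "az": 0, "dx": 0, "dy": 0, "dz": 0, "jaw": 0.3}]}}

```text
time_s: 6.15
tool_pos: [0.5035, 0.0183, 0.2173]
tool_rot: [-179.9, -1.5, 89.3]
contact_force: [0.0, 0.3, 0.2]
finger_gap: 0.432
```

Run:
```python
from h import *
st(); p,d,c=cap("wrist","w4"); r=ch(-.061,-.18,.102); print(proj(r,c)); np.save("w.npy",d)
print("R",c['R'][:,1])
```

```text
t 6.15 pos [0.5035 0.0183 0.2173] rpy [-179.9396   -1.5287   89.2649] F [0.0106 0.2975 0.1605] gap 0.432 q [-22.3  13.6  18.7 111.2  -7.1  56.1  89.1]
[282.4483 211.4074]
R [ 0.9996 -0.0195  0.0218]
```

View pics/w4.png

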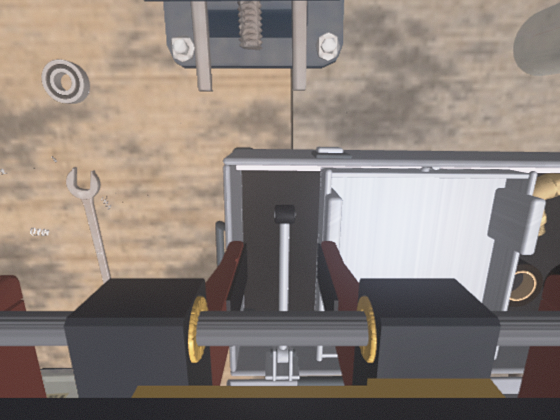

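>>> {"fn": "send_rows", "kwargs": {"rows": [{"ax": -1.5, "ay": 0, "az": -1.2, "dx": 0, "dy": 0.0026, "dz": -0.02, "jaw": 0.29}, {"ax": 0, "ay": 0, "az": 0, "dx": 0, "dy": 0, "dz": -0.03, "jaw": 0.29}, {"ax": 0, "ay": 0, "az": 0, "dx": 0, "dy": 0, "dz": 0, "jaw": 0.29}, {"ax": 0, "ay": 0, "az": 0, "dx": 0, "dy": 0, "dz": 0, "jaw": 0.29}]}}

```text
time_s: 6.53
tool_pos: [0.5101, 0.0244, 0.1716]
tool_rot: [179.5, -0.1, 88.2]
contact_force: [-0.4, -0.7, 0.8]
finger_gap: 0.291
```

Run:
```python
from h import *
st(); p,d,c=cap("wrist","w5"); r=ch(-.061,-.18,.102); print(proj(r,c)); print(proj([.5036,.0209,.102],c))
```

```text
t 6.53 pos [0.5101 0.0244 0.1716] rpy [179.5306  -0.0929  88.2074] F [-0.431  -0.6829  0.7793] gap 0.291 q [-23.2  17.3  18.3 113.5  -7.1  49.8  87.1]
[277.3216 219.6282]
[279.7753 220.9834]
```

View pics/w5.png

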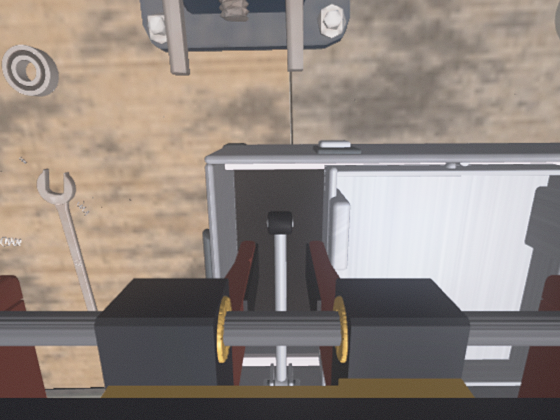

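>>> {"fn": "send_rows", "kwargs": {"rows": [{"ax": 0, "ay": 0, "az": 0, "dx": -0.0065, "dy": -0.0035, "dz": -0.02, "jaw": 0.29}, {"ax": 0, "ay": 0, "az": 0, "dx": 0, "dy": 0, "dz": -0.01, "jaw": 0.29}, {"ax": 0, "ay": 0, "az": 0, "dx": 0, "dy": 0, "dz": 0, "jaw": 0.29}]}}

```text
time_s: 6.83
tool_pos: [0.5077, 0.0224, 0.1462]
tool_rot: [179.1, -0.2, 88.3]
contact_force: [-0.2, 0.2, 0.3]
finger_gap: 0.289
```

>>> {"fn": "send_rows", "kwargs": {"rows": [{"ax": 0, "ay": 0, "az": 0, "dx": -0.005, "dy": -0.002, "dz": -0.01, "jaw": 0.29}, {"ax": 0, "ay": 0, "az": 0, "dx": 0, "dy": 0, "dz": -0.012, "jaw": 0.29}, {"ax": 0, "ay": 0, "az": 0, "dx": 0, "dy": 0, "dz": -0.01, "jaw": 0.29}, {"ax": 0, "ay": 0, "az": 0, "dx": 0, "dy": 0, "dz": 0, "jaw": 0.29}]}}

```text
time_s: 7.17
tool_pos: [0.5072, 0.0214, 0.1187]
tool_rot: [178.6, -0.4, 88.3]
contact_force: [0.1, 0.4, 0.6]
finger_gap: 0.293
```

Run:
```python
from h import *
st(); p,d,c=cap("wrist","w6"); print(proj([.5036,.0209,.102],c))
```

```text
t 7.17 pos [0.5072 0.0214 0.1187] rpy [178.6313  -0.3941  88.3312] F [0.0541 0.4275 0.5853] gap 0.293 q [-21.5  21.1  17.  117.2  -9.4  41.6  89.7]
[285.184  257.6263]
```

View pics/w6.png

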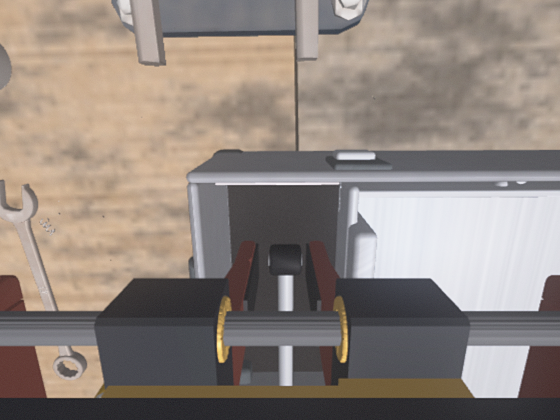

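>>> {"fn": "send_rows", "kwargs": {"rows": [{"ax": 0, "ay": 0, "az": 0, "dx": -0.005, "dy": 0, "dz": -0.008, "jaw": 0.29}, {"ax": 0, "ay": 0, "az": 0, "dx": 0, "dy": 0, "dz": 0, "jaw": 0.05}, {"ax": 0, "ay": 0, "az": 0, "dx": 0, "dy": 0, "dz": 0, "jaw": 0.05}, {"ax": 0, "ay": 0, "az": 0, "dx": 0, "dy": 0, "dz": 0, "jaw": 0.05}], "newtons": 20}}

```text
time_s: 7.55
tool_pos: [0.5042, 0.0231, 0.1131]
tool_rot: [178.4, -0.5, 88.4]
contact_force: [-0.8, 0.4, -0.3]
finger_gap: 0.179
```

>>> {"fn": "send_rows", "kwargs": {"rows": [{"ax": 0, "ay": -1, "az": 0, "dx": 0.0007, "dy": 0, "dz": 0.0139, "jaw": 0.05}, {"ax": 0, "ay": -2, "az": 0, "dx": 0.002, "dy": 0, "dz": 0.0137, "jaw": 0.05}, {"ax": 0, "ay": -2, "az": 0, "dx": 0.0034, "dy": 0, "dz": 0.0134, "jaw": 0.05}, {"ax": 0, "ay": -2, "az": 0, "dx": 0.0048, "dy": 0, "dz": 0.013, "jaw": 0.05}, {"ax": 0, "ay": -2, "az": 0, "dx": 0.0061, "dy": 0, "dz": 0.0124, "jaw": 0.05}]}}

```text
time_s: 7.97
tool_pos: [0.5208, 0.0227, 0.1805]
tool_rot: [169.3, -0.7, 88.4]
contact_force: [6.1, 0.4, -4.4]
finger_gap: 0.175
```

>>> {"fn": "send_rows", "kwargs": {"rows": [{"ax": 0, "ay": -2, "az": 0, "dx": 0.0075, "dy": 0, "dz": 0.0112, "jaw": 0.05}, {"ax": 0, "ay": -2, "az": 0, "dx": 0.0088, "dy": 0, "dz": 0.0105, "jaw": 0.05}, {"ax": 0, "ay": -2, "az": 0, "dx": 0.0098, "dy": 0, "dz": 0.0096, "jaw": 0.05}, {"ax": 0, "ay": -2, "az": 0, "dx": 0.0108, "dy": 0, "dz": 0.0085, "jaw": 0.05}, {"ax": 0, "ay": -2, "az": 0, "dx": 0.0117, "dy": 0, "dz": 0.0074, "jaw": 0.05}]}}

```text
time_s: 8.38
tool_pos: [0.5737, 0.0213, 0.2317]
tool_rot: [158.4, -0.9, 88.6]
contact_force: [11.8, -1.2, -24.2]
finger_gap: 0.181
```

>>> {"fn": "send_rows", "kwargs": {"rows": [{"ax": 0, "ay": -1.5, "az": 0, "dx": 0.0115, "dy": 0, "dz": 0.002, "jaw": 0.05}, {"ax": 0, "ay": -1.5, "az": 0, "dx": 0.012, "dy": 0, "dz": 0.003, "jaw": 0.05}, {"ax": 0, "ay": -1.5, "az": 0, "dx": 0.0125, "dy": 0, "dz": 0.002, "jaw": 0.05}]}}

```text
time_s: 8.63
tool_pos: [0.6134, 0.0203, 0.2431]
tool_rot: [153.2, -1.0, 88.6]
contact_force: [1.4, 0.1, -9.2]
finger_gap: 0.18
```

>>> {"fn": "send_rows", "kwargs": {"rows": [{"ax": 0, "ay": -1, "az": 0, "dx": 0.013, "dy": 0, "dz": 0, "jaw": 0.05}, {"ax": 0, "ay": -1, "az": 0, "dx": 0.013, "dy": 0, "dz": -0.002, "jaw": 0.05}, {"ax": 0, "ay": 0, "az": 0, "dx": 0.012, "dy": 0, "dz": -0.002, "jaw": 0.05}, {"ax": 0, "ay": 0, "az": 0, "dx": 0.002, "dy": 0, "dz": -0.001, "jaw": 0.05}]}}

```text
time_s: 8.97
tool_pos: [0.6595, 0.0191, 0.2413]
tool_rot: [150.5, -1.1, 88.6]
contact_force: [-0.1, -0.4, 2.1]
finger_gap: 0.182
```

>>> {"fn": "send_rows", "kwargs": {"rows": [{"ax": 0, "ay": 0, "az": 0, "dx": 0.004, "dy": 0, "dz": -0.001, "jaw": 0.05}, {"ax": 0, "ay": 0, "az": 0, "dx": 0.003, "dy": 0, "dz": 0, "jaw": 0.05}]}}

```text
time_s: 9.13
tool_pos: [0.6641, 0.0191, 0.2394]
tool_rot: [150.9, -1.1, 88.6]
contact_force: [-22.4, 0.3, 18.2]
finger_gap: 0.181
```

>>> {"fn": "send_rows", "kwargs": {"rows": [{"ax": 0, "ay": 0, "az": 0, "dx": -0.001, "dy": 0, "dz": 0, "jaw": 0.4}, {"ax": 0, "ay": 0, "az": 0, "dx": 0, "dy": 0, "dz": 0, "jaw": 0.4}, {"ax": 0, "ay": 0, "az": 0, "dx": 0, "dy": 0, "dz": 0, "jaw": 0.4}, {"ax": 0, "ay": 0, "az": 0, "dx": -0.01, "dy": 0, "dz": 0.018, "jaw": 0.4}, {"ax": 0, "ay": 0, "az": 0, "dx": -0.018, "dy": 0, "dz": 0.03, "jaw": 0.4}, {"ax": 0, "ay": 3, "az": 0, "dx": -0.03, "dy": 0.01, "dz": 0.03, "jaw": 0.6}, {"ax": 0, "ay": 5, "az": 0, "dx": -0.03, "dy": 0.02, "dz": 0.02, "jaw": 1}, {"ax": 0, "ay": 5, "az": 0, "dx": -0.02, "dy": 0.02, "dz": 0.02, "jaw": 1}, {"ax": 0, "ay": 5, "az": 0, "dx": 0, "dy": 0.02, "dz": 0.02, "jaw": 1}]}}

```text
time_s: 9.88
tool_pos: [0.5438, 0.0843, 0.3755]
tool_rot: [170.2, -0.3, 87.9]
contact_force: [2.1, -0.6, 0.8]
finger_gap: 0.666
```

Run:
```python
from h import *
st(); p,d,c=cap("wrist","w7"); p,d,c=cap("side","d7",(80,80,340,350),2.2)
```

```text
t 9.88 pos [0.5438 0.0843 0.3755] rpy [170.1544  -0.2565  87.9004] F [ 2.1449 -0.5864  0.781 ] gap 0.666 q [-33.5   5.1  19.7  99.5   0.8  66.2  73.6]
```

View pics/d7.png

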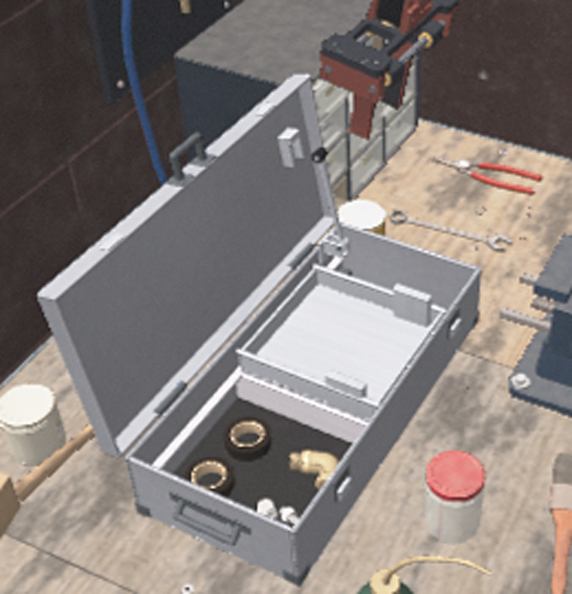

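View pics/w7.png

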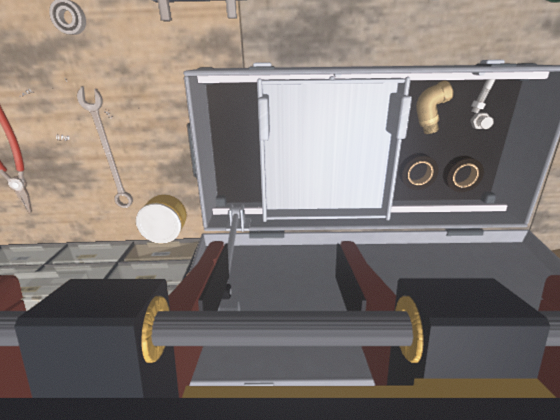

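>>> {"fn": "send_rows", "kwargs": {"rows": [{"ax": 0, "ay": 5, "az": 0, "dx": 0.01, "dy": 0.025, "dz": 0.02, "jaw": 1}, {"ax": 0, "ay": 4, "az": 0, "dx": 0.03, "dy": 0.025, "dz": 0.02, "jaw": 1}, {"ax": 0, "ay": 0, "az": 0, "dx": 0.035, "dy": 0.025, "dz": 0.01, "jaw": 1}, {"ax": 0, "ay": 0, "az": 0, "dx": 0.035, "dy": 0.025, "dz": 0, "jaw": 1}, {"ax": 0, "ay": 0, "az": 0, "dx": 0.035, "dy": 0.01, "dz": 0, "jaw": 1}, {"ax": 0, "ay": 0, "az": 0, "dx": 0.025, "dy": 0.005, "dz": 0, "jaw": 1}, {"ax": 0, "ay": 0, "az": 0, "dx": 0, "dy": 0, "dz": 0, "jaw": 1}]}}

```text
time_s: 10.57
tool_pos: [0.7146, 0.202, 0.4084]
tool_rot: [-179.6, 0.4, 88.0]
contact_force: [0.8, 1.6, -0.7]
finger_gap: 1.002
```

Run:
```python
from h import *
st(); p,d,c=cap("wrist","w8"); h=hand(1.72); print(h,proj(h,c)); print(hand(1.33))
```

```text
t 10.57 pos [0.7146 0.202  0.4084] rpy [-179.6367    0.4      88.0232] F [ 0.8093  1.6063 -0.697 ] gap 1.002 q [-29.6  33.7  20.   56.5 -10.6  91.8  75. ]
[0.7246 0.1915 0.3325] [271.7055 242.5111]
[0.6311 0.1948 0.3329]
```

View pics/w8.png

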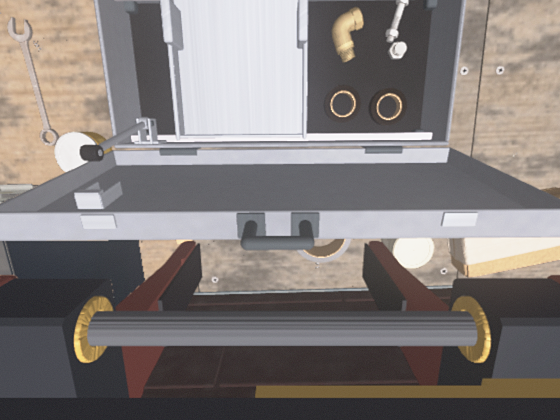

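>>> {"fn": "send_rows", "kwargs": {"rows": [{"ax": 0, "ay": 0, "az": 0, "dx": 0.012, "dy": -0.008, "dz": -0.01, "jaw": 1}, {"ax": 0, "ay": 0, "az": 0, "dx": 0, "dy": 0, "dz": -0.025, "jaw": 1}, {"ax": 0, "ay": 0, "az": 0, "dx": 0, "dy": 0, "dz": -0.025, "jaw": 1}, {"ax": 0, "ay": 0, "az": 0, "dx": 0, "dy": 0, "dz": -0.005, "jaw": 1}, {"ax": 0, "ay": 0, "az": 0, "dx": 0, "dy": 0, "dz": 0, "jaw": 1}]}}

```text
time_s: 11.03
tool_pos: [0.7244, 0.1882, 0.3407]
tool_rot: [-179.8, 0.6, 87.7]
contact_force: [0.0, 0.2, 0.8]
finger_gap: 0.999
```

Run:
```python
from h import *
st(); p,d,c=cap("wrist","w9")
```

```text
t 11.03 pos [0.7244 0.1882 0.3407] rpy [-179.8496    0.5553   87.7041] F [0.0251 0.1617 0.8182] gap 0.999 q [-28.9  34.8  19.7  63.5 -10.6  83.8  76.4]
```

View pics/w9.png

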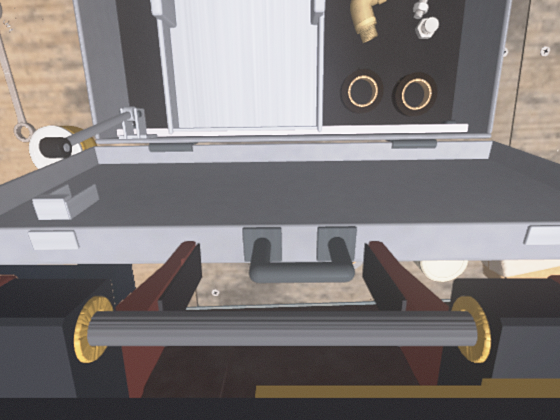

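>>> {"fn": "send_rows", "kwargs": {"rows": [{"ax": 0, "ay": 0, "az": 0, "dx": 0, "dy": 0.01, "dz": 0, "jaw": 1}, {"ax": 0, "ay": 0, "az": 0, "dx": 0, "dy": 0.001, "dz": 0, "jaw": 0.5}, {"ax": 0, "ay": 0, "az": 0, "dx": 0, "dy": 0, "dz": 0, "jaw": 0.5}, {"ax": 0, "ay": 0, "az": 0, "dx": 0, "dy": 0, "dz": 0, "jaw": 0.5}, {"ax": 0, "ay": 0, "az": 0, "dx": 0, "dy": 0, "dz": 0, "jaw": 0.5}, {"ax": 0, "ay": 0, "az": 0, "dx": 0, "dy": 0, "dz": 0, "jaw": 0.5}], "newtons": 25}}

```text
time_s: 11.58
tool_pos: [0.7251, 0.2011, 0.3495]
tool_rot: [179.6, 0.3, 87.8]
contact_force: [-0.1, -8.8, -3.4]
finger_gap: 0.665
```

>>> {"fn": "send_rows", "kwargs": {"rows": [{"ax": 0, "ay": 0, "az": 0, "dx": 0, "dy": -0.003, "dz": -0.007, "jaw": 0.4}, {"ax": 0, "ay": 0, "az": 0, "dx": 0, "dy": 0, "dz": 0, "jaw": 0.4}, {"ax": 0, "ay": 0, "az": 0, "dx": 0, "dy": 0, "dz": 0, "jaw": 0.4}]}}

```text
time_s: 11.83
tool_pos: [0.7258, 0.1977, 0.3436]
tool_rot: [179.4, 0.3, 87.8]
contact_force: [-0.8, 0.1, 3.3]
finger_gap: 0.583
```

>>> {"fn": "send_rows", "kwargs": {"rows": [{"ax": 0, "ay": 0, "az": 0, "dx": -0.014, "dy": 0.0005, "dz": 0.002, "jaw": 0.4}, {"ax": 0, "ay": 0, "az": 0, "dx": -0.014, "dy": 0.0005, "dz": 0.0015, "jaw": 0.4}, {"ax": 0, "ay": 0, "az": 0, "dx": -0.014, "dy": 0.0005, "dz": 0.001, "jaw": 0.4}, {"ax": 0, "ay": 0, "az": 0, "dx": -0.014, "dy": 0.0005, "dz": 0, "jaw": 0.4}]}}

```text
time_s: 12.17
tool_pos: [0.6725, 0.1991, 0.3479]
tool_rot: [179.0, 0.2, 87.7]
contact_force: [1.6, 0.1, 0.9]
finger_gap: 0.588
```

>>> {"fn": "send_rows", "kwargs": {"rows": [{"ax": 0, "ay": 0, "az": 0, "dx": -0.01, "dy": 0.0003, "dz": -0.001, "jaw": 0.4}, {"ax": 0, "ay": 0, "az": 0, "dx": -0.01, "dy": 0.0003, "dz": -0.0015, "jaw": 0.4}, {"ax": 0, "ay": 0, "az": 0, "dx": -0.006, "dy": 0.0003, "dz": -0.001, "jaw": 0.4}]}}

```text
time_s: 12.42
tool_pos: [0.6454, 0.1998, 0.3458]
tool_rot: [178.7, 0.1, 87.6]
contact_force: [1.3, -0.7, -0.2]
finger_gap: 0.585
```

>>> {"fn": "send_rows", "kwargs": {"rows": [{"ax": 0, "ay": 0, "az": 0, "dx": -0.006, "dy": 0, "dz": -0.0015, "jaw": 0.4}, {"ax": 0, "ay": 0, "az": 0, "dx": -0.004, "dy": 0, "dz": -0.001, "jaw": 0.4}]}}

```text
time_s: 12.58
tool_pos: [0.635, 0.2, 0.3441]
tool_rot: [178.6, 0.0, 87.6]
contact_force: [0.6, -0.2, 2.3]
finger_gap: 0.583
```

Run:
```python
from h import *
st(); p,d,c=cap("wrist","w10"); p,d,c=cap("side","d10",(80,80,340,350),2.2)
```

```text
t 12.58 pos [0.635  0.2    0.3441] rpy [178.6037   0.0245  87.6415] F [ 0.621  -0.1659  2.2997] gap 0.583 q [-35.1  24.1  19.6  79.5  -7.6  76.5  72.1]
```

View pics/d10.png

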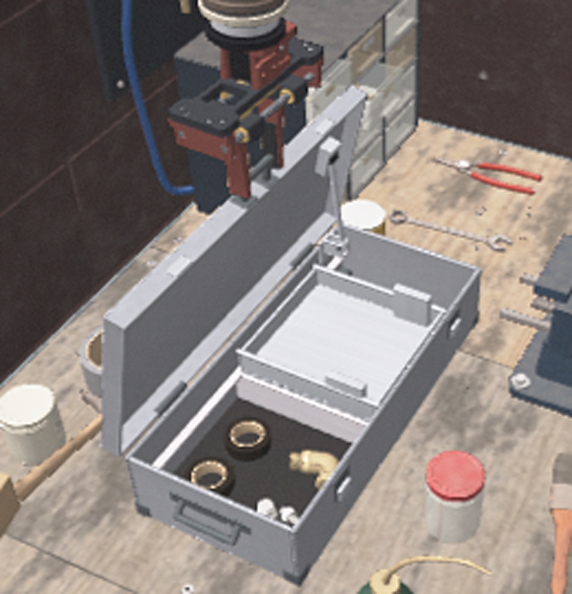

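View pics/w10.png

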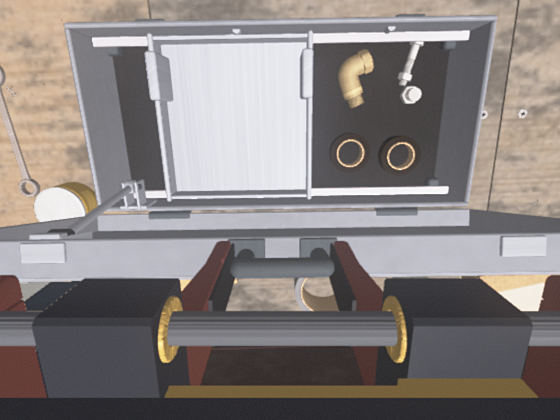

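>>> {"fn": "send_rows", "kwargs": {"rows": [{"ax": 0, "ay": 0, "az": 0, "dx": -0.004, "dy": 0, "dz": -0.001, "jaw": 0.4}, {"ax": 0, "ay": 0, "az": 0, "dx": -0.002, "dy": 0, "dz": -0.0005, "jaw": 0.4}]}}

```text
time_s: 12.85
tool_pos: [0.6297, 0.2002, 0.343]
tool_rot: [178.5, -0.0, 87.6]
contact_force: [-0.3, 0.9, 4.0]
finger_gap: 0.586
```

>>> {"fn": "send_rows", "kwargs": {"rows": [{"ax": 0, "ay": 0, "az": 0, "dx": -0.003, "dy": 0, "dz": -0.001, "jaw": 0.4}]}}

```text
time_s: 12.93
tool_pos: [0.6273, 0.2002, 0.3425]
tool_rot: [178.4, -0.0, 87.6]
contact_force: [1.6, 0.4, 7.5]
finger_gap: 0.582
```

>>> {"fn": "send_rows", "kwargs": {"rows": [{"ax": 0, "ay": 0, "az": 0, "dx": 0, "dy": 0, "dz": 0, "jaw": 1}, {"ax": 0, "ay": 0, "az": 0, "dx": 0, "dy": 0, "dz": 0, "jaw": 1}, {"ax": 0, "ay": 0, "az": 0, "dx": 0, "dy": 0, "dz": 0, "jaw": 1}, {"ax": 0, "ay": 0, "az": 0, "dx": 0, "dy": 0, "dz": 0, "jaw": 1}, {"ax": 0, "ay": 0, "az": 0, "dx": 0, "dy": 0, "dz": 0.02, "jaw": 1}, {"ax": 0, "ay": 0, "az": 0, "dx": 0, "dy": 0, "dz": 0.03, "jaw": 1}, {"ax": 0, "ay": 0, "az": 0, "dx": 0, "dy": 0, "dz": 0.03, "jaw": 1}, {"ax": 0, "ay": 0, "az": 0, "dx": -0.03, "dy": 0, "dz": 0.01, "jaw": 1}, {"ax": 0, "ay": 0, "az": 0, "dx": -0.04, "dy": 0, "dz": 0, "jaw": 1}, {"ax": 0, "ay": 0, "az": 0, "dx": -0.04, "dy": 0, "dz": 0, "jaw": 1}, {"ax": 0, "ay": 0, "az": 0, "dx": -0.02, "dy": 0, "dz": 0, "jaw": 1}]}}

```text
time_s: 13.85
tool_pos: [0.4946, 0.1973, 0.4252]
tool_rot: [179.3, 0.7, 87.3]
contact_force: [1.6, 0.8, 0.7]
finger_gap: 0.998
```

Run:
```python
from h import *
st(); p,d,c=cap("wrist","w11"); p,d,c=cap("side","d11",(80,80,340,350),2.2)
W=cloud(d,c); Q=toch(W)
m=(Q[...,2]>.14)&(Q[...,2]<.28)&(Q[...,1]>0.05)&(Q[...,1]<.2)&(Q[...,0]>.05)&(Q[...,0]<.2)
q=Q[m]; k=np.polyfit(q[:,2],q[:,0],1); print(m.sum(),k,"angle",np.pi/2+np.arctan(k[0]))
for v,u in [(int(80+155/2.2),int(80+327/2.2))]: print(Q[v-2:v+3,u-2:u+3].reshape(-1,3))
```

```text
t 13.85 pos [0.4946 0.1973 0.4252] rpy [179.3043   0.677   87.3009] F [1.6244 0.8246 0.6519] gap 0.998 q [-43.2   8.1  18.3  89.1  -1.6  82.9  62.4]
1165 [-0.2477  0.1506] angle 1.3279980174006334
[[ 0.0895 -0.1611  0.2487]
 [ 0.0857 -0.1602  0.2504]
 [ 0.0846 -0.1634  0.2489]
 [ 0.0799 -0.1607  0.252 ]
 [ 0.079  -0.1643  0.2502]
 [ 0.0914 -0.164   0.2432]
 [ 0.0873 -0.1625  0.2454]
 [ 0.0847 -0.1632  0.2458]
 [ 0.0789 -0.159   0.2502]
 [ 0.0773 -0.1614  0.2493]
 [ 0.0917 -0.1642  0.2398]
 [ 0.086  -0.1601  0.2441]
 [ 0.0824 -0.1594  0.2457]
 [ 0.0802 -0.1608  0.2455]
 [ 0.0772 -0.161   0.2464]
 [ 0.0887 -0.1592  0.2405]
 [ 0.0867 -0.161   0.2401]
 [ 0.0849 -0.1632  0.2394]
 [ 0.0786 -0.158   0.2445]
 [ 0.0769 -0.1603  0.2438]
 [ 0.0898 -0.1607  0.2361]
 [ 0.0861 -0.1598  0.2379]
 [ 0.0832 -0.1603  0.2385]
 [ 0.0808 -0.1614  0.2386]
 [ 0.0811 -0.1668  0.2353]]
```

View pics/d11.png

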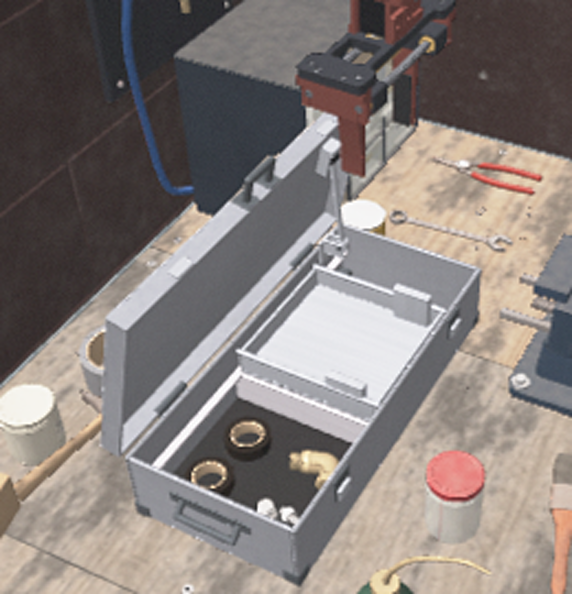

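View pics/w11.png

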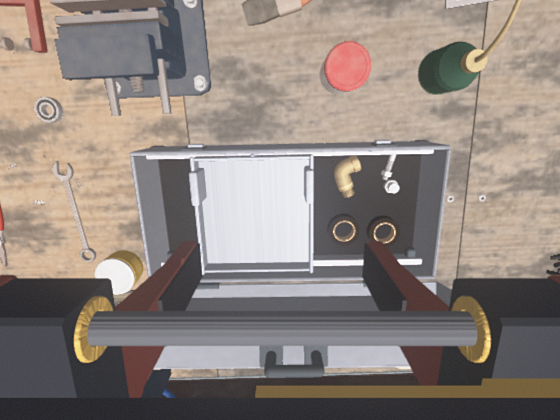

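Run:
```python
from h import *
p,d,c=cap("wrist"); 
cv2.imwrite("pics/w12.png",cv2.resize(p[130:290,130:330,::-1],None,fx=3.8,fy=3.8,interpolation=cv2.INTER_CUBIC))
Q=toch(cloud(d,c))
for y in range(165,212,4): print(y,[ (round(1000*a[0]),round(1000*a[1]),round(1000*a[2])) for a in Q[y,188:212:3]])
```

```text
165 [(-69, -170, 9), (-80, -142, 86), (-79, -140, 77), (-76, -141, 59), (-76, -136, 58), (-76, -132, 57), (-76, -127, 55), (-76, -123, 55)]
169 [(-62, -171, 7), (-74, -143, 85), (-73, -140, 78), (-73, -136, 78), (-72, -133, 71), (-70, -132, 56), (-70, -127, 59), (-69, -123, 55)]
173 [(-71, -143, 102), (-71, -138, 104), (-71, -134, 101), (-70, -132, 93), (-67, -132, 76), (-64, -132, 59), (-63, -128, 55), (-63, -124, 56)]
177 [(-65, -143, 102), (-66, -138, 104), (-66, -134, 104), (-64, -132, 94), (-61, -132, 79), (-58, -132, 63), (-57, -129, 55), (-57, -124, 57)]
181 [(-42, -172, 9), (-60, -139, 102), (-60, -135, 103), (-59, -132, 99), (-56, -132, 82), (-52, -132, 63), (-50, -129, 56), (-51, -124, 57)]
185 [(-34, -173, 8), (-54, -140, 103), (-53, -136, 101), (-53, -132, 99), (-50, -132, 84), (-46, -132, 65), (-44, -130, 56), (-44, -125, 57)]
189 [(-27, -174, 9), (-48, -140, 104), (-48, -135, 105), (-47, -132, 100), (-44, -132, 85), (-40, -132, 67), (-37, -130, 55), (-37, -126, 55)]
193 [(-20, -174, 9), (-42, -140, 104), (-42, -136, 103), (-42, -132, 102), (-38, -132, 88), (-34, -132, 71), (-31, -130, 57), (-31, -126, 56)]
197 [(-13, -175, 8), (-36, -142, 102), (-36, -137, 103), (-36, -133, 102), (-32, -132, 87), (-28, -132, 72), (-24, -132, 54), (-24, -126, 55)]
201 [(-5, -176, 8), (-30, -142, 104), (-30, -137, 102), (-30, -133, 103), (-26, -132, 90), (-18, -137, 56), (-18, -131, 57), (-17, -127, 55)]
205 [(2, -176, 9), (2, -171, 9), (-23, -139, 100), (-19, -138, 85), (-13, -140, 63), (-11, -137, 57), (-11, -132, 57), (-11, -127, 56)]Traceback (most recent call last):
  File "<stdin>", line 5, in <module>
ValueError: cannot convert float NaN to integer
```

View pics/w12.png

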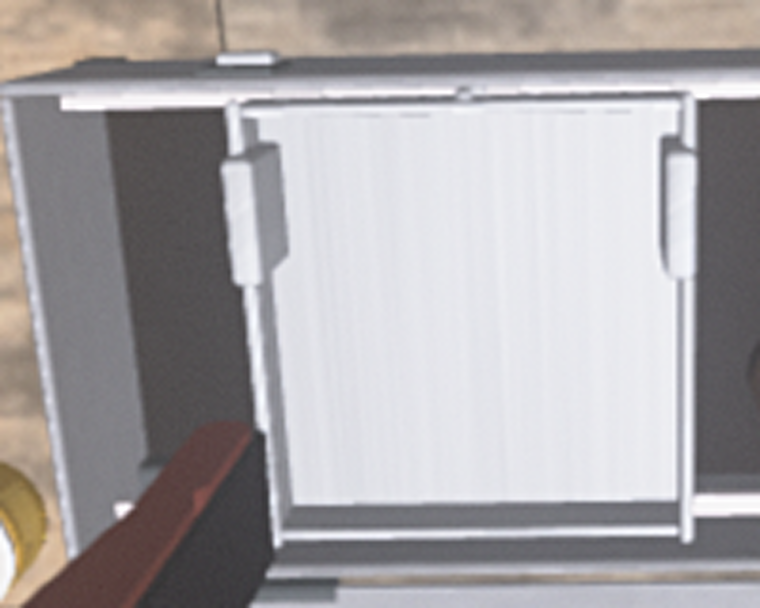

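>>> {"fn": "send_rows", "kwargs": {"rows": [{"ax": 0, "ay": 0, "az": 0, "dx": 0.003, "dy": -0.025, "dz": -0.03, "jaw": 0.5}, {"ax": 0, "ay": 0, "az": 0, "dx": 0.003, "dy": -0.025, "dz": -0.03, "jaw": 0.5}, {"ax": 0, "ay": 0, "az": 0.5, "dx": 0.003, "dy": -0.025, "dz": -0.03, "jaw": 0.5}, {"ax": 0, "ay": 0, "az": 0, "dx": 0.003, "dy": -0.025, "dz": -0.035, "jaw": 0.5}, {"ax": 0, "ay": 0, "az": 0, "dx": 0.003, "dy": -0.025, "dz": -0.035, "jaw": 0.5}, {"ax": 0, "ay": 0, "az": 0, "dx": 0.003, "dy": -0.012, "dz": -0.035, "jaw": 0.5}, {"ax": 0, "ay": 0, "az": 0, "dx": 0, "dy": 0, "dz": -0.035, "jaw": 0.5}, {"ax": 0, "ay": 0, "az": 0, "dx": 0, "dy": 0, "dz": -0.025, "jaw": 0.5}, {"ax": 0, "ay": 0, "az": 0, "dx": 0, "dy": 0, "dz": 0, "jaw": 0.5}]}}

```text
time_s: 14.75
tool_pos: [0.522, 0.0529, 0.1638]
tool_rot: [178.9, 0.9, 87.6]
contact_force: [0.4, 0.6, -1.0]
finger_gap: 0.495
```

Run:
```python
from h import *
s=st(); p,d,c=cap("wrist","w13"); 
t=ch(-.049,-.138,.103); print(t, proj(t,c), t-s['tool_pos'])
```

```text
t 14.75 pos [0.522  0.0529 0.1638] rpy [178.8778   0.86    87.5932] F [ 0.3909  0.5775 -1.0403] gap 0.495 q [-29.5  19.3  22.  112.6  -8.1  48.7  84.2]
[0.5161 0.0608 0.103 ] [299.0849 224.4024] [-0.0059  0.0079 -0.0608]
```

View pics/w13.png

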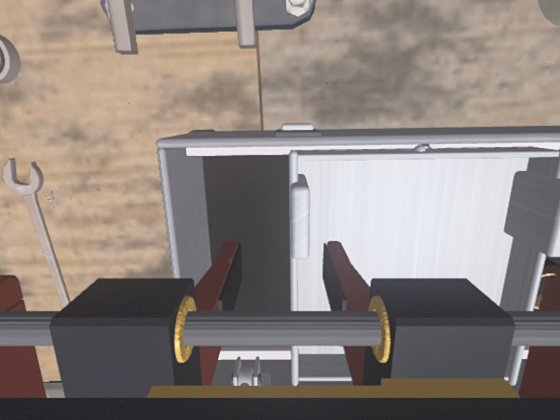

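>>> {"fn": "send_rows", "kwargs": {"rows": [{"ax": 0, "ay": 0, "az": 0, "dx": -0.008, "dy": 0.009, "dz": -0.015, "jaw": 0.5}, {"ax": 0, "ay": 0, "az": 0, "dx": -0.002, "dy": 0, "dz": -0.02, "jaw": 0.5}, {"ax": 0, "ay": 0, "az": 0, "dx": -0.001, "dy": 0, "dz": -0.02, "jaw": 0.5}, {"ax": 0, "ay": 0, "az": 0, "dx": 0, "dy": 0, "dz": -0.007, "jaw": 0.1}, {"ax": 0, "ay": 0, "az": 0, "dx": 0, "dy": 0, "dz": 0, "jaw": 0.05}, {"ax": 0, "ay": 0, "az": 0, "dx": 0, "dy": 0, "dz": -0.001, "jaw": 0.05}, {"ax": 0, "ay": 0, "az": 0, "dx": 0, "dy": 0, "dz": -0.001, "jaw": 0.05}, {"ax": 0, "ay": 0, "az": 0, "dx": 0, "dy": 0, "dz": -0.001, "jaw": 0.05}], "newtons": 30}}

```text
time_s: 15.47
tool_pos: [0.5237, 0.063, 0.109]
tool_rot: [178.0, 0.7, 87.5]
contact_force: [-1.9, 8.0, -0.0]
finger_gap: 0.157
```

>>> {"fn": "send_rows", "kwargs": {"rows": [{"ax": 0, "ay": 0, "az": 0, "dx": 0, "dy": 0, "dz": -0.003, "jaw": 0.05}, {"ax": 0, "ay": 0, "az": 0, "dx": 0, "dy": 0.015, "dz": -0.001, "jaw": 0.05}, {"ax": 0, "ay": 0, "az": 0, "dx": 0.0006, "dy": 0.018, "dz": -0.001, "jaw": 0.05}, {"ax": 0, "ay": 0, "az": 0, "dx": 0.0006, "dy": 0.018, "dz": -0.001, "jaw": 0.05}, {"ax": 0, "ay": 0, "az": 0, "dx": 0.0006, "dy": 0.018, "dz": -0.001, "jaw": 0.05}, {"ax": 0, "ay": 0, "az": 0, "dx": 0.0006, "dy": 0.018, "dz": -0.001, "jaw": 0.05}]}}

```text
time_s: 15.97
tool_pos: [0.5262, 0.1474, 0.1087]
tool_rot: [177.9, 0.7, 87.3]
contact_force: [-2.4, -1.8, 3.1]
finger_gap: 0.135
```

>>> {"fn": "send_rows", "kwargs": {"rows": [{"ax": 0, "ay": 0, "az": 0, "dx": 0.0003, "dy": 0.02, "dz": -0.001, "jaw": 0.05}, {"ax": 0, "ay": 0, "az": 0, "dx": 0.0003, "dy": 0.02, "dz": -0.001, "jaw": 0.05}, {"ax": 0, "ay": 0, "az": 0, "dx": 0.0003, "dy": 0.02, "dz": -0.001, "jaw": 0.05}, {"ax": 0, "ay": 0, "az": 0, "dx": 0.0003, "dy": 0.02, "dz": -0.001, "jaw": 0.05}, {"ax": 0, "ay": 0, "az": 0, "dx": 0.0003, "dy": 0.015, "dz": -0.001, "jaw": 0.05}, {"ax": 0, "ay": 0, "az": 0, "dx": 0.0003, "dy": 0.01, "dz": -0.001, "jaw": 0.05}]}}

```text
time_s: 16.47
tool_pos: [0.5289, 0.2496, 0.1085]
tool_rot: [177.8, 1.3, 87.3]
contact_force: [-9.7, -47.6, 29.8]
finger_gap: 0.136
```

>>> {"fn": "send_rows", "kwargs": {"rows": [{"ax": 0, "ay": 0, "az": 0, "dx": 0, "dy": -0.002, "dz": -0.001, "jaw": 0.3}, {"ax": 0, "ay": 0, "az": 0, "dx": 0, "dy": 0, "dz": 0, "jaw": 0.4}, {"ax": 0, "ay": 0, "az": 0, "dx": 0, "dy": 0, "dz": 0, "jaw": 0.4}, {"ax": 0, "ay": 0, "az": 0, "dx": 0, "dy": 0, "dz": 0.03, "jaw": 0.5}, {"ax": 0, "ay": 0, "az": 0, "dx": 0, "dy": 0, "dz": 0.04, "jaw": 0.6}, {"ax": 0, "ay": 0, "az": 0, "dx": -0.03, "dy": -0.02, "dz": 0.04, "jaw": 1}, {"ax": 0, "ay": 0, "az": 0, "dx": -0.03, "dy": -0.03, "dz": 0.04, "jaw": 1}, {"ax": 0, "ay": 0, "az": 0, "dx": -0.02, "dy": -0.03, "dz": 0.04, "jaw": 1}, {"ax": 0, "ay": 0, "az": 0, "dx": 0, "dy": -0.03, "dz": 0.04, "jaw": 1}]}}

```text
time_s: 17.22
tool_pos: [0.4634, 0.1631, 0.3024]
tool_rot: [178.2, 1.5, 87.7]
contact_force: [1.4, 0.3, -0.3]
finger_gap: 0.781
```

Run:
```python
from h import *
s=st(); p,d,c=cap("wrist","w14");  p,d,c=cap("side","d14",(80,80,340,350),2.2)
Q=toch(cloud(d,c))
m=(np.abs(Q[...,2]-.0845)<.004)&(np.abs(Q[...,0]-.03)<.05)
q=Q[m]; print(np.nanpercentile(q[:,1],[1,5,50,95,99]))
```

```text
t 17.22 pos [0.4634 0.1631 0.3024] rpy [178.233    1.521   87.6589] F [ 1.4031  0.3032 -0.2704] gap 0.781 q [-48.7   6.7  24.7 107.2  -0.7  65.8  63.8]
[-0.679  -0.676   0.05    0.2372  0.238 ]
```

View pics/w14.png

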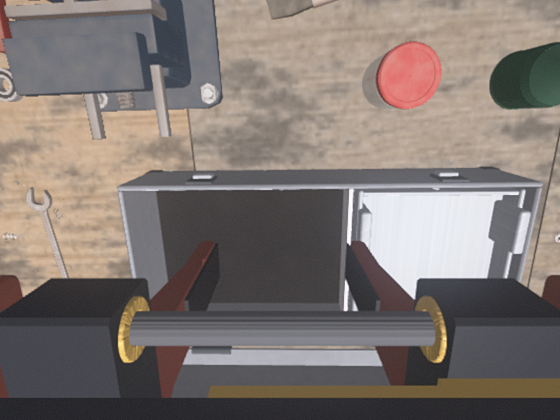

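View pics/d14.png

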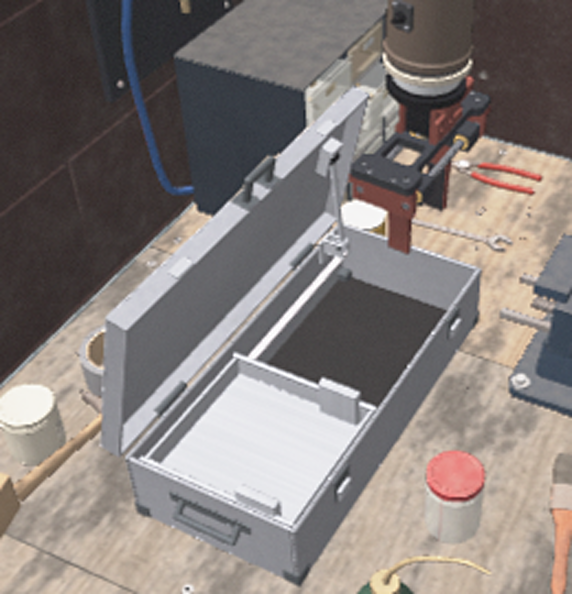

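>>> {"fn": "send_rows", "kwargs": {"rows": [{"ax": 0, "ay": 0, "az": 0, "dx": 0, "dy": -0.035, "dz": 0, "jaw": 1}, {"ax": 0, "ay": 0, "az": 0, "dx": 0, "dy": -0.035, "dz": 0, "jaw": 1}, {"ax": 0, "ay": 0, "az": 0, "dx": 0, "dy": -0.035, "dz": 0, "jaw": 1}, {"ax": 0, "ay": 0, "az": 0, "dx": 0, "dy": -0.035, "dz": 0, "jaw": 1}, {"ax": 0, "ay": 0, "az": 0, "dx": 0, "dy": -0.035, "dz": 0, "jaw": 1}, {"ax": 0, "ay": 0, "az": 0, "dx": 0, "dy": -0.035, "dz": 0, "jaw": 1}, {"ax": 0, "ay": 0, "az": 0, "dx": 0, "dy": -0.035, "dz": 0, "jaw": 1}, {"ax": 0, "ay": 0, "az": 0.5, "dx": 0.01, "dy": -0.035, "dz": 0, "jaw": 1}, {"ax": 0, "ay": 0, "az": 1, "dx": 0.025, "dy": -0.035, "dz": 0, "jaw": 1}, {"ax": 0, "ay": 0, "az": 1.5, "dx": 0.025, "dy": -0.03, "dz": 0, "jaw": 1}, {"ax": 0, "ay": 0, "az": 1.5, "dx": 0.025, "dy": -0.01, "dz": -0.01, "jaw": 1}, {"ax": 0, "ay": 0, "az": 0, "dx": 0.02, "dy": 0, "dz": -0.02, "jaw": 1}]}}

```text
time_s: 18.32
tool_pos: [0.577, -0.2017, 0.2811]
tool_rot: [176.3, 0.6, 92.6]
contact_force: [0.5, 0.7, 0.8]
finger_gap: 0.997
```

Run:
```python
from h import *
s=st(); p,d,c=cap("wrist","w15"); o=-c['R'].T@c['t']; print("cam-tcp",o-s['tool_pos']); cap("scene","s15")
```

```text
t 18.32 pos [ 0.577  -0.2017  0.2811] rpy [176.3077   0.5697  92.5544] F [0.5038 0.6982 0.7623] gap 0.997 q [-15.4  21.7  41.1  96.1 -16.8  64.5 122.7]
cam-tcp [-0.0804 -0.0048  0.1318]
```

View pics/w15.png

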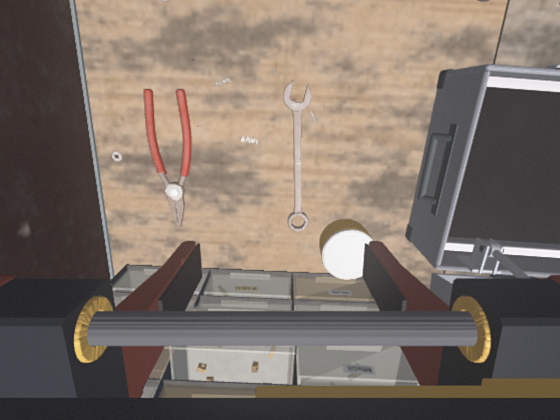

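View pics/s15.png

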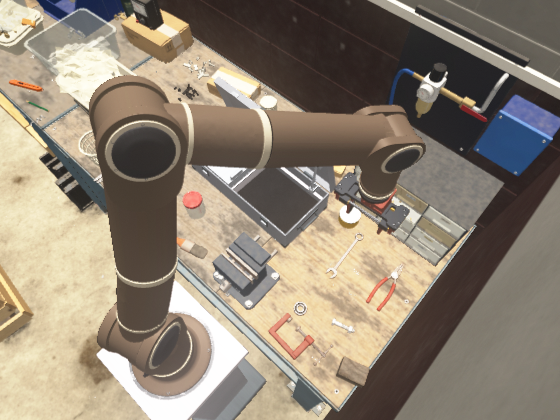

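Run:
```python
from h import *
s=status.read_state(); c=eyes.camera_params("wrist")
a=ray(298,222,c,.0045); b=ray(297,96,c,.0045); print(a,b,(a+b)/2,np.degrees(np.arctan2(*(a-b)[[1,0]])))
print("shank mid px",ray(298,160,c,.0045))
print("pliers tip",ray(179,225,c,.006),"pivot",ray(174,191,c,.006),"ends",ray(150,92,c,.006),ray(181,92,c,.006))
```

```text
[ 0.6493 -0.1779  0.0045] [ 0.4912 -0.1889  0.0045] [ 0.5703 -0.1834  0.0045] 3.9964165210757803
shank mid px [ 0.5665 -0.183   0.0045]
pliers tip [ 0.6609 -0.3365  0.006 ] pivot [ 0.614  -0.3403  0.006 ] ends [ 0.4948 -0.3612  0.006 ] [ 0.4931 -0.3248  0.006 ]
```

>>> {"fn": "send_rows", "kwargs": {"rows": [{"ax": 0, "ay": 2, "az": 1, "dx": -0.002, "dy": 0.006, "dz": -0.035, "jaw": 0.8}, {"ax": 0, "ay": 2, "az": 0.4, "dx": -0.003, "dy": 0.006, "dz": -0.035, "jaw": 0.8}, {"ax": 0, "ay": 0, "az": 0, "dx": -0.003, "dy": 0.005, "dz": -0.035, "jaw": 0.8}, {"ax": 0, "ay": 0, "az": 0, "dx": -0.002, "dy": 0.001, "dz": -0.035, "jaw": 0.7}, {"ax": 0, "ay": 0, "az": 0, "dx": 0, "dy": 0, "dz": -0.025, "jaw": 0.7}, {"ax": 0, "ay": 0, "az": 0, "dx": 0, "dy": 0, "dz": 0, "jaw": 0.7}]}}

```text
time_s: 18.92
tool_pos: [0.5677, -0.1763, 0.1045]
tool_rot: [-179.3, 0.3, 94.2]
contact_force: [-0.4, 0.3, -0.4]
finger_gap: 0.707
```

Run:
```python
from h import *
s=st(); p,d,c=cap("wrist","w16")
```

```text
t 18.92 pos [ 0.5677 -0.1763  0.1045] rpy [-179.3286    0.2589   94.2126] F [-0.4391  0.2784 -0.3559] gap 0.707 q [-12.5  33.5  34.7 105.  -23.8  49.5 127.9]
```

View pics/w16.png

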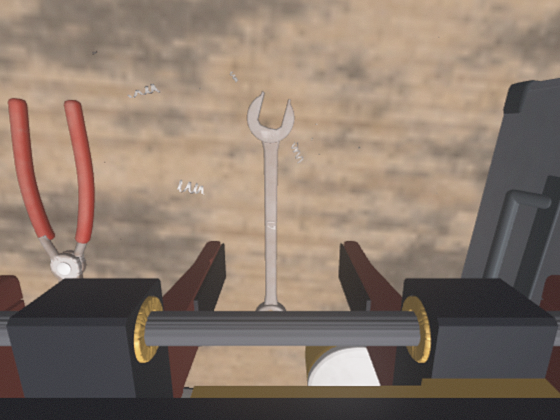

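Run:
```python
from h import *
s=status.read_state(); c=eyes.camera_params("wrist")
for q in [(270,230),(271,130),(270,310)]: print(ray(*q,c,.0045))
o=-c['R'].T@c['t']; print("cam-tcp",o-s['tool_pos'])
print(proj(s['tool_pos']+[0,0,-.1],c))
```

```text
[ 0.5786 -0.1884  0.0045]
[ 0.5031 -0.1925  0.0045]
[ 0.6487 -0.1839  0.0045]
cam-tcp [-0.0702 -0.007   0.1375]
[285.9308 219.3502]
```

>>> {"fn": "send_rows", "kwargs": {"rows": [{"ax": 0, "ay": 0, "az": 0, "dx": 0.002, "dy": -0.014, "dz": -0.02, "jaw": 0.6}, {"ax": 0, "ay": 0, "az": 0, "dx": 0, "dy": 0, "dz": -0.025, "jaw": 0.6}, {"ax": 0, "ay": 0, "az": 0, "dx": 0, "dy": 0, "dz": -0.015, "jaw": 0.6}, {"ax": 0, "ay": 0, "az": 0, "dx": 0, "dy": 0, "dz": 0, "jaw": 0.6}]}}

```text
time_s: 19.3
tool_pos: [0.5761, -0.1914, 0.0531]
tool_rot: [179.9, 0.4, 94.3]
contact_force: [-0.5, 0.8, -0.4]
finger_gap: 0.597
```

>>> {"fn": "send_rows", "kwargs": {"rows": [{"ax": 0, "ay": 0, "az": 0, "dx": -0.003, "dy": 0.003, "dz": -0.015, "jaw": 0.6}, {"ax": 0, "ay": 0, "az": 0, "dx": -0.003, "dy": 0, "dz": -0.009, "jaw": 0.5}, {"ax": 0, "ay": 0, "az": 0, "dx": 0, "dy": 0, "dz": 0, "jaw": 0.4}]}}

```text
time_s: 19.55
tool_pos: [0.574, -0.1892, 0.0348]
tool_rot: [179.4, 0.5, 94.3]
contact_force: [-0.9, -0.8, 0.4]
finger_gap: 0.488
```

>>> {"fn": "send_rows", "kwargs": {"rows": [{"ax": 0, "ay": 0, "az": 0, "dx": -0.002, "dy": 0, "dz": -0.007, "jaw": 0.4}, {"ax": 0, "ay": 0, "az": 0, "dx": -0.001, "dy": 0, "dz": -0.001, "jaw": 0.05}, {"ax": 0, "ay": 0, "az": 0, "dx": 0, "dy": 0, "dz": -0.001, "jaw": 0.05}, {"ax": 0, "ay": 0, "az": 0, "dx": 0, "dy": 0, "dz": -0.001, "jaw": 0.05}, {"ax": 0, "ay": 0, "az": 0, "dx": 0, "dy": 0, "dz": -0.001, "jaw": 0.05}, {"ax": 0, "ay": 0, "az": 0, "dx": 0, "dy": 0, "dz": -0.001, "jaw": 0.05}], "newtons": 45}}

```text
time_s: 20.05
tool_pos: [0.5738, -0.1894, 0.0291]
tool_rot: [179.0, 0.5, 94.3]
contact_force: [-4.6, 1.4, 10.0]
finger_gap: 0.196
```

>>> {"fn": "send_rows", "kwargs": {"rows": [{"ax": 0, "ay": 0, "az": 0, "dx": -0.002, "dy": 0, "dz": 0.02, "jaw": 0.05}, {"ax": 0, "ay": 0, "az": 0, "dx": -0.015, "dy": 0, "dz": 0.035, "jaw": 0.05}, {"ax": 0, "ay": 0, "az": 0, "dx": -0.015, "dy": 0, "dz": 0.04, "jaw": 0.05}, {"ax": 0, "ay": 0, "az": -4, "dx": -0.015, "dy": 0, "dz": 0.04, "jaw": 0.05}, {"ax": 0, "ay": 0, "az": -6.5, "dx": -0.01, "dy": 0.01, "dz": 0.04, "jaw": 0.05}, {"ax": 0, "ay": 0, "az": -6.8, "dx": 0, "dy": 0.02, "dz": 0.01, "jaw": 0.05}, {"ax": 0, "ay": 0, "az": -6.8, "dx": 0, "dy": 0.02, "dz": 0, "jaw": 0.05}, {"ax": 0, "ay": 0, "az": -6.8, "dx": 0, "dy": 0.02, "dz": 0, "jaw": 0.05}]}}

```text
time_s: 20.72
tool_pos: [0.5117, -0.1248, 0.2197]
tool_rot: [179.1, 0.1, 62.1]
contact_force: [0.8, 0.1, -1.9]
finger_gap: 0.196
```

>>> {"fn": "send_rows", "kwargs": {"rows": [{"ax": 0, "ay": 0, "az": -6.5, "dx": 0.001, "dy": 0.022, "dz": 0, "jaw": 0.05}, {"ax": 0, "ay": 0, "az": -6.5, "dx": 0.001, "dy": 0.022, "dz": 0, "jaw": 0.05}, {"ax": 0, "ay": 0, "az": -6.5, "dx": 0.001, "dy": 0.022, "dz": 0, "jaw": 0.05}, {"ax": 0, "ay": 0, "az": -6.5, "dx": 0.001, "dy": 0.022, "dz": 0, "jaw": 0.05}, {"ax": 0, "ay": 0, "az": -6.5, "dx": 0.001, "dy": 0.022, "dz": 0, "jaw": 0.05}, {"ax": 0, "ay": 0, "az": -6.5, "dx": 0.001, "dy": 0.022, "dz": 0, "jaw": 0.05}, {"ax": 0, "ay": 0, "az": -6.5, "dx": 0.001, "dy": 0.022, "dz": 0, "jaw": 0.05}, {"ax": 0, "ay": 0, "az": -6.5, "dx": 0.001, "dy": 0.022, "dz": 0, "jaw": 0.05}, {"ax": 0, "ay": 0, "az": -6.5, "dx": 0.001, "dy": 0.022, "dz": 0, "jaw": 0.05}, {"ax": 0, "ay": 0, "az": -5, "dx": 0.001, "dy": 0.022, "dz": 0, "jaw": 0.05}]}}

```text
time_s: 21.55
tool_pos: [0.5207, 0.1039, 0.2242]
tool_rot: [179.1, -0.4, -5.1]
contact_force: [0.0, 0.1, -0.7]
finger_gap: 0.196
```

Run:
```python
from h import *
s=st(); p,d,c=cap("wrist","w17"); print(ch(-.045,-.095))
```

```text
t 21.55 pos [0.5207 0.1039 0.2242] rpy [179.1236  -0.3762  -5.1324] F [ 0.0134  0.1369 -0.749 ] gap 0.196 q [-66.4  27.7  67.6 109.1 -27.9  62.4   7.2]
[0.5216 0.1037 0.    ]
```

View pics/w17.png

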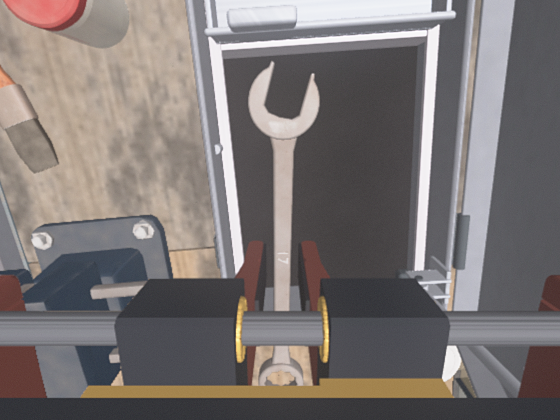

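>>> {"fn": "send_rows", "kwargs": {"rows": [{"ax": 0, "ay": 0, "az": 1.5, "dx": 0, "dy": 0, "dz": -0.035, "jaw": 0.05}, {"ax": 0, "ay": 0, "az": 1.5, "dx": 0, "dy": 0, "dz": -0.035, "jaw": 0.05}, {"ax": 0, "ay": 0, "az": 0, "dx": 0, "dy": 0, "dz": -0.035, "jaw": 0.05}, {"ax": 0, "ay": 0, "az": 0, "dx": 0, "dy": 0, "dz": -0.035, "jaw": 0.05}, {"ax": 0, "ay": 0, "az": 0, "dx": 0, "dy": 0, "dz": -0.01, "jaw": 0.05}, {"ax": 0, "ay": 0, "az": 0, "dx": 0, "dy": 0, "dz": 0, "jaw": 0.05}]}}

```text
time_s: 22.1
tool_pos: [0.5225, 0.1141, 0.0697]
tool_rot: [179.2, -0.6, -1.4]
contact_force: [0.5, 0.2, -0.1]
finger_gap: 0.194
```

>>> {"fn": "send_rows", "kwargs": {"rows": [{"ax": 0, "ay": 0, "az": 0, "dx": 0, "dy": -0.005, "dz": -0.015, "jaw": 0.05}, {"ax": 0, "ay": 0, "az": 0, "dx": 0, "dy": -0.003, "dz": -0.006, "jaw": 0.05}, {"ax": 0, "ay": 0, "az": 0, "dx": 0, "dy": 0, "dz": -0.001, "jaw": 0.05}]}}

```text
time_s: 22.35
tool_pos: [0.5246, 0.1054, 0.0506]
tool_rot: [179.3, -0.8, -1.3]
contact_force: [-0.6, 0.4, -1.9]
finger_gap: 0.196
```

>>> {"fn": "send_rows", "kwargs": {"rows": [{"ax": 0, "ay": 0, "az": 0, "dx": -0.001, "dy": 0, "dz": -0.005, "jaw": 0.05}, {"ax": 0, "ay": 0, "az": 0, "dx": 0, "dy": 0, "dz": 0, "jaw": 0.4}, {"ax": 0, "ay": 0, "az": 0, "dx": 0, "dy": 0, "dz": 0, "jaw": 0.4}, {"ax": 0, "ay": 0, "az": 0, "dx": 0, "dy": 0, "dz": 0, "jaw": 0.4}, {"ax": 0, "ay": 0, "az": 0, "dx": 0, "dy": 0, "dz": 0.03, "jaw": 0.4}, {"ax": 0, "ay": 0, "az": 0, "dx": 0, "dy": 0, "dz": 0.04, "jaw": 0.4}, {"ax": 0, "ay": 0, "az": 0, "dx": 0, "dy": 0, "dz": 0.04, "jaw": 0.5}, {"ax": 0, "ay": 0, "az": 0, "dx": 0, "dy": 0, "dz": 0.04, "jaw": 0.6}]}}

```text
time_s: 23.02
tool_pos: [0.5219, 0.1052, 0.1999]
tool_rot: [179.1, -0.5, -1.4]
contact_force: [0.1, 0.9, 0.1]
finger_gap: 0.516
```

Run:
```python
from h import *
s=st(); p,d,c=cap("wrist","w18"); p,d,c=cap("scene","s18")
```

```text
t 23.02 pos [0.5219 0.1052 0.1999] rpy [179.1446  -0.47    -1.4092] F [0.1455 0.864  0.0899] gap 0.516 q [-64.3  28.6  64.5 110.5 -29.1  59.3  11.5]
```

View pics/w18.png

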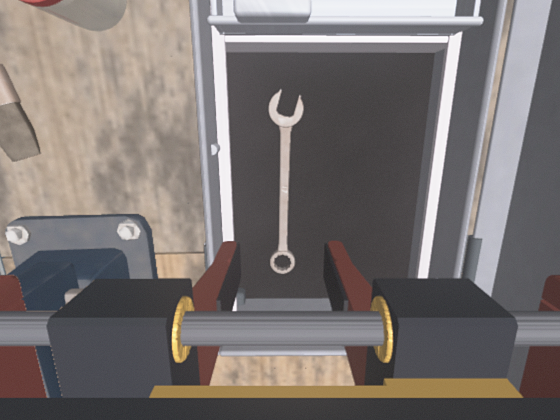

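View pics/s18.png

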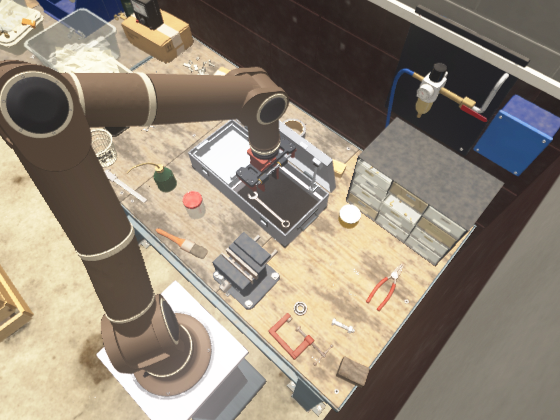

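>>> {"fn": "send_rows", "kwargs": {"rows": [{"ax": 0, "ay": 0, "az": 0, "dx": -0.01, "dy": -0.02, "dz": 0.03, "jaw": 0.8}, {"ax": 0, "ay": 0, "az": -6, "dx": -0.01, "dy": -0.032, "dz": 0.01, "jaw": 0.8}, {"ax": 0, "ay": 0, "az": -6, "dx": 0, "dy": -0.032, "dz": 0, "jaw": 0.8}, {"ax": 0, "ay": 0, "az": -6, "dx": 0, "dy": -0.032, "dz": 0, "jaw": 0.8}, {"ax": 0, "ay": 0, "az": -6, "dx": 0, "dy": -0.032, "dz": 0, "jaw": 0.8}, {"ax": 0, "ay": 0, "az": -6, "dx": 0, "dy": -0.032, "dz": 0, "jaw": 0.8}]}}

```text
time_s: 23.62
tool_pos: [0.5053, -0.0702, 0.248]
tool_rot: [179.9, -1.1, -31.4]
contact_force: [-0.1, -0.2, 0.0]
finger_gap: 0.803
```

Run:
```python
from h import *
s=st()
```

```text
t 23.62 pos [ 0.5053 -0.0702  0.248 ] rpy [179.8848  -1.1078 -31.3587] F [-0.0591 -0.1736  0.0059] gap 0.803 q [-54.2  26.2  76.1 110.8 -28.   64.2   1.6]
```

>>> {"fn": "send_rows", "kwargs": {"rows": [{"ax": 0, "ay": 0, "az": 6.8, "dx": 0, "dy": 0, "dz": 0, "jaw": 0.8}, {"ax": 0, "ay": 0, "az": 6.8, "dx": 0, "dy": 0, "dz": 0, "jaw": 0.8}, {"ax": 0, "ay": 0, "az": 6.8, "dx": 0, "dy": 0, "dz": 0, "jaw": 0.8}, {"ax": 0, "ay": 0, "az": 6.8, "dx": 0, "dy": 0, "dz": 0, "jaw": 0.8}, {"ax": 0, "ay": 0, "az": 6.8, "dx": 0, "dy": -0.01, "dz": 0, "jaw": 0.8}, {"ax": 0, "ay": 0, "az": 6.8, "dx": 0, "dy": -0.02, "dz": 0, "jaw": 0.8}, {"ax": 0, "ay": 0, "az": 6.8, "dx": 0, "dy": -0.02, "dz": 0, "jaw": 0.8}, {"ax": 0, "ay": 0, "az": 6.8, "dx": 0, "dy": -0.02, "dz": 0, "jaw": 0.8}, {"ax": 0, "ay": 0, "az": 6.8, "dx": 0, "dy": -0.02, "dz": 0, "jaw": 0.8}]}}

```text
time_s: 24.37
tool_pos: [0.5037, -0.1667, 0.2489]
tool_rot: [179.9, -1.4, 31.3]
contact_force: [0.4, -0.5, 0.6]
finger_gap: 0.799
```

Run:
```python
from h import *
s=st()
```

```text
t 24.37 pos [ 0.5037 -0.1667  0.2489] rpy [179.9446  -1.415   31.3335] F [ 0.4062 -0.4877  0.601 ] gap 0.799 q [-30.3  19.4  56.1 107.7 -19.5  61.7  64.9]
```

>>> {"fn": "send_rows", "kwargs": {"rows": [{"ax": 0, "ay": 0, "az": 6.8, "dx": 0.009, "dy": -0.0195, "dz": 0, "jaw": 0.8}, {"ax": 0, "ay": 0, "az": 6.8, "dx": 0.009, "dy": -0.0195, "dz": 0, "jaw": 0.8}, {"ax": 0, "ay": 0, "az": 6.8, "dx": 0.012, "dy": -0.0195, "dz": 0, "jaw": 0.8}, {"ax": 0, "ay": 0, "az": 6.8, "dx": 0.012, "dy": -0.0195, "dz": 0, "jaw": 0.8}, {"ax": 0, "ay": 0, "az": 6.8, "dx": 0.012, "dy": -0.0195, "dz": 0, "jaw": 0.8}, {"ax": 0, "ay": 0, "az": 6.8, "dx": 0.012, "dy": -0.0195, "dz": -0.02, "jaw": 0.8}, {"ax": 0, "ay": 0, "az": 6.8, "dx": 0.012, "dy": -0.0195, "dz": -0.02, "jaw": 0.8}, {"ax": 0, "ay": 0, "az": 6.8, "dx": 0.012, "dy": -0.0195, "dz": -0.02, "jaw": 0.8}, {"ax": 0, "ay": 0, "az": 4, "dx": 0.008, "dy": -0.0105, "dz": -0.02, "jaw": 0.8}]}}

```text
time_s: 25.12
tool_pos: [0.6048, -0.3445, 0.1715]
tool_rot: [179.5, -1.7, 92.8]
contact_force: [-0.1, 0.5, 0.2]
finger_gap: 0.801
```

Run:
```python
from h import *
s=st(); p,d,c=cap("wrist","w19")
```

```text
t 25.12 pos [ 0.6048 -0.3445  0.1715] rpy [179.4663  -1.6687  92.776 ] F [-0.1313  0.5423  0.1523] gap 0.801 q [  5.4  37.7  33.8  86.3 -24.2  63.7 137.5]
```

View pics/w19.png

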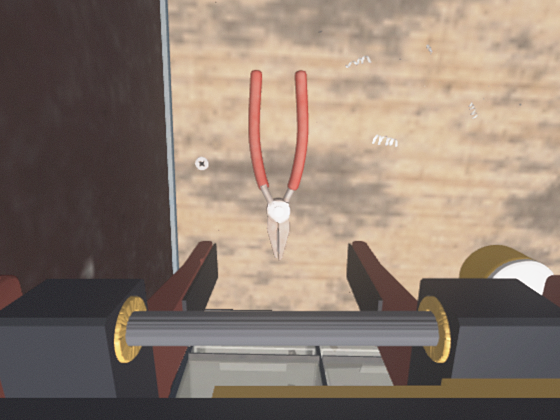

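Run:
```python
from h import *
s=status.read_state(); c=eyes.camera_params("wrist")
for q in [(279,211),(279,258),(257,75),(301,75)]: print(ray(*q,c,.006))
p,d,c=cap("wrist"); W=cloud(d,c)
for v in range(300,312,3): print(v,W[v,[240,280,300]])
print(W[100,[150,160,168,175]])
```

```text
[ 0.616  -0.3446  0.006 ]
[ 0.6645 -0.3423  0.006 ]
[ 0.4965 -0.3691  0.006 ]
[ 0.4945 -0.3316  0.006 ]
300 [[ 0.7161 -0.3806  0.0007]
 [ 0.7149 -0.3387  0.0005]
 [ 0.7158 -0.3172 -0.0022]]
303 [[ 0.7201 -0.3806 -0.    ]
 [ 0.7185 -0.3385  0.0004]
 [    nan     nan     nan]]
306 [[ 0.7234 -0.3805  0.0005]
 [ 0.7223 -0.3383 -0.    ]
 [ 0.7214 -0.3171  0.0004]]
309 [[ 0.7278 -0.3806 -0.0009]
 [ 0.726  -0.3381 -0.0001]
 [ 0.7249 -0.3169  0.0007]]
[[ 0.5193 -0.4829 -0.0581]
 [ 0.5176 -0.4829 -0.0899]
 [ 0.5204 -0.4476 -0.003 ]
 [ 0.5201 -0.4411 -0.0016]]
```

>>> {"fn": "send_rows", "kwargs": {"rows": [{"ax": -1.6, "ay": 0, "az": 0, "dx": 0.014, "dy": 0, "dz": -0.02, "jaw": 0.6}, {"ax": 0, "ay": 0, "az": 0, "dx": 0, "dy": 0, "dz": -0.035, "jaw": 0.6}, {"ax": 0, "ay": 0, "az": 0, "dx": 0, "dy": 0, "dz": -0.035, "jaw": 0.6}, {"ax": 0, "ay": 0, "az": 0, "dx": 0, "dy": 0, "dz": -0.02, "jaw": 0.6}, {"ax": 0, "ay": 0, "az": 0, "dx": 0, "dy": 0, "dz": 0, "jaw": 0.6}]}}

```text
time_s: 25.63
tool_pos: [0.6183, -0.3417, 0.0607]
tool_rot: [179.5, -0.0, 91.7]
contact_force: [-0.5, 0.3, -0.8]
finger_gap: 0.596
```

Run:
```python
from h import *
s=st(); p,d,c=cap("wrist","w20"); print(ray(279,240,c,.006), proj([.616,-.3446,.006],c))
```

```text
t 25.63 pos [ 0.6183 -0.3417  0.0607] rpy [179.5288  -0.0378  91.721 ] F [-0.531   0.3345 -0.7832] gap 0.596 q [  5.8  45.1  31.   89.6 -27.7  52.6 137.9]
[ 0.6197 -0.346   0.006 ] [281.4242 234.6107]
```

View pics/w20.png

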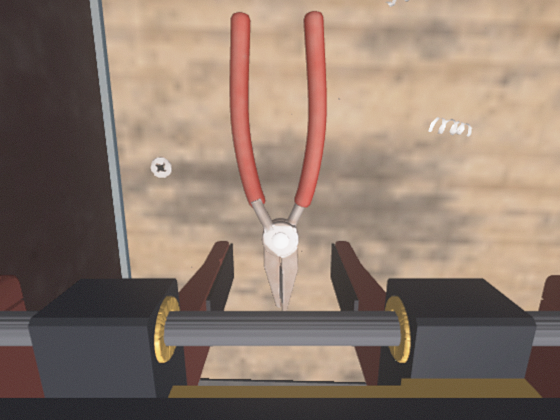

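>>> {"fn": "send_rows", "kwargs": {"rows": [{"ax": 0, "ay": 0, "az": 0, "dx": 0, "dy": -0.004, "dz": -0.015, "jaw": 0.5}, {"ax": 0, "ay": 0, "az": 0, "dx": 0, "dy": 0, "dz": -0.013, "jaw": 0.4}, {"ax": 0, "ay": 0, "az": 0, "dx": 0, "dy": 0, "dz": -0.003, "jaw": 0.4}, {"ax": 0, "ay": 0, "az": 0, "dx": 0, "dy": 0, "dz": 0, "jaw": 0.4}]}}

```text
time_s: 26.02
tool_pos: [0.6222, -0.3467, 0.0361]
tool_rot: [179.0, 0.2, 91.7]
contact_force: [-0.8, 0.3, -0.7]
finger_gap: 0.403
```

>>> {"fn": "send_rows", "kwargs": {"rows": [{"ax": 0, "ay": 0, "az": 0, "dx": 0, "dy": 0, "dz": -0.007, "jaw": 0.4}, {"ax": 0, "ay": 0, "az": 0, "dx": -0.002, "dy": 0, "dz": -0.002, "jaw": 0.1}, {"ax": 0, "ay": 0, "az": 0, "dx": 0, "dy": 0, "dz": -0.001, "jaw": 0.05}, {"ax": 0, "ay": 0, "az": 0, "dx": 0, "dy": 0, "dz": -0.001, "jaw": 0.05}, {"ax": 0, "ay": 0, "az": 0, "dx": 0, "dy": 0, "dz": -0.001, "jaw": 0.05}, {"ax": 0, "ay": 0, "az": 0, "dx": 0, "dy": 0, "dz": -0.001, "jaw": 0.05}], "newtons": 50}}

```text
time_s: 26.52
tool_pos: [0.6214, -0.3466, 0.0268]
tool_rot: [178.8, 0.1, 91.6]
contact_force: [-3.1, 2.7, 6.1]
finger_gap: 0.236
```

>>> {"fn": "send_rows", "kwargs": {"rows": [{"ax": 0, "ay": 0, "az": 0, "dx": -0.002, "dy": 0, "dz": 0.02, "jaw": 0.05}, {"ax": 0, "ay": 0, "az": 0, "dx": -0.015, "dy": 0, "dz": 0.035, "jaw": 0.05}, {"ax": 0, "ay": 0, "az": 0, "dx": -0.02, "dy": 0.01, "dz": 0.04, "jaw": 0.05}, {"ax": 0, "ay": 0, "az": 0, "dx": -0.02, "dy": 0.02, "dz": 0.04, "jaw": 0.05}, {"ax": 0, "ay": 0, "az": 0, "dx": -0.02, "dy": 0.03, "dz": 0.04, "jaw": 0.05}, {"ax": 0, "ay": 0, "az": -5, "dx": -0.02, "dy": 0.03, "dz": 0.01, "jaw": 0.05}, {"ax": 0, "ay": 0, "az": -6.8, "dx": 0, "dy": 0.03, "dz": 0, "jaw": 0.05}, {"ax": 0, "ay": 0, "az": -6.8, "dx": 0, "dy": 0.03, "dz": 0, "jaw": 0.05}]}}

```text
time_s: 27.18
tool_pos: [0.524, -0.2109, 0.1992]
tool_rot: [178.8, 0.0, 71.9]
contact_force: [0.9, 1.1, -2.4]
finger_gap: 0.233
```

>>> {"fn": "send_rows", "kwargs": {"rows": [{"ax": 0, "ay": 0, "az": -6.8, "dx": 0, "dy": 0.027, "dz": 0.01, "jaw": 0.05}, {"ax": 0, "ay": 0, "az": -6.8, "dx": 0, "dy": 0.027, "dz": 0.01, "jaw": 0.05}, {"ax": 0, "ay": 0, "az": -6.8, "dx": 0, "dy": 0.027, "dz": 0, "jaw": 0.05}, {"ax": 0, "ay": 0, "az": -6.8, "dx": 0, "dy": 0.027, "dz": 0, "jaw": 0.05}, {"ax": 0, "ay": 0, "az": -6.8, "dx": 0, "dy": 0.027, "dz": 0, "jaw": 0.05}, {"ax": 0, "ay": 0, "az": -6.8, "dx": 0, "dy": 0.027, "dz": 0, "jaw": 0.05}, {"ax": 0, "ay": 0, "az": -6.8, "dx": 0, "dy": 0.027, "dz": 0, "jaw": 0.05}, {"ax": 0, "ay": 0, "az": -6.8, "dx": 0, "dy": 0.027, "dz": 0, "jaw": 0.05}, {"ax": 0, "ay": 0, "az": -6.8, "dx": 0.005, "dy": 0.027, "dz": 0, "jaw": 0.05}, {"ax": 0, "ay": 0, "az": -6.8, "dx": 0.005, "dy": 0.025, "dz": 0, "jaw": 0.05}]}}

```text
time_s: 28.02
tool_pos: [0.5292, 0.0692, 0.2228]
tool_rot: [179.0, -0.5, 0.4]
contact_force: [0.5, 0.3, -2.8]
finger_gap: 0.232
```

Run:
```python
from h import *
s=st(); p,d,c=cap("wrist","w21"); print(ch(-.015,-.113))
```

```text
t 28.02 pos [0.5292 0.0692 0.2228] rpy [178.9536  -0.4563   0.3834] F [ 0.499   0.3414 -2.7524] gap 0.232 q [-60.6  26.   63.8 108.9 -25.5  61.   13.9]
[0.551  0.0846 0.    ]
```

View pics/w21.png

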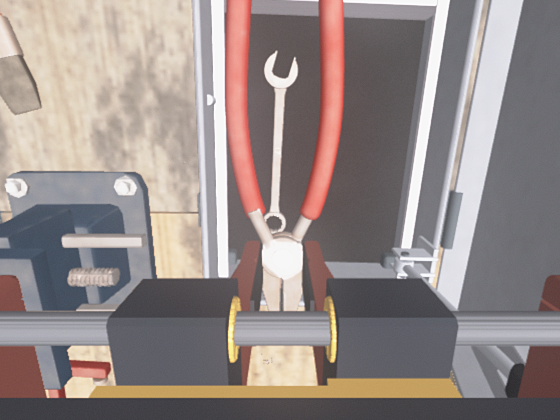

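>>> {"fn": "send_rows", "kwargs": {"rows": [{"ax": 0, "ay": 0, "az": -1.5, "dx": 0, "dy": 0.012, "dz": -0.02, "jaw": 0.05}, {"ax": 0, "ay": 0, "az": -1, "dx": 0, "dy": 0, "dz": -0.035, "jaw": 0.05}, {"ax": 0, "ay": 0, "az": 0, "dx": 0, "dy": 0, "dz": -0.035, "jaw": 0.05}, {"ax": 0, "ay": 0, "az": 0, "dx": 0, "dy": 0, "dz": -0.035, "jaw": 0.05}, {"ax": 0, "ay": 0, "az": 0, "dx": 0, "dy": 0, "dz": -0.02, "jaw": 0.05}, {"ax": 0, "ay": 0, "az": 0, "dx": 0, "dy": 0, "dz": 0, "jaw": 0.05}]}}

```text
time_s: 28.57
tool_pos: [0.5313, 0.093, 0.0726]
tool_rot: [179.1, -0.7, -1.8]
contact_force: [-0.1, -0.3, -2.2]
finger_gap: 0.235
```

Run:
```python
from h import *
s=st(); print(toch(s['tool_pos'])); p,d,c=cap("side","d22",(80,80,340,350),2.2); p,d,c=cap("wrist","w22")
```

```text
t 28.57 pos [0.5313 0.093  0.0726] rpy [179.0776  -0.7218  -1.807 ] F [-0.1023 -0.3159 -2.2339] gap 0.235 q [-52.7  37.5  51.2 115.4 -39.7  45.8  19.9]
[-0.035  -0.1053  0.0726]
```

View pics/d22.png

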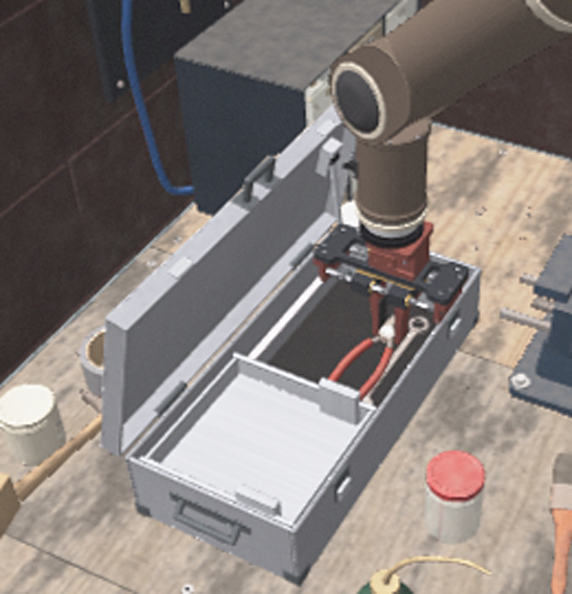

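View pics/w22.png

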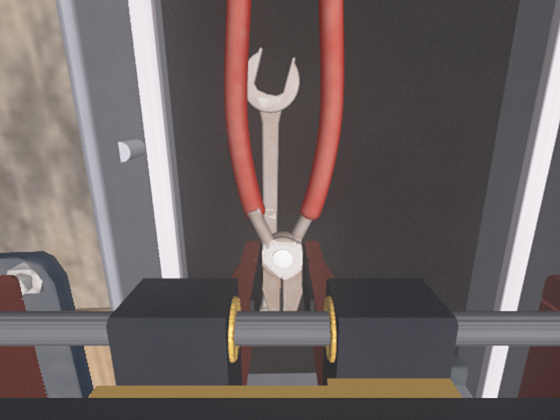

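>>> {"fn": "send_rows", "kwargs": {"rows": [{"ax": 0, "ay": 0, "az": 0, "dx": 0.012, "dy": -0.005, "dz": 0, "jaw": 0.05}, {"ax": 0, "ay": 0, "az": 0, "dx": 0.012, "dy": -0.003, "dz": 0, "jaw": 0.05}, {"ax": 0, "ay": 0, "az": 0, "dx": 0, "dy": 0, "dz": -0.014, "jaw": 0.05}, {"ax": 0, "ay": 0, "az": 0, "dx": 0, "dy": 0, "dz": -0.01, "jaw": 0.05}, {"ax": 0, "ay": 0, "az": 0, "dx": 0, "dy": 0, "dz": 0, "jaw": 0.05}]}}

```text
time_s: 29.08
tool_pos: [0.5619, 0.0844, 0.058]
tool_rot: [179.3, -1.5, -1.8]
contact_force: [-0.6, -0.1, -2.3]
finger_gap: 0.233
```

>>> {"fn": "send_rows", "kwargs": {"rows": [{"ax": 0, "ay": 0, "az": 0, "dx": -0.007, "dy": 0, "dz": -0.008, "jaw": 0.05}, {"ax": 0, "ay": 0, "az": 0, "dx": -0.001, "dy": 0, "dz": -0.004, "jaw": 0.05}, {"ax": 0, "ay": 0, "az": 0, "dx": 0, "dy": 0, "dz": 0, "jaw": 0.4}, {"ax": 0, "ay": 0, "az": 0, "dx": 0, "dy": 0, "dz": 0, "jaw": 0.4}, {"ax": 0, "ay": 0, "az": 0, "dx": 0, "dy": 0, "dz": 0, "jaw": 0.4}, {"ax": 0, "ay": 0, "az": 0, "dx": -0.005, "dy": 0, "dz": 0.03, "jaw": 0.4}, {"ax": 0, "ay": 0, "az": 0, "dx": -0.015, "dy": 0, "dz": 0.04, "jaw": 0.4}, {"ax": 0, "ay": 0, "az": 0, "dx": -0.02, "dy": 0, "dz": 0.04, "jaw": 0.5}, {"ax": 0, "ay": 0, "az": 0, "dx": -0.02, "dy": 0, "dz": 0.04, "jaw": 0.6}]}}

```text
time_s: 29.83
tool_pos: [0.4915, 0.0837, 0.1882]
tool_rot: [179.0, -1.0, -1.9]
contact_force: [-0.2, 0.8, 1.1]
finger_gap: 0.511
```

Run:
```python
from h import *
s=st(); p,d,c=cap("wrist","w23"); p,d,c=cap("side","d23",(80,80,340,350),2.2)
p,d,c=cap("scene","s23")
W=cloud(d,c); Q=toch(W)
m=(Q[...,2]>.14)&(Q[...,2]<.3)&(Q[...,1]>0.05)&(Q[...,1]<.2)&(Q[...,0]>.05)&(Q[...,0]<.2)
q=Q[m]; k=np.polyfit(q[:,2],q[:,0],1); print(m.sum(),"angle",np.pi/2+np.arctan(k[0]))
```

```text
t 29.83 pos [0.4915 0.0837 0.1882] rpy [179.0107  -0.9969  -1.864 ] F [-0.2088  0.823   1.1071] gap 0.511 q [-65.7  25.   65.  116.  -26.6  54.9  10.9]
1 angle 1.6619114360759495<stdin>:6: RankWarning: Polyfit may be poorly conditioned
```

View pics/w23.png

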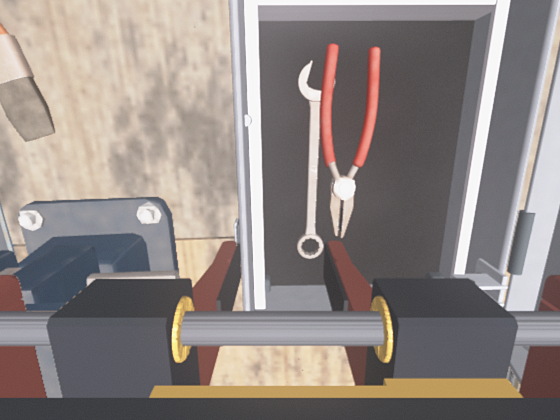

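View pics/d23.png

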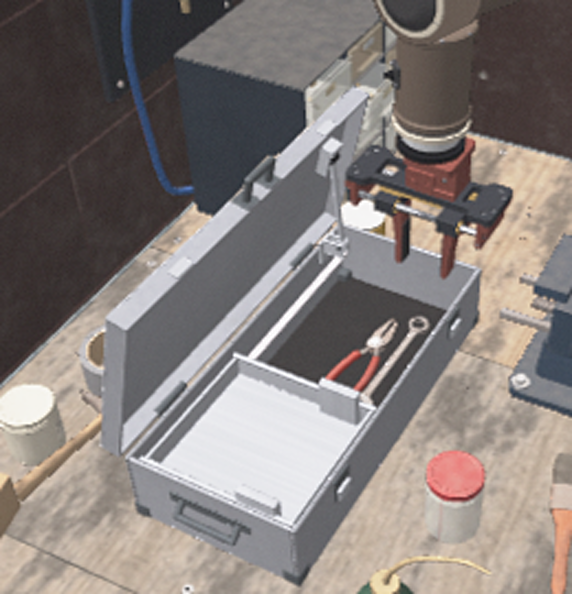

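View pics/s23.png

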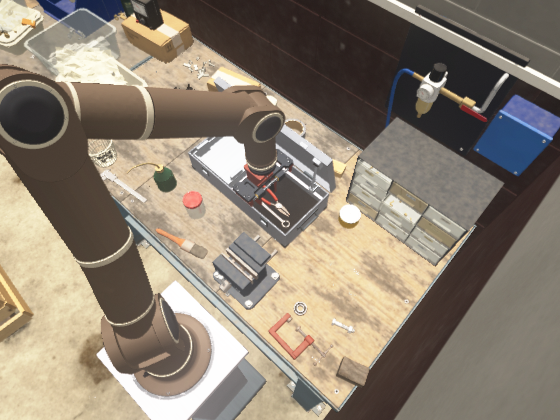

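>>> {"fn": "send_rows", "kwargs": {"rows": [{"ax": 0, "ay": 0, "az": 6.8, "dx": 0, "dy": 0.0125, "dz": 0, "jaw": 0.5}, {"ax": 0, "ay": 0, "az": 6.8, "dx": 0, "dy": 0.0125, "dz": 0, "jaw": 0.5}, {"ax": 0, "ay": 0, "az": 6.8, "dx": 0, "dy": 0.0125, "dz": 0, "jaw": 0.5}, {"ax": 0, "ay": 0, "az": 6.8, "dx": 0, "dy": 0.0125, "dz": 0, "jaw": 0.5}, {"ax": 0, "ay": 0, "az": 6.8, "dx": 0, "dy": 0.0125, "dz": 0, "jaw": 0.5}, {"ax": 0, "ay": 0, "az": 6.8, "dx": 0, "dy": 0.0125, "dz": 0, "jaw": 0.5}, {"ax": 0, "ay": 0, "az": 6.8, "dx": 0, "dy": 0.0125, "dz": 0, "jaw": 0.5}, {"ax": 0, "ay": 0, "az": 6.8, "dx": 0, "dy": 0.0125, "dz": 0, "jaw": 0.5}, {"ax": 0, "ay": 0, "az": 6.8, "dx": 0.01, "dy": 0.0125, "dz": 0, "jaw": 0.5}, {"ax": 0, "ay": 0, "az": 6.8, "dx": 0.01, "dy": 0.0125, "dz": 0, "jaw": 0.5}, {"ax": 0, "ay": 0, "az": 6.8, "dx": 0.01, "dy": 0.0125, "dz": 0, "jaw": 0.5}, {"ax": 0, "ay": 0, "az": 6.8, "dx": 0, "dy": 0.0125, "dz": 0, "jaw": 0.5}]}}

```text
time_s: 30.98
tool_pos: [0.5235, 0.2404, 0.1804]
tool_rot: [179.7, -1.0, 83.2]
contact_force: [-0.6, -0.2, 0.8]
finger_gap: 0.5
```

Run:
```python
from h import *
s=st(); p,d,c=cap("wrist","w24"); t=ch(-.049,.048,.103); print(t,proj(t,c))
```

```text
t 30.98 pos [0.5235 0.2404 0.1804] rpy [179.6739  -1.0471  83.2465] F [-0.5878 -0.211   0.7887] gap 0.5 q [-57.1  25.4  37.5 105.3 -19.6  54.8  72.2]
[0.5227 0.2467 0.103 ] [292.1877 224.2278]
```

View pics/w24.png

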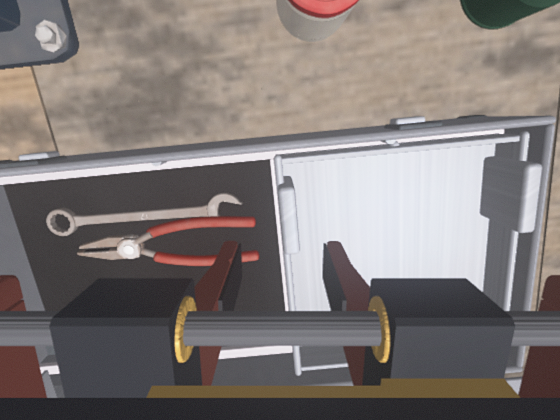

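>>> {"fn": "send_rows", "kwargs": {"rows": [{"ax": -1, "ay": 0, "az": 4.5, "dx": -0.003, "dy": 0.005, "dz": -0.01, "jaw": 0.5}, {"ax": 0, "ay": 0, "az": 0, "dx": -0.002, "dy": 0, "dz": -0.025, "jaw": 0.5}, {"ax": 0, "ay": 0, "az": 0, "dx": -0.002, "dy": 0, "dz": -0.025, "jaw": 0.5}, {"ax": 0, "ay": 0, "az": 0, "dx": -0.001, "dy": 0, "dz": -0.008, "jaw": 0.5}, {"ax": 0, "ay": 0, "az": 0, "dx": 0, "dy": 0, "dz": 0, "jaw": 0.5}]}}

```text
time_s: 31.45
tool_pos: [0.5147, 0.247, 0.1062]
tool_rot: [179.8, -0.1, 87.9]
contact_force: [-0.1, -0.2, -0.1]
finger_gap: 0.5
```

Run:
```python
from h import *
s=st(); p,d,c=cap("wrist","w25")
```

```text
t 31.45 pos [0.5147 0.247  0.1062] rpy [179.8239  -0.0565  87.8786] F [-0.0709 -0.1791 -0.132 ] gap 0.5 q [-55.2  30.6  33.4 108.9 -22.5  46.9  78. ]
```

View pics/w25.png

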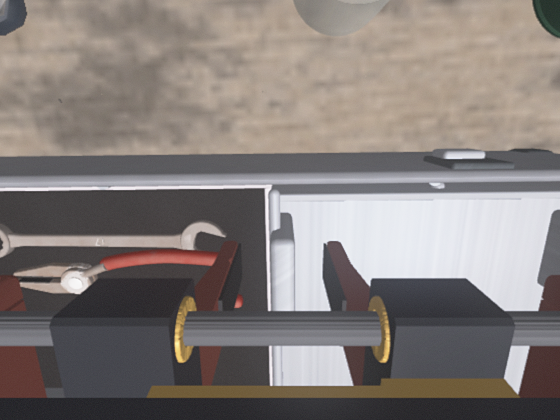

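>>> {"fn": "send_rows", "kwargs": {"rows": [{"ax": 0, "ay": 0, "az": 0, "dx": 0, "dy": 0, "dz": -0.001, "jaw": 0.05}, {"ax": 0, "ay": 0, "az": 0, "dx": 0, "dy": 0, "dz": -0.001, "jaw": 0.05}, {"ax": 0, "ay": 0, "az": 0, "dx": 0, "dy": 0, "dz": -0.001, "jaw": 0.05}, {"ax": 0, "ay": 0, "az": 0, "dx": 0, "dy": 0, "dz": -0.001, "jaw": 0.05}, {"ax": 0, "ay": 0, "az": 0, "dx": 0, "dy": 0, "dz": -0.001, "jaw": 0.05}, {"ax": 0, "ay": 0, "az": 0, "dx": 0, "dy": -0.01, "dz": -0.001, "jaw": 0.05}, {"ax": 0, "ay": 0, "az": 0, "dx": -0.0006, "dy": -0.018, "dz": -0.001, "jaw": 0.05}, {"ax": 0, "ay": 0, "az": 0, "dx": -0.0006, "dy": -0.018, "dz": -0.001, "jaw": 0.05}, {"ax": 0, "ay": 0, "az": 0, "dx": -0.0006, "dy": -0.018, "dz": -0.001, "jaw": 0.05}, {"ax": 0, "ay": 0, "az": 0, "dx": -0.0006, "dy": -0.018, "dz": -0.001, "jaw": 0.05}], "newtons": 30}}

```text
time_s: 32.33
tool_pos: [0.5158, 0.1728, 0.1052]
tool_rot: [179.3, -0.9, 88.4]
contact_force: [-2.1, 0.7, 6.8]
finger_gap: 0.136
```

>>> {"fn": "send_rows", "kwargs": {"rows": [{"ax": 0, "ay": 0, "az": 0, "dx": -0.0007, "dy": -0.018, "dz": -0.0005, "jaw": 0.05}, {"ax": 0, "ay": 0, "az": 0, "dx": -0.0007, "dy": -0.018, "dz": -0.0005, "jaw": 0.05}, {"ax": 0, "ay": 0, "az": 0, "dx": -0.0007, "dy": -0.018, "dz": -0.0005, "jaw": 0.05}, {"ax": 0, "ay": 0, "az": 0, "dx": -0.0007, "dy": -0.018, "dz": -0.0005, "jaw": 0.05}, {"ax": 0, "ay": 0, "az": 0, "dx": -0.0007, "dy": -0.018, "dz": -0.0005, "jaw": 0.05}, {"ax": 0, "ay": 0, "az": 0, "dx": -0.0007, "dy": -0.015, "dz": -0.0005, "jaw": 0.05}]}}

```text
time_s: 32.83
tool_pos: [0.5129, 0.0648, 0.1052]
tool_rot: [179.0, -1.2, 88.6]
contact_force: [1.5, 2.5, -0.2]
finger_gap: 0.138
```

>>> {"fn": "send_rows", "kwargs": {"rows": [{"ax": 0, "ay": 0, "az": 0, "dx": 0, "dy": -0.008, "dz": -0.0005, "jaw": 0.05}, {"ax": 0, "ay": 0, "az": 0, "dx": 0, "dy": -0.004, "dz": -0.0005, "jaw": 0.05}]}}

```text
time_s: 33.0
tool_pos: [0.513, 0.0635, 0.1051]
tool_rot: [179.0, -2.1, 88.9]
contact_force: [-2.5, 6.4, 4.7]
finger_gap: 0.134
```

>>> {"fn": "send_rows", "kwargs": {"rows": [{"ax": 0, "ay": 0, "az": 0, "dx": 0, "dy": -0.012, "dz": -0.0005, "jaw": 0.05}, {"ax": 0, "ay": 0, "az": 0, "dx": 0, "dy": -0.01, "dz": -0.0005, "jaw": 0.05}]}}

```text
time_s: 33.17
tool_pos: [0.5131, 0.0629, 0.105]
tool_rot: [179.1, -3.5, 89.8]
contact_force: [0.4, 26.7, -3.5]
finger_gap: 0.146
```

At its end stop. Release and lift.

>>> {"fn": "send_rows", "kwargs": {"rows": [{"ax": 0, "ay": 0, "az": 0, "dx": 0, "dy": 0.001, "dz": 0, "jaw": 0.4}, {"ax": 0, "ay": 0, "az": 0, "dx": 0, "dy": 0, "dz": 0, "jaw": 0.4}, {"ax": 0, "ay": 0, "az": 0, "dx": 0, "dy": 0, "dz": 0, "jaw": 0.4}, {"ax": 0, "ay": 0, "az": 0, "dx": 0, "dy": 0, "dz": 0.03, "jaw": 0.4}, {"ax": -2, "ay": 0, "az": 0, "dx": 0, "dy": 0, "dz": 0.04, "jaw": 0.4}, {"ax": 0, "ay": 0, "az": 0, "dx": -0.02, "dy": 0, "dz": 0.04, "jaw": 0.5}, {"ax": 0, "ay": 0, "az": 0, "dx": -0.03, "dy": -0.02, "dz": 0.04, "jaw": 0.6}, {"ax": 0, "ay": 0, "az": 0, "dx": -0.03, "dy": -0.03, "dz": 0.03, "jaw": 0.7}, {"ax": 0, "ay": 0, "az": 0, "dx": -0.01, "dy": -0.03, "dz": 0, "jaw": 0.8}]}}

```text
time_s: 33.92
tool_pos: [0.4353, -0.0057, 0.2711]
tool_rot: [179.2, -1.1, 89.9]
contact_force: [0.3, -1.0, -0.5]
finger_gap: 0.663
```

Run:
```python
from h import *
s=st(); p,d,c=cap("wrist","w26"); p,d,c=cap("side","d26",(80,80,340,350),2.2)
Q=toch(cloud(d,c))
m=(Q[...,2]>.14)&(Q[...,2]<.28)&(Q[...,1]>0.05)&(Q[...,1]<.2)&(Q[...,0]>.05)&(Q[...,0]<.2)
q=Q[m]; k=np.polyfit(q[:,2],q[:,0],1); print(m.sum(),"angle",np.pi/2+np.arctan(k[0]))
p,d,c=cap("scene","s26",(260,190,450,370),4)
```

```text
t 33.92 pos [ 0.4353 -0.0057  0.2711] rpy [179.1641  -1.1274  89.9426] F [ 0.3246 -0.9921 -0.4792] gap 0.663 q [-45.5   1.5  42.5 117.   -2.4  61.1  88. ]
1166 angle 1.3282066205967797
```

View pics/w26.png

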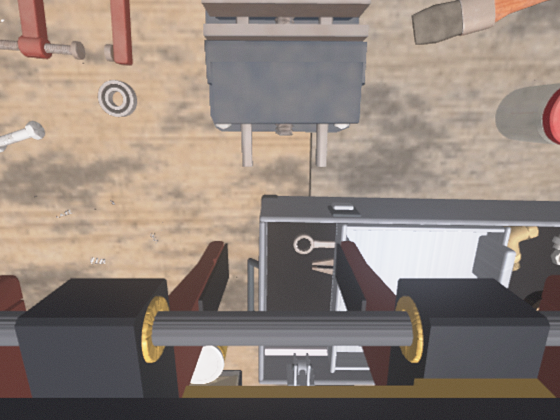

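View pics/s26.png

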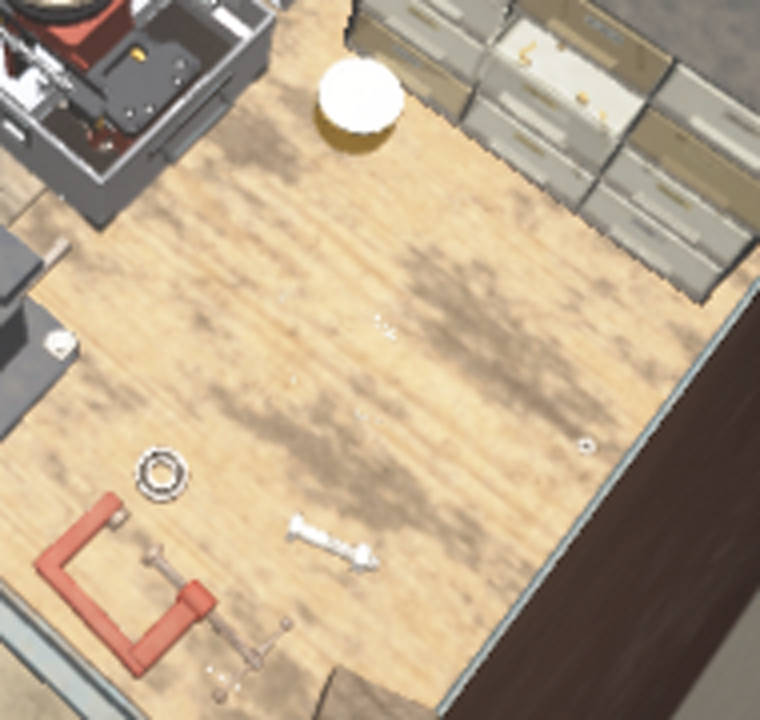

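View pics/d26.png

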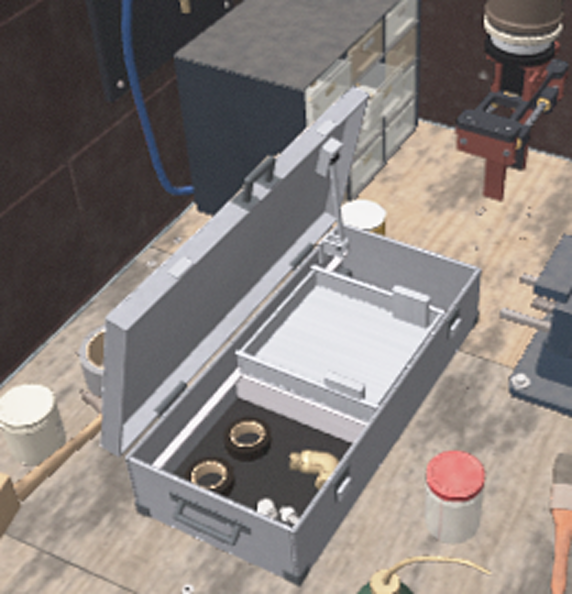

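Run:
```python
from h import *
c=eyes.camera_params("scene"); g=lambda x,y,z: ray(260+x/4,190+y/4,c,z)
w=eyes.camera_params("wrist")
print("bearing scene",g(162,474,.009),"wrist",ray(117,98,w,.009))
for n,q in {"clamp end":(112,500),"screw pad":(118,518),"screw":(152,553),"bolt a":(292,527),"bolt b":(374,562),"bolt nut":(305,528)}.items(): print(n,g(*q,.01))
print("bolt head wrist",ray(36,131,w,.01))
```

```text
bearing scene [ 0.3415 -0.1939  0.009 ] wrist [ 0.3407 -0.1927  0.009 ]
clamp end [ 0.3017 -0.179   0.01  ]
screw pad [ 0.2948 -0.1911  0.01  ]
screw [ 0.2924 -0.2263  0.01  ]
bolt a [ 0.3756 -0.2908  0.01  ]
bolt b [ 0.3958 -0.3509  0.01  ]
bolt nut [ 0.3814 -0.2983  0.01  ]
bolt head wrist [ 0.3767 -0.2914  0.01  ]
```

>>> {"fn": "send_rows", "kwargs": {"rows": [{"ax": 0, "ay": 0, "az": 0, "dx": 0, "dy": -0.035, "dz": 0, "jaw": 0.9}, {"ax": 0, "ay": 0, "az": 0, "dx": 0, "dy": -0.04, "dz": 0, "jaw": 0.9}, {"ax": 0, "ay": 0, "az": 0, "dx": -0.01, "dy": -0.04, "dz": 0, "jaw": 0.9}, {"ax": 0, "ay": 0, "az": 0, "dx": -0.02, "dy": -0.035, "dz": -0.01, "jaw": 0.9}, {"ax": 0, "ay": 0, "az": 0, "dx": -0.025, "dy": -0.025, "dz": -0.03, "jaw": 0.9}, {"ax": 0, "ay": 0, "az": 0, "dx": -0.025, "dy": -0.008, "dz": -0.03, "jaw": 0.9}, {"ax": 0, "ay": 0, "az": 0, "dx": -0.012, "dy": 0, "dz": -0.03, "jaw": 0.9}, {"ax": 0, "ay": 0, "az": 0, "dx": 0, "dy": 0, "dz": 0, "jaw": 0.9}]}}

```text
time_s: 34.73
tool_pos: [0.3444, -0.1934, 0.1683]
tool_rot: [179.0, -0.7, 89.7]
contact_force: [-0.6, 1.0, -0.1]
finger_gap: 0.903
```

Run:
```python
from h import *
s=st(); p,d,c=cap("wrist","w27"); print(proj([.341,-.193,.009],c))
```

```text
t 34.73 pos [ 0.3444 -0.1934  0.1683] rpy [179.037   -0.6642  89.7148] F [-0.5596  1.0343 -0.077 ] gap 0.903 q [-25.7   7.9  54.4 129.4 -10.4  45.9 125.4]
[283.0561 193.2543]
```

View pics/w27.png

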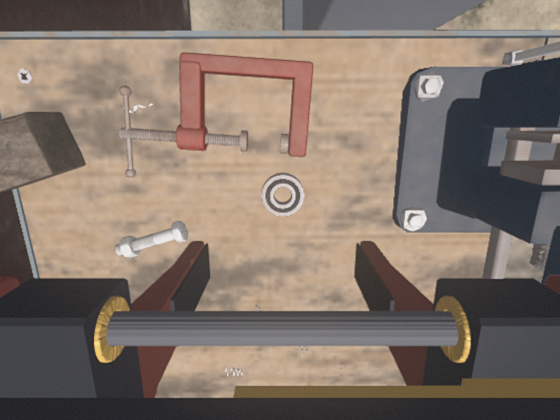

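>>> {"fn": "send_rows", "kwargs": {"rows": [{"ax": 0, "ay": 0, "az": 0, "dx": -0.005, "dy": 0, "dz": -0.035, "jaw": 0.8}, {"ax": 0, "ay": 0, "az": 0, "dx": -0.001, "dy": 0, "dz": -0.035, "jaw": 0.8}, {"ax": 0, "ay": 0, "az": 0, "dx": -0.001, "dy": 0, "dz": -0.035, "jaw": 0.8}, {"ax": 0, "ay": 0, "az": 0, "dx": 0, "dy": 0, "dz": -0.018, "jaw": 0.8}, {"ax": 0, "ay": 0, "az": 0, "dx": 0, "dy": 0, "dz": 0, "jaw": 0.8}]}}

```text
time_s: 35.2
tool_pos: [0.3532, -0.1938, 0.0485]
tool_rot: [178.2, -0.5, 90.2]
contact_force: [0.5, 0.1, 0.4]
finger_gap: 0.803
```

Run:
```python
from h import *
s=st(); p,d,c=cap("wrist","w28"); print(proj([.341,-.193,.009],c))
```

```text
t 35.2 pos [ 0.3532 -0.1938  0.0485] rpy [178.1744  -0.524   90.2037] F [0.4669 0.1115 0.414 ] gap 0.803 q [ -8.9  24.5  38.9 134.3 -35.1  29.4 148.7]
[287.1482 226.2473]
```

View pics/w28.png

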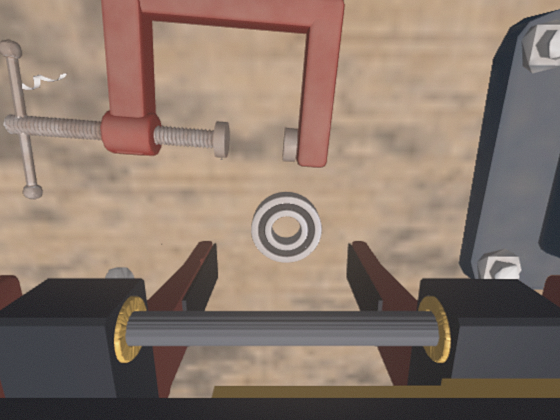

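>>> {"fn": "send_rows", "kwargs": {"rows": [{"ax": 0, "ay": 0.8, "az": -6.5, "dx": -0.004, "dy": 0, "dz": 0, "jaw": 0.7}, {"ax": 0, "ay": 0.8, "az": -6.5, "dx": -0.004, "dy": 0, "dz": 0, "jaw": 0.7}, {"ax": 0, "ay": 0, "az": -6.5, "dx": -0.003, "dy": 0, "dz": 0, "jaw": 0.7}, {"ax": 0, "ay": 0, "az": -6.5, "dx": -0.002, "dy": 0, "dz": 0, "jaw": 0.7}, {"ax": 0, "ay": 0, "az": 0, "dx": 0, "dy": 0, "dz": 0, "jaw": 0.7}]}}

```text
time_s: 35.67
tool_pos: [0.3512, -0.1943, 0.0581]
tool_rot: [179.1, -0.6, 63.4]
contact_force: [0.9, 0.8, -0.3]
finger_gap: 0.697
```

Run:
```python
from h import *
s=st(); p,d,c=cap("wrist","w29"); print(proj([.341,-.193,.009],c))
```

```text
t 35.67 pos [ 0.3512 -0.1943  0.0581] rpy [179.1435  -0.6177  63.362 ] F [ 0.8591  0.8309 -0.2876] gap 0.697 q [-16.9  26.2  49.1 134.2 -38.9  33.3 126.3]
[278.069  224.2278]
```

View pics/w29.png

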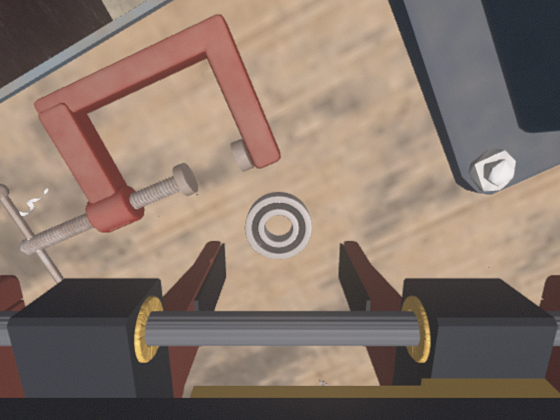

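>>> {"fn": "send_rows", "kwargs": {"rows": [{"ax": 0, "ay": 0, "az": 0, "dx": -0.01, "dy": 0.001, "dz": -0.01, "jaw": 0.7}, {"ax": 0, "ay": 0, "az": 0, "dx": -0.005, "dy": 0, "dz": -0.01, "jaw": 0.7}, {"ax": 0, "ay": 0, "az": 0, "dx": -0.002, "dy": 0, "dz": -0.006, "jaw": 0.7}, {"ax": 0, "ay": 0, "az": 0, "dx": 0, "dy": 0, "dz": 0, "jaw": 0.7}]}}

```text
time_s: 36.05
tool_pos: [0.3419, -0.1927, 0.0361]
tool_rot: [178.5, -0.9, 65.1]
contact_force: [-0.6, -0.1, -0.5]
finger_gap: 0.7
```

>>> {"fn": "send_rows", "kwargs": {"rows": [{"ax": 0, "ay": 0, "az": 0, "dx": -0.002, "dy": 0, "dz": -0.006, "jaw": 0.7}, {"ax": 0, "ay": 0, "az": 0, "dx": -0.001, "dy": 0, "dz": -0.002, "jaw": 0.4}, {"ax": 0, "ay": 0, "az": 0, "dx": 0, "dy": 0, "dz": -0.001, "jaw": 0.3}, {"ax": 0, "ay": 0, "az": 0, "dx": 0, "dy": 0, "dz": -0.001, "jaw": 0.3}, {"ax": 0, "ay": 0, "az": 0, "dx": 0, "dy": 0, "dz": -0.001, "jaw": 0.3}, {"ax": 0, "ay": 0, "az": 0, "dx": 0, "dy": 0, "dz": -0.001, "jaw": 0.3}], "newtons": 40}}

```text
time_s: 36.55
tool_pos: [0.3429, -0.1931, 0.0274]
tool_rot: [178.2, -1.1, 65.5]
contact_force: [-11.8, 3.4, 51.1]
finger_gap: 0.442
```

>>> {"fn": "send_rows", "kwargs": {"rows": [{"ax": 0, "ay": 0, "az": 0, "dx": 0, "dy": 0, "dz": 0.02, "jaw": 0.3}, {"ax": 0, "ay": 0, "az": 0, "dx": 0.01, "dy": 0, "dz": 0.035, "jaw": 0.3}, {"ax": 0, "ay": 0, "az": 0, "dx": 0.02, "dy": 0, "dz": 0.035, "jaw": 0.3}, {"ax": 0, "ay": 0, "az": 0, "dx": 0.03, "dy": 0, "dz": 0.035, "jaw": 0.3}, {"ax": 0, "ay": 0, "az": 0, "dx": 0.03, "dy": 0.005, "dz": 0.035, "jaw": 0.3}, {"ax": 0, "ay": 0, "az": 0, "dx": 0.03, "dy": 0.02, "dz": 0.02, "jaw": 0.3}, {"ax": 0, "ay": 0, "az": 0, "dx": 0.025, "dy": 0.03, "dz": 0, "jaw": 0.3}, {"ax": 0, "ay": 0, "az": 0, "dx": 0.01, "dy": 0.035, "dz": 0, "jaw": 0.3}, {"ax": 0, "ay": 0, "az": 0, "dx": 0.01, "dy": 0.035, "dz": 0, "jaw": 0.3}, {"ax": 0, "ay": 0, "az": 0, "dx": 0.01, "dy": 0.035, "dz": 0, "jaw": 0.3}]}}

```text
time_s: 37.38
tool_pos: [0.5135, -0.035, 0.2153]
tool_rot: [178.2, -1.0, 64.4]
contact_force: [1.2, -0.4, -1.6]
finger_gap: 0.441
```

>>> {"fn": "send_rows", "kwargs": {"rows": [{"ax": 0, "ay": 0, "az": 0, "dx": 0.003, "dy": 0.032, "dz": 0, "jaw": 0.3}, {"ax": 0, "ay": 0, "az": 0, "dx": 0.003, "dy": 0.032, "dz": 0, "jaw": 0.3}, {"ax": 0, "ay": 0, "az": 0, "dx": 0.006, "dy": 0.032, "dz": 0, "jaw": 0.3}, {"ax": 0, "ay": 0, "az": 0, "dx": 0.007, "dy": 0.032, "dz": 0, "jaw": 0.3}, {"ax": 0, "ay": 0, "az": 0, "dx": 0.007, "dy": 0.032, "dz": -0.02, "jaw": 0.3}, {"ax": 0, "ay": 0, "az": 0, "dx": 0.005, "dy": 0.02, "dz": -0.03, "jaw": 0.3}, {"ax": 0, "ay": 0, "az": 0, "dx": 0, "dy": 0, "dz": -0.03, "jaw": 0.3}, {"ax": 0, "ay": 0, "az": 0, "dx": 0, "dy": 0, "dz": 0, "jaw": 0.3}]}}

```text
time_s: 38.05
tool_pos: [0.5456, 0.1674, 0.1337]
tool_rot: [178.2, -1.2, 65.5]
contact_force: [-0.2, 0.5, -1.7]
finger_gap: 0.441
```

Run:
```python
from h import *
s=st(); print(toch(s['tool_pos'])); p,d,c=cap("wrist","w30"); p,d,c=cap("side","d30",(80,80,340,350),2.2)
```

```text
t 38.05 pos [0.5456 0.1674 0.1337] rpy [178.1669  -1.1884  65.4767] F [-0.2119  0.511  -1.6908] gap 0.441 q [-61.3  34.3  55.  110.1 -35.7  51.9  76.6]
[-0.0233 -0.0305  0.1337]
```

View pics/w30.png

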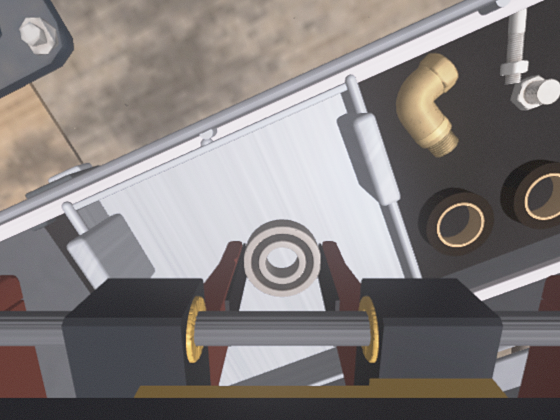

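View pics/d30.png

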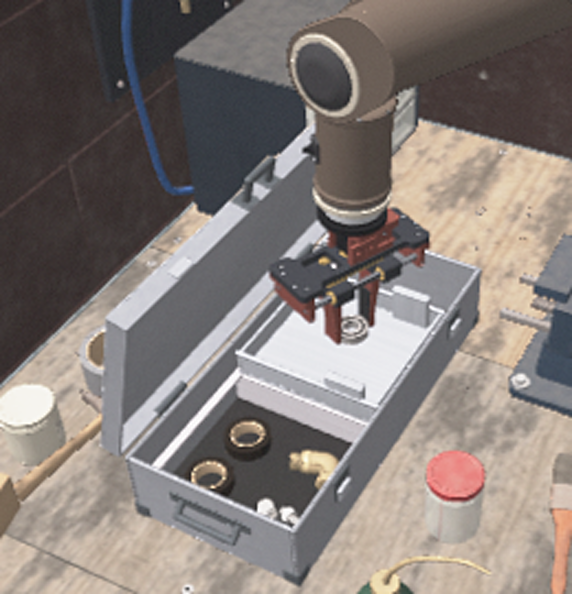

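>>> {"fn": "send_rows", "kwargs": {"rows": [{"ax": 0, "ay": 0, "az": 0, "dx": 0, "dy": -0.012, "dz": -0.02, "jaw": 0.3}, {"ax": 0, "ay": 0, "az": 0, "dx": 0, "dy": -0.003, "dz": -0.018, "jaw": 0.3}, {"ax": 0, "ay": 0, "az": 0, "dx": 0, "dy": 0, "dz": -0.004, "jaw": 0.3}, {"ax": 0, "ay": 0, "az": 0, "dx": 0, "dy": 0, "dz": 0, "jaw": 0.3}]}}

```text
time_s: 38.48
tool_pos: [0.5524, 0.1471, 0.1034]
tool_rot: [177.5, -1.7, 65.1]
contact_force: [-0.1, 0.6, 0.3]
finger_gap: 0.445
```

>>> {"fn": "send_rows", "kwargs": {"rows": [{"ax": 0, "ay": 0, "az": 0, "dx": -0.002, "dy": 0, "dz": -0.01, "jaw": 0.3}, {"ax": 0, "ay": 0, "az": 0, "dx": -0.002, "dy": 0, "dz": -0.008, "jaw": 0.3}, {"ax": 0, "ay": 0, "az": 0, "dx": 0, "dy": 0, "dz": -0.002, "jaw": 0.3}]}}

```text
time_s: 38.73
tool_pos: [0.5507, 0.1465, 0.0868]
tool_rot: [177.3, -2.0, 64.9]
contact_force: [0.2, 0.0, -1.5]
finger_gap: 0.44
```

>>> {"fn": "send_rows", "kwargs": {"rows": [{"ax": 0, "ay": 0, "az": 0, "dx": 0, "dy": 0, "dz": -0.001, "jaw": 0.6}, {"ax": 0, "ay": 0, "az": 0, "dx": 0, "dy": 0, "dz": -0.001, "jaw": 0.6}, {"ax": 0, "ay": 0, "az": 0, "dx": 0, "dy": 0, "dz": 0, "jaw": 0.6}, {"ax": 0, "ay": 0, "az": 0, "dx": 0, "dy": 0, "dz": 0.03, "jaw": 0.6}, {"ax": 0, "ay": 1, "az": 0, "dx": -0.01, "dy": 0, "dz": 0.04, "jaw": 0.6}, {"ax": 0, "ay": 1, "az": 0, "dx": -0.02, "dy": 0, "dz": 0.04, "jaw": 0.6}, {"ax": 0, "ay": 0, "az": 0, "dx": -0.02, "dy": -0.02, "dz": 0.04, "jaw": 0.6}, {"ax": 0, "ay": 0, "az": 0, "dx": -0.02, "dy": -0.04, "dz": 0.01, "jaw": 0.6}, {"ax": 0, "ay": 0, "az": 0, "dx": 0, "dy": -0.04, "dz": 0, "jaw": 0.6}]}}

```text
time_s: 39.48
tool_pos: [0.4847, 0.0573, 0.2394]
tool_rot: [179.2, -0.9, 65.6]
contact_force: [1.4, -0.2, -0.8]
finger_gap: 0.596
```

Run:
```python
from h import *
s=st(); print(toch(s['tool_pos'])); p,d,c=cap("side","d31",(80,80,340,350),2.2)
p,d,c=cap("scene","s31",(260,190,450,370),4)
```

```text
t 39.48 pos [0.4847 0.0573 0.2394] rpy [179.2328  -0.8831  65.6311] F [ 1.384  -0.2009 -0.8205] gap 0.596 q [-67.4  18.2  68.8 114.2 -20.4  59.5  76.3]
[-0.0803 -0.1427  0.2394]
```

View pics/d31.png

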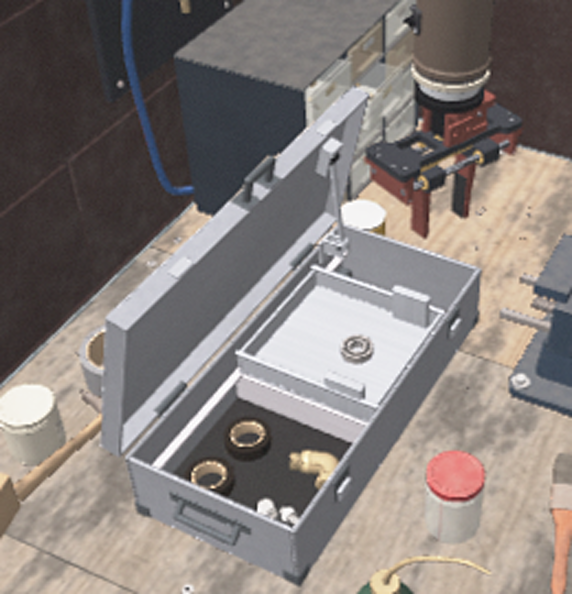

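View pics/s31.png

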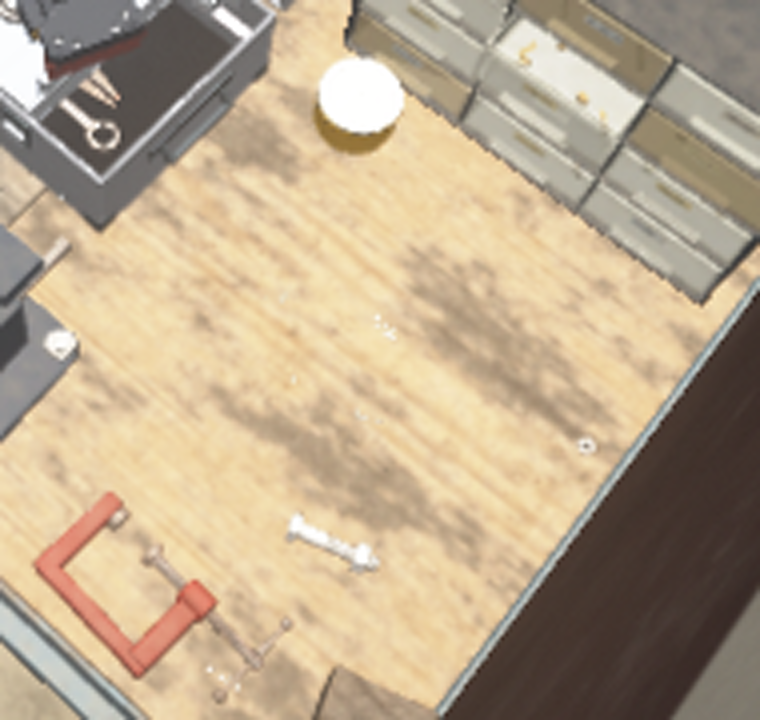

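>>> {"fn": "send_rows", "kwargs": {"rows": [{"ax": 0, "ay": 0, "az": 0, "dx": 0, "dy": -0.04, "dz": 0, "jaw": 0.6}, {"ax": 0, "ay": 0, "az": 0, "dx": 0, "dy": -0.04, "dz": 0, "jaw": 0.6}, {"ax": 0, "ay": 0, "az": 0, "dx": 0, "dy": -0.04, "dz": 0, "jaw": 0.6}, {"ax": 0, "ay": 0, "az": 0, "dx": 0, "dy": -0.04, "dz": 0, "jaw": 0.6}, {"ax": 0, "ay": 0, "az": 0, "dx": 0, "dy": -0.04, "dz": 0, "jaw": 0.6}, {"ax": 0, "ay": 0, "az": -3, "dx": -0.02, "dy": -0.04, "dz": 0, "jaw": 0.6}, {"ax": 0, "ay": 0, "az": -5, "dx": -0.02, "dy": -0.04, "dz": 0, "jaw": 0.6}]}}

```text
time_s: 40.17
tool_pos: [0.4529, -0.2173, 0.2408]
tool_rot: [178.9, -1.2, 58.1]
contact_force: [0.6, -0.1, -0.2]
finger_gap: 0.599
```

Run:
```python
from h import *
s=st()
```

```text
t 40.17 pos [ 0.4529 -0.2173  0.2408] rpy [178.8609  -1.2174  58.1453] F [ 0.5761 -0.0566 -0.2482] gap 0.599 q [-32.3  19.9  67.4 112.4 -22.6  60.5 103.1]
```

>>> {"fn": "send_rows", "kwargs": {"rows": [{"ax": 0, "ay": 0, "az": -2, "dx": -0.015, "dy": -0.02, "dz": -0.03, "jaw": 0.6}, {"ax": 0, "ay": 0, "az": -3, "dx": -0.015, "dy": -0.02, "dz": -0.03, "jaw": 0.6}, {"ax": 0, "ay": 0, "az": -4, "dx": -0.015, "dy": -0.02, "dz": -0.03, "jaw": 0.6}, {"ax": 0, "ay": 0, "az": -4, "dx": -0.01, "dy": -0.02, "dz": -0.02, "jaw": 0.6}, {"ax": 0, "ay": 0, "az": -4, "dx": -0.01, "dy": -0.015, "dz": 0, "jaw": 0.6}]}}

```text
time_s: 40.58
tool_pos: [0.3855, -0.3223, 0.1289]
tool_rot: [178.4, -1.2, 39.8]
contact_force: [0.1, 0.8, 0.5]
finger_gap: 0.597
```

Run:
```python
from h import *
s=st()
```

```text
t 40.58 pos [ 0.3855 -0.3223  0.1289] rpy [178.356   -1.231   39.8457] F [0.0598 0.8389 0.5159] gap 0.597 q [-10.3  30.3  60.4 119.4 -37.1  49.  111.7]
```

>>> {"fn": "send_rows", "kwargs": {"rows": [{"ax": 0, "ay": 0, "az": -5.5, "dx": 0, "dy": 0, "dz": 0, "jaw": 0.6}, {"ax": 0, "ay": 0, "az": -5.5, "dx": 0, "dy": 0, "dz": 0, "jaw": 0.6}, {"ax": 0, "ay": 0, "az": -5.5, "dx": 0, "dy": 0, "dz": -0.005, "jaw": 0.6}, {"ax": 0, "ay": 0, "az": -4, "dx": 0, "dy": 0, "dz": -0.005, "jaw": 0.6}, {"ax": 0, "ay": 0, "az": 0, "dx": 0, "dy": 0, "dz": 0, "jaw": 0.6}]}}

```text
time_s: 41.0
tool_pos: [0.382, -0.3275, 0.1166]
tool_rot: [178.4, -1.0, 17.5]
contact_force: [-0.5, 0.5, 0.7]
finger_gap: 0.598
```

Run:
```python
from h import *
s=st(); p,d,c=cap("wrist","w32"); print(proj([.3844,-.317,.0095],c), proj([.3756,-.2908,.0095],c))
R=Rn.from_euler('xyz',s['tool_rot'],degrees=True); T=Rn.from_euler('xyz',[180,0,18.6],degrees=True); print("rotvec",(T*R.inv()).as_rotvec(degrees=True))
```

```text
t 41.0 pos [ 0.382  -0.3275  0.1166] rpy [178.3673  -1.0057  17.4622] F [-0.4954  0.4783  0.6918] gap 0.598 q [-12.3  35.   65.1 120.1 -43.   50.2  95.3]
[285.9096 198.1114] [285.3289 162.366 ]
rotvec [1.2412 1.4617 1.152 ]
```

View pics/w32.png

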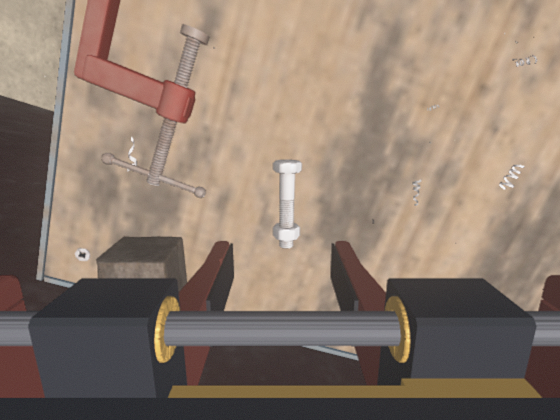

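Run:
```python
from h import *
s=status.read_state(); p,d,c=cap("wrist"); W=cloud(d,c)
for q in [(142,250),(142,270),(110,270),(180,270),(150,240)]: print(q,W[q[1],q[0]])
print("head",ray(287,167,c,.015),"nut",ray(287,232,c,.012),"grip",ray(287,199,c,.01))
```

```text
(142, 250) [ 0.2934 -0.3809  0.0314]
(142, 270) [ 0.3015 -0.3853  0.0499]
(110, 270) [ 0.2808 -0.3917  0.0499]
(180, 270) [ 0.3209 -0.3982  0.0154]
(150, 240) [ 0.2921 -0.3815  0.0117]
head [ 0.3774 -0.2932  0.015 ] nut [ 0.3935 -0.3428  0.012 ] grip [ 0.3854 -0.3175  0.01  ]
```

>>> {"fn": "send_rows", "kwargs": {"rows": [{"ax": 1.2, "ay": 1.4, "az": 1, "dx": 0.003, "dy": 0.01, "dz": -0.025, "jaw": 0.5}, {"ax": 0, "ay": 0, "az": 0, "dx": 0, "dy": 0, "dz": -0.03, "jaw": 0.45}, {"ax": 0, "ay": 0, "az": 0, "dx": 0, "dy": 0, "dz": -0.015, "jaw": 0.45}, {"ax": 0, "ay": 0, "az": 0, "dx": 0, "dy": 0, "dz": 0, "jaw": 0.45}]}}

```text
time_s: 41.43
tool_pos: [0.3885, -0.3178, 0.0472]
tool_rot: [179.8, -0.3, 19.6]
contact_force: [-0.8, -0.3, 0.0]
finger_gap: 0.452
```

Run:
```python
from h import *
s=st(); p,d,c=cap("wrist","w33"); print(proj([.385,-.3174,.0095],c))
R=Rn.from_euler('xyz',s['tool_rot'],degrees=True); T=Rn.from_euler('xyz',[180,0,18.6],degrees=True); print("rotvec",(T*R.inv()).as_rotvec(degrees=True))
```

```text
t 41.43 pos [ 0.3885 -0.3178  0.0472] rpy [179.7789  -0.3295  19.599 ] F [-0.8456 -0.2929  0.039 ] gap 0.452 q [ -6.7  40.4  56.  121.2 -49.8  45.  101. ]
[275.4346 243.8248]
rotvec [ 0.1011  0.3837 -0.9983]
```

View pics/w33.png

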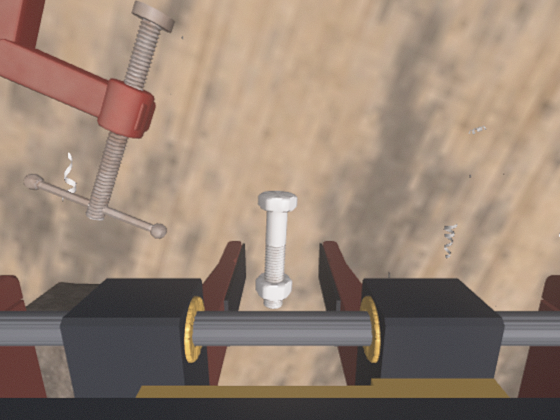

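>>> {"fn": "send_rows", "kwargs": {"rows": [{"ax": 0, "ay": 0, "az": -1, "dx": -0.004, "dy": 0.001, "dz": -0.009, "jaw": 0.45}, {"ax": 0, "ay": 0, "az": 0, "dx": -0.001, "dy": 0, "dz": -0.009, "jaw": 0.45}, {"ax": 0, "ay": 0, "az": 0, "dx": 0, "dy": 0, "dz": -0.002, "jaw": 0.3}]}}

```text
time_s: 41.73
tool_pos: [0.3846, -0.3184, 0.0297]
tool_rot: [179.6, -0.5, 18.6]
contact_force: [-0.2, 0.6, 0.0]
finger_gap: 0.406
```

>>> {"fn": "send_rows", "kwargs": {"rows": [{"ax": 0, "ay": 0, "az": 0, "dx": 0, "dy": 0, "dz": -0.001, "jaw": 0.03}, {"ax": 0, "ay": 0, "az": 0, "dx": 0, "dy": 0, "dz": 0, "jaw": 0.03}, {"ax": 0, "ay": 0, "az": 0, "dx": 0, "dy": 0, "dz": 0, "jaw": 0.03}, {"ax": 0, "ay": 0, "az": 0, "dx": 0, "dy": 0, "dz": 0, "jaw": 0.03}, {"ax": 0, "ay": 0, "az": 0, "dx": 0, "dy": 0, "dz": 0, "jaw": 0.03}], "newtons": 40}}

```text
time_s: 42.15
tool_pos: [0.3851, -0.319, 0.0297]
tool_rot: [179.5, -0.6, 18.6]
contact_force: [-0.4, 0.2, -1.3]
finger_gap: 0.119
```

>>> {"fn": "send_rows", "kwargs": {"rows": [{"ax": 0, "ay": 0, "az": 0, "dx": 0, "dy": 0, "dz": 0.03, "jaw": 0.03}, {"ax": 0, "ay": 0, "az": 0, "dx": 0.01, "dy": 0, "dz": 0.035, "jaw": 0.03}, {"ax": 0, "ay": 0, "az": 0, "dx": 0.025, "dy": 0.01, "dz": 0.035, "jaw": 0.03}, {"ax": 0, "ay": 0, "az": 0, "dx": 0.025, "dy": 0.02, "dz": 0.035, "jaw": 0.03}, {"ax": 0, "ay": 0, "az": 0, "dx": 0.025, "dy": 0.025, "dz": 0.03, "jaw": 0.03}, {"ax": 0, "ay": 0, "az": 0, "dx": 0.02, "dy": 0.03, "dz": 0.01, "jaw": 0.03}, {"ax": 0, "ay": 0, "az": 0, "dx": 0.01, "dy": 0.035, "dz": 0, "jaw": 0.03}, {"ax": 0, "ay": 0, "az": 0, "dx": 0.005, "dy": 0.035, "dz": 0, "jaw": 0.03}]}}

```text
time_s: 42.82
tool_pos: [0.4984, -0.1702, 0.208]
tool_rot: [179.3, -0.6, 17.6]
contact_force: [0.4, 0.7, -1.4]
finger_gap: 0.121
```

Run:
```python
from h import *
s=st(); cap("wrist","w34")
```

```text
t 42.82 pos [ 0.4984 -0.1702  0.208 ] rpy [179.2567  -0.5841  17.6365] F [ 0.3956  0.7496 -1.43  ] gap 0.121 q [-39.2  33.6  75.3 111.4 -36.7  63.3  68.9]
```

View pics/w34.png

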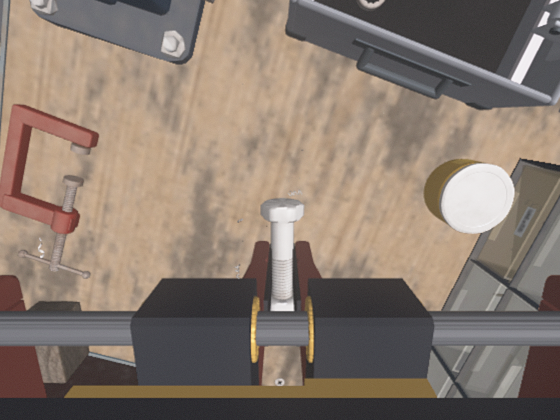

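>>> {"fn": "send_rows", "kwargs": {"rows": [{"ax": 0, "ay": 0, "az": 1, "dx": 0.002, "dy": 0.035, "dz": 0, "jaw": 0.03}, {"ax": 0, "ay": 0, "az": 1, "dx": 0.002, "dy": 0.035, "dz": 0, "jaw": 0.03}, {"ax": 0, "ay": 0, "az": 1, "dx": 0.002, "dy": 0.035, "dz": 0, "jaw": 0.03}, {"ax": 0, "ay": 0, "az": 1, "dx": 0.002, "dy": 0.035, "dz": 0, "jaw": 0.03}, {"ax": 0, "ay": 0, "az": 1, "dx": 0.003, "dy": 0.035, "dz": 0, "jaw": 0.03}, {"ax": 0, "ay": 0, "az": 1, "dx": 0.003, "dy": 0.035, "dz": 0, "jaw": 0.03}, {"ax": 0, "ay": 0, "az": 0, "dx": 0.003, "dy": 0.035, "dz": -0.01, "jaw": 0.03}, {"ax": 0, "ay": 0, "az": 0, "dx": 0.002, "dy": 0.02, "dz": -0.02, "jaw": 0.03}, {"ax": 0, "ay": 0, "az": 0, "dx": 0, "dy": 0, "dz": -0.02, "jaw": 0.03}, {"ax": 0, "ay": 0, "az": 0, "dx": 0, "dy": 0, "dz": 0, "jaw": 0.03}]}}

```text
time_s: 43.7
tool_pos: [0.5172, 0.1176, 0.1561]
tool_rot: [179.6, -0.7, 25.0]
contact_force: [0.2, -0.9, -1.1]
finger_gap: 0.122
```

Run:
```python
from h import *
s=st(); print(toch(s['tool_pos'])); cap("wrist","w35")
```

```text
t 43.7 pos [0.5172 0.1176 0.1561] rpy [179.6032  -0.7184  25.0484] F [ 0.154  -0.9019 -1.0606] gap 0.122 q [-67.8  38.9  72.5 113.8 -43.6  60.1  50. ]
[-0.05   -0.0812  0.1561]
```

View pics/w35.png

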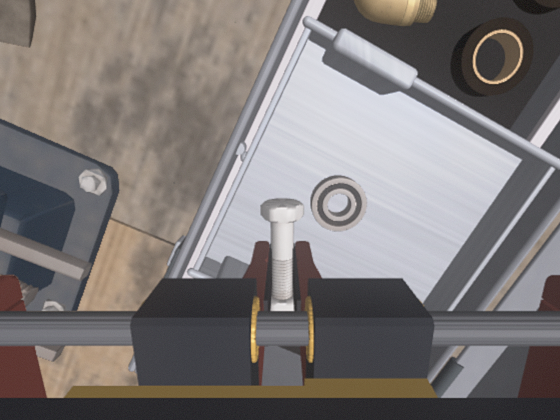

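>>> {"fn": "send_rows", "kwargs": {"rows": [{"ax": 0, "ay": 0, "az": 0, "dx": 0, "dy": -0.004, "dz": -0.025, "jaw": 0.03}, {"ax": 0, "ay": 0, "az": 0, "dx": 0, "dy": -0.003, "dz": -0.025, "jaw": 0.03}, {"ax": 0, "ay": 0, "az": 0, "dx": 0, "dy": -0.002, "dz": -0.01, "jaw": 0.03}, {"ax": 0, "ay": 0, "az": 0, "dx": 0, "dy": 0, "dz": 0, "jaw": 0.03}]}}

```text
time_s: 44.08
tool_pos: [0.5203, 0.1051, 0.1004]
tool_rot: [179.5, -1.1, 24.8]
contact_force: [-0.5, 0.3, -0.5]
finger_gap: 0.119
```

>>> {"fn": "send_rows", "kwargs": {"rows": [{"ax": 0, "ay": 0, "az": 0, "dx": -0.001, "dy": 0, "dz": -0.008, "jaw": 0.03}, {"ax": 0, "ay": 0, "az": 0, "dx": 0, "dy": 0, "dz": -0.004, "jaw": 0.03}, {"ax": 0, "ay": 0, "az": 0, "dx": 0, "dy": 0, "dz": 0, "jaw": 0.03}]}}

```text
time_s: 44.33
tool_pos: [0.521, 0.1038, 0.0908]
tool_rot: [179.5, -1.3, 24.7]
contact_force: [0.4, 1.4, -1.9]
finger_gap: 0.121
```

>>> {"fn": "send_rows", "kwargs": {"rows": [{"ax": 0, "ay": 0, "az": 0, "dx": 0, "dy": 0, "dz": -0.003, "jaw": 0.03}, {"ax": 0, "ay": 0, "az": 0, "dx": 0, "dy": 0, "dz": 0, "jaw": 0.3}, {"ax": 0, "ay": 0, "az": 0, "dx": 0, "dy": 0, "dz": 0, "jaw": 0.3}, {"ax": 0, "ay": 0, "az": 0, "dx": 0, "dy": 0, "dz": 0, "jaw": 0.3}, {"ax": 0, "ay": 0, "az": 0, "dx": 0, "dy": 0, "dz": 0.025, "jaw": 0.3}, {"ax": 0, "ay": 0, "az": 0, "dx": -0.005, "dy": 0, "dz": 0.04, "jaw": 0.3}, {"ax": 0, "ay": 0, "az": 0, "dx": -0.02, "dy": 0, "dz": 0.04, "jaw": 0.3}, {"ax": 0, "ay": 0, "az": 2, "dx": -0.03, "dy": -0.01, "dz": 0.04, "jaw": 0.3}, {"ax": 0, "ay": 0, "az": 3, "dx": -0.03, "dy": -0.03, "dz": 0.02, "jaw": 0.3}, {"ax": 0, "ay": 0, "az": 3, "dx": 0, "dy": -0.04, "dz": 0, "jaw": 0.3}, {"ax": 0, "ay": 0, "az": 3, "dx": 0, "dy": -0.04, "dz": 0, "jaw": 0.3}]}}

```text
time_s: 45.25
tool_pos: [0.4525, 0.0026, 0.2424]
tool_rot: [179.3, -1.2, 36.0]
contact_force: [0.1, -0.7, 0.5]
finger_gap: 0.298
```

Run:
```python
from h import *
s=st(); cap("wrist","w36"); p,d,c=cap("side","d36",(80,80,340,350),2.2)
Q=toch(cloud(d,c))
m=(Q[...,2]>.14)&(Q[...,2]<.28)&(Q[...,1]>0.05)&(Q[...,1]<.2)&(Q[...,0]>.05)&(Q[...,0]<.2)
q=Q[m]; k=np.polyfit(q[:,2],q[:,0],1); print(m.sum(),"angle",np.pi/2+np.arctan(k[0]))
m=(np.abs(Q[...,2]-.103)<.004)&(np.abs(Q[...,0]+.049)<.02)&(np.abs(Q[...,1]+.05)<.12); print("tabs",np.sort(Q[m][:,1])[::8])
cap("scene","s36")
```

```text
t 45.25 pos [0.4525 0.0026 0.2424] rpy [179.2583  -1.2252  35.9729] F [ 0.1291 -0.6868  0.4625] gap 0.298 q [-73.   15.7  80.4 118.6 -18.6  58.7  52.5]
1168 angle 1.3274229622583422
tabs [-0.1385 -0.1349 -0.1317 -0.1291 -0.1271 -0.1256  0.0322  0.0336  0.0355
  0.0374  0.0385  0.0401  0.0417  0.0447]
```

View pics/d36.png

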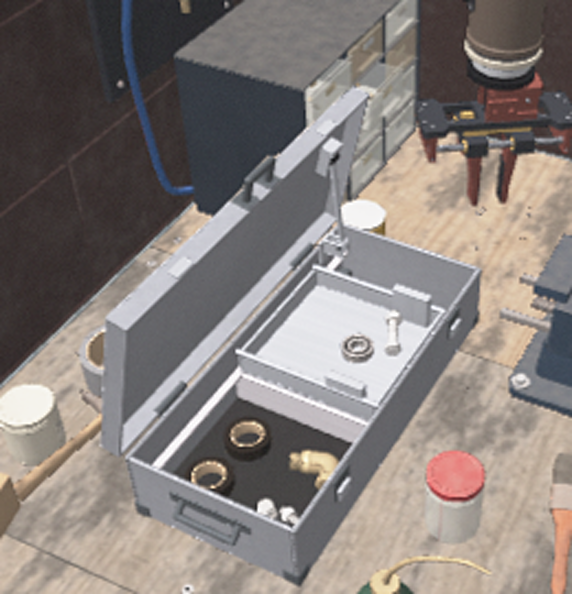

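View pics/w36.png

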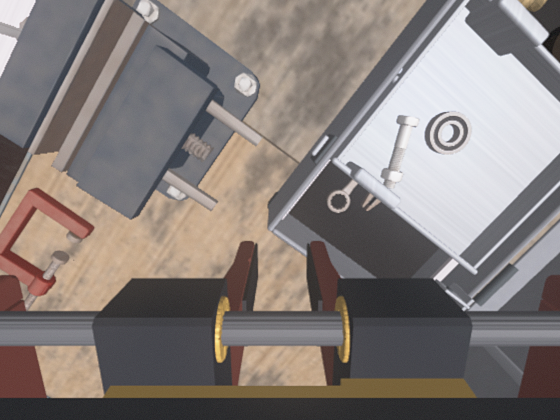

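View pics/s36.png

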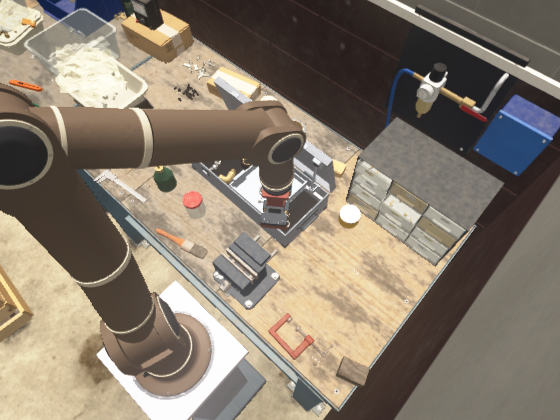

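Run:
```python
import cv2,numpy as np
a=cv2.imread("pics/d11.png",0).astype(np.float32); b=cv2.imread("pics/d36.png",0).astype(np.float32)
for n,(x0,y0,x1,y1) in {"Rtab":(385,275,445,330),"Ltab":(315,365,375,405),"wall":(420,300,480,360)}.items():
    A=a[y0:y1,x0:x1];B=b[y0:y1,x0:x1]; print(n,cv2.phaseCorrelate(A,B),np.abs(A-B).mean())
c=cv2.imread("pics/d14.png")
```

```text
Rtab ((-0.42016095379214136, 0.3353859964742547), 0.7531393951839871) 7.220303
Ltab ((-0.13936357344930883, -0.029013978119785122), 0.746236252784729) 5.60625
wall ((-0.037024046472190264, 0.1570842638721821), 0.944101263946957) 3.1747222
```

```bash
python3 -c "
from plant import ticket; print(ticket.job_done())"
```

```text
the job is handed in; nothing more can be done
None
```

The job is handed in, at about 45 s of the 210 s allowed. The hand-in reported no verdict, so what follows rests on my own last checks.

**What I did:** I opened the lid, swung the stay up to its stop, let the lid down on the stay and released it. I slid the till left to its end stop and laid the spanner and the pliers in the tool bay. Then I slid the till back right to its stop and placed the bearing and the bolt in it. Partway through, the bearing was knocked about 5 cm aside, so I measured its position again before picking it up.

**Last checks:**
- **Lid:** it measures 1.327 rad in the side view, resting on the raised stay. I did not measure the stay's angle on its own.
- **Till:** its grips sit within about 0.5 mm of where they were at home before the first push.
- **Tools:** the spanner and pliers lay flat and side by side in the bay before I closed the till. Afterwards only the ends that stick out past the till can be seen.
- **Small parts:** the bearing and bolt are visible on the till floor.
- **Left-alone items:** the jar, oil can and tin look unmoved in the pictures; I did not measure them.
- **Gripper:** it is clear of everything.

Only one spanner (by its length the 17 mm one), the pliers, the bearing and the bolt were on the bench. I saw no third tool and no loose brass nipple.

**Forces:** pushing the till to its left stop reached 48 N. Pressing the fingertips on the bench at the bearing grasp reached 51 N. Both are under the 120 N wrist limit. At the end joint 3 stood at 80.4°, against its limit of 82.57°.

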